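# Lower the panel stand past its ratchet, lay out the solar panels and shut the case

### The job

Set the bench up for a panel inspection. Throw the tilting stand's holding pawl back off the ratchet wheel, turn the crank back until the bed lies down against its stop, and drop the pawl into the wheel again; then take every solar panel out of the transport case and lay them all on the bed, flat and side by side, cells up, long sides running up the slope and lower edges close against the ledge. Last, press the knee of the locked lid stay to break it and lower the lid fully shut without letting it slam; leave the other things on the bench alone.

Things in the scene. Friction and masses are not known exactly. Their poses are not given: they have to be found in the camera images.
- cradle (a joint): Turn of the stand's bed, ratchet wheel and crank, one piece on a level axle (rad). At 0 the bed slopes 70 degrees; grows as the wheel is turned back and the bed sinks, to the stop at 0.873 (bed at 20 degrees). Starts at -0.2 to 0.1. Stiff (about 10 N at the crank), stays where left. With the pawl down it turns back only by the play of one tooth at most (0.393 rad).
- pawl (a joint): Swing of the pawl (rad): 0.04 to 0.1 seated between teeth, up to 0.19 resting on a tooth; grows as its lever is thrown over, away from the robot, to the back stop at 1.6. Weighted: past about 0.8 it falls onto the back stop by itself and stays clear of the wheel; brought back below about 0.6 it drops onto the wheel. Less than 1 N at the grip moves it.
- lid (a joint): Closing turn of the case lid (rad): 0 standing open at 100 degrees, as at the start; grows as it closes; 1.745 fully shut. The hinge is stiff (about 0.6 N m), so the lid stays where it is left; while the stay is locked it will not close.
- stay (a joint): Fold of the lid stay at its knee (rad): 0 locked (knee just past straight, against its stop), passes straight at about 0.17, then folds, to 2.88 with the lid shut.
- ledge (a point): Middle of the ledge's inner face, at the bed's top surface; turns with the bed. x up the slope of the bed, y along the ledge towards the wheel end, z square out of the bed. The bed is flat, aluminium with a dark mat: from here 124 mm up the slope and 116 mm to either side, up to rims 10 mm high. The ledge stands 10 mm above the bed.
- axle (a point): Point on the axle of the aluminium stand (fixed, base 170 x 300 mm), mid-plane of the ratchet wheel (90 mm across, 12 thick) at the stand's end on the robot's left, 120 mm above the bench. y outward along the axle to the crank, z up, x level away from the robot, yawed with the stand. The axle line is 60 mm up the slope from the ledge, 14 mm below the bed's surface.
- crank (a point): Middle of the crank's round black handle: 17 mm across, 66 mm long, parallel to the axle and 78 mm from it, 51 mm outboard of the wheel's mid-plane. It starts on the robot's side of the axle, a little higher, and rises in an arc towards the top as the wheel is turned back.
- pawl_grip (a point): Middle of the pawl lever's black round cross grip: 18 mm across, 34 mm long, parallel to the axle, 52 mm from the pawl's pivot. With the pawl down it stands above and on the robot's side of the pivot; it is thrown over the top of the pivot, away from the robot.
- pawl_pivot (a point): Pawl's pivot, parallel to the axle, 197 mm above the bench and 37 mm beyond the axle. Axes as axle.
- knee (a point): Centre of the stay's round steel knee, a boss 18 mm across, 20 mm long, parallel to the lid's hinge, above the case rim at the end nearest the robot. It breaks when pressed square to the stay: 0.82 down, 0.58 towards the hinge. 3 N breaks it; about 15 mm of travel clears it (8 to 12 N as the lid begins to follow). Shut, the stay is folded inside the case.
- lid_edge (a point): Point on the lid's smooth outer face, middle of its length, 12 mm short of its free edge, 163 mm from the hinge line. The lid is a shell 260 mm long, 175 mm from hinge to free edge, 36 mm thick. z is the outer face's outward normal (up when shut), x from the free edge to the hinge, y along the hinge.
- lid_hinge (a point): Middle of the lid's hinge line, on the case's rear rim, 100 mm above the bench. y along the hinge towards the robot's end of the case, x level, outward from the case, z up.
- case: Open black transport case, fixed: 260 mm long (its y, towards the robot), 175 deep (its x, to the hinged side on the robot's left), 100 high, walls 6 mm. Origin at the centre of its underside. Flat dark foam 74 mm above the bench has four panel places, in its frame at (28, -64), (28, 42), (-44, -64), (-44, 42) mm; the end nearest the robot is free for the stay.
- panel1: Solar panel, one of up to four alike (absent: None). Plate 98 x 66 mm, 6 thick, dark cells on top; upright grey grab bar across its middle, 12 mm thick along x, 46 long along y, top 38 mm above the underside. About 130 g. Origin at the centre of the underside, x along the 98 mm side, z up through the bar. Starts flat on the case's foam, long side along the case's length.
- panel2: Solar panel, one of up to four alike (absent: None). Plate 98 x 66 mm, 6 thick, dark cells on top; upright grey grab bar across its middle, 12 mm thick along x, 46 long along y, top 38 mm above the underside. About 130 g. Origin at the centre of the underside, x along the 98 mm side, z up through the bar. Starts flat on the case's foam, long side along the case's length.
- panel3: Solar panel, one of up to four alike (absent: None). Plate 98 x 66 mm, 6 thick, dark cells on top; upright grey grab bar across its middle, 12 mm thick along x, 46 long along y, top 38 mm above the underside. About 130 g. Origin at the centre of the underside, x along the 98 mm side, z up through the bar. Starts flat on the case's foam, long side along the case's length.
- panel4: Solar panel, one of up to four alike (absent: None). Plate 98 x 66 mm, 6 thick, dark cells on top; upright grey grab bar across its middle, 12 mm thick along x, 46 long along y, top 38 mm above the underside. About 130 g. Origin at the centre of the underside, x along the 98 mm side, z up through the bar. Starts flat on the case's foam, long side along the case's length.
- tape: Roll of amber tape lying flat, 80 mm across and 19 mm high; bystander, leave it alone. Origin at the centre of its underside.
- driver: Screwdriver, 190 mm long, lying on the bench near the robot; bystander, leave it alone.
- washer: White plastic bottle, 60 mm across and 165 mm high, beyond the stand; bystander, leave it alone.
- jar: Amber glass jar with a steel cap, 64 mm across and 75 mm high; bystander, leave it alone.
- tweezers: Steel tweezers, 160 mm long, lying on the bench near the robot; bystander, leave them alone.

How it is judged:
On the way, in this order (a step that is already met when the one before it is completed fails the run):
1. the pawl is thrown back clear of the wheel while the bed still stands up (value of joint pawl above 1.2 rad and value of joint cradle below 0.4 rad), for 0.2 s.
2. the wheel is turned back until the bed lies against its low stop (value of joint cradle above 0.83 rad), for 0.2 s.
3. the pawl is down between the teeth again (value of joint pawl below 0.12 rad and value of joint cradle above 0.82 rad), for 0.3 s.
4. every panel lies flat on the bed against the ledge, with the lid still open (x of panel1 in the frame of ledge between 0.042 and 0.06 m and y of panel1 in the frame of ledge between -0.09 and 0.09 m and z of panel1 in the frame of ledge between -0.005 and 0.006 m and angle between the z axis of each of panel1, panel2, panel3, panel4 and the z axis of ledge, either way round below 0.12 rad and angle between the x axis of each of panel1, panel2, panel3, panel4 and the x axis of ledge, either way round below 0.2 rad and angle between each of panel1, panel2, panel3, panel4's own z axis and vertical below 0.7 rad and x of panel2 in the frame of ledge between 0.042 and 0.06 m and y of panel2 in the frame of ledge between -0.09 and 0.09 m and z of panel2 in the frame of ledge between -0.005 and 0.006 m and x of panel3 in the frame of ledge between 0.042 and 0.06 m and y of panel3 in the frame of ledge between -0.09 and 0.09 m and z of panel3 in the frame of ledge between -0.005 and 0.006 m and x of panel4 in the frame of ledge between 0.042 and 0.06 m and y of panel4 in the frame of ledge between -0.09 and 0.09 m and z of panel4 in the frame of ledge between -0.005 and 0.006 m and value of joint lid below 0.9 rad), for 0.3 s.
5. the lid is shut (value of joint lid above 1.7 rad), for 0.3 s.
At the end, for the whole second after the job is handed in: Every panel lies at rest flat on the bed (within 5 mm and 0.12 rad), cells up, long sides up the slope within 0.2 rad, lower edge within 11 mm of the ledge, between the bed ends; bed at its low stop (cradle above 0.82), pawl seated (below 0.12), lid shut (above 1.70) (all of step 3 and x of panel1 in the frame of ledge between 0.042 and 0.06 m and y of panel1 in the frame of ledge between -0.09 and 0.09 m and z of panel1 in the frame of ledge between -0.005 and 0.006 m and angle between the z axis of each of panel1, panel2, panel3, panel4 and the z axis of ledge, either way round below 0.12 rad and angle between the x axis of each of panel1, panel2, panel3, panel4 and the x axis of ledge, either way round below 0.2 rad and angle between each of panel1, panel2, panel3, panel4's own z axis and vertical below 0.7 rad and x of panel2 in the frame of ledge between 0.042 and 0.06 m and y of panel2 in the frame of ledge between -0.09 and 0.09 m and z of panel2 in the frame of ledge between -0.005 and 0.006 m and x of panel3 in the frame of ledge between 0.042 and 0.06 m and y of panel3 in the frame of ledge between -0.09 and 0.09 m and z of panel3 in the frame of ledge between -0.005 and 0.006 m and x of panel4 in the frame of ledge between 0.042 and 0.06 m and y of panel4 in the frame of ledge between -0.09 and 0.09 m and z of panel4 in the frame of ledge between -0.005 and 0.006 m and linear speed of each of panel1, panel2, panel3, panel4 below 0.03 m/s and value of joint lid above 1.7 rad); the robot touches nothing.
It fails at once if a bystander on the bench is displaced by more than 5 cm (distance of any of tape, driver, washer, jar, tweezers from where it was at the start of the episode above 0.05 m).
It fails at once if the lid slams: it closes faster than 2.5 rad/s (velocity of joint lid above 2.5 rad/s).
Of panel1, panel2, panel3, panel4 only 2 to 3 are there at a start; the rules pass over those that are not, and their reading is None.
At some moment in a run one of panel1, panel2, panel3, panel4 may be knocked a few centimetres aside while the robot is not near it.
Once in a run the grip may slacken for a moment while it holds something.
It also fails if it takes over 208 s, if anything falls off the work surface, if the arm or the gripper's body presses on something with over 40 N, if the wrist force passes 120 N, or if a joint passes its speed limit or range.

### The arm

A 6-joint arm with a two-finger parallel gripper is mounted at the origin on the work surface. World frame = base frame: x ahead of the robot, y to its left, z up, the work surface at z = 0. Lengths are in m, angles in rad, forces in N, time in s.
With the tool pointing down it reaches from about 0.35 to 0.975 m from the base axis. Payload 4.9 kg.
Tool frame: the origin (TCP) lies midway between the tips of the shut fingers; the grasp point (between the pads) lies 19 mm behind it; z points along the fingers, y is the direction in which the jaws open and shut (so a half turn about z gives the same grasp; the last joint's range is limited). The gripper opens to 85 mm and grips with 20 to 120 N. Pads are 22 mm wide; open, the fingers measure 114 mm over their backs; the gripper's body (76 mm by 85 mm) begins 54 mm behind the grasp point. The pads swing forward as they close: fully open they stand 13 mm farther back than shut.
Start: joints at [-1.347, 0.053, 1.613, -0, 1.476, -0.119], TCP at [0.21, -0.589, 0.197] pointing down, gripper open.
Joint ranges: [-3.01, 3.01], [-1.01, 2.22], [0.06, 2.58], [-1.02, 4.17], [0.09, 2.62], [-3.14, 3.14]. Speed limits (rad/s): [2.57, 2.57, 3.14, 3.14, 3.14, 3.14].

### API

Orientations are given as a rotation vector (axis times angle).
In Python, from station import ctrl gives the robot as it stands.
- The arm moves only by the tool drive_tool, never from a script. Its argument "moves" is one flat list of numbers, 7 for each row, row after row: the turn, a rotation vector about the world's x, y, z in degrees, then the shift along the world's x, y, z in m, then the closure, from 0 (fully open) to 1 (shut). A call has exactly 5 rows; each row shifts and turns the commanded pose from where the row before left it; what a row does not reach is not made up. A row lasts 1/8 s, in which the tool goes at most 62.5 mm and 10.7 degrees, less where a joint would pass 70% of its speed; a pose out of reach is approached as far as the arm can. A call is refused whole if a number of a shift passes 0.0625 or a number of a turn 10.7, either way. A call with a gripper value outside its range is refused whole. The fingers move at their own pace and stop on an object; "newtons" is the grip in N (left out, the last holds). Time passes only in rows, so rows that do not move let the fingers close, or fill a call up. It gives the time, the measured TCP pose, the force and the opening at its end, in the units of the state.
- ctrl.get_obs(): the state, without advancing time (a new reading comes with each control period).
- ctrl.get_image(name): name is "scene" or "top"; returns the picture (480x640x3 uint8, red, green, blue); there is no depth.
- ctrl.get_calibration(name): a dict with "fx", "fy", "cx", "cy" (pixels), "k1" (the pictures are not rectified: a ray, as slopes to the right and down, at radius r is drawn at 1 + k1 r^2 times it, then the intrinsics apply), "rvec" (rotation vector, rad) and "tvec" (3), from world to camera coordinates, as OpenCV has them. Camera axes: x right, y down, z forward; pixel columns grow to the right and rows downward; lengths in m; the calibration is good to about 2 mm. A picture is of the moment at which its call begins. get_calibration takes no time and is no camera call.
- ctrl.finish_job(): hands the job in, once; it reports no verdict.
The state is a dict: "t": time; "q": joint angles; "dq": joint speeds; "effort": joint torques, N m; "tool_pos": TCP position; "tool_rot": TCP orientation; "contact_force": force on the tool from outside, world axes, zero at the start; "wrist_torque": the same for the moment, N m; "opening": finger opening in m.
Only numpy, scipy, OpenCV 4.12 (cv2) and the standard library are available. Lean on these libraries where they do the work, as an engineer would, in place of code of your own. Each camera call takes 0.05 s, during which the arm holds its last target.

## Working session

There is one attempt and no reset: what is moved stays moved. The work goes in short steps, Python scripts to look and compute and a tool call to move; the robot and the scene stay as the last step left them, time stands still between calls to the robot, and variables do not carry over. Pictures are saved under pics/ and viewed, and the job is handed in when it is done.

Besides the shell and the picture viewer there is one more tool, called by a JSON object that holds its "method" and its "body". drive_tool: Moves the arm, as the interface text tells. Its arguments: {"type":"object","properties":{"moves":{"type":"array","items":{"type":"number"}},"newtons":{"type":"number"}},"required":["moves"]}

```bash
ls; mkdir -p pics; cat > h.py <<'E'
import numpy as np, cv2
from station import ctrl
from scipy.spatial.transform import Rotation as R
def cal(n):
    c=ctrl.get_calibration(n); return c
def ray(n,u,v):
    c=cal(n); xd=(u-c['cx'])/c['fx']; yd=(v-c['cy'])/c['fy']
    x,y=xd,yd
    for _ in range(30):
        s=1+c['k1']*(x*x+y*y); x,y=xd/s,yd/s
    Rm=R.from_rotvec(np.array(c['rvec']).ravel()).as_matrix(); t=np.array(c['tvec']).ravel()
    return -Rm.T@t, Rm.T@np.array([x,y,1.0])
def onz(n,u,v,z):
    o,d=ray(n,u,v); return o+d*(z-o[2])/d[2]
def tri(u1,v1,u2,v2,n1='scene',n2='top'):
    o1,d1=ray(n1,u1,v1); o2,d2=ray(n2,u2,v2)
    d1=d1/np.linalg.norm(d1); d2=d2/np.linalg.norm(d2)
    A=np.stack([d1,-d2],1); s=np.linalg.lstsq(A,o2-o1,rcond=None)[0]
    p,q=o1+d1*s[0],o2+d2*s[1]
    return (p+q)/2, np.linalg.norm(p-q)
def proj(n,p):
    c=cal(n); Rm=R.from_rotvec(np.array(c['rvec']).ravel()).as_matrix(); t=np.array(c['tvec']).ravel()
    q=Rm@np.asarray(p)+t; x,y=q[0]/q[2],q[1]/q[2]; s=1+c['k1']*(x*x+y*y)
    return np.array([c['fx']*x*s+c['cx'],c['fy']*y*s+c['cy']])
def shot(name,fn):
    im=ctrl.get_image(name); cv2.imwrite('pics/'+fn,im[:,:,::-1]); return im
E
python3 - <<'E'
from h import *
np.set_printoptions(precision=4,suppress=True)
for n in('scene','top'):
    shot(n,n+'0.png'); print(cal(n)); print(ray(n,320,240))
o=ctrl.get_obs(); print(o)
E
```

```text
pics
{'fx': 488.81527215257563, 'fy': 488.81527215257563, 'cx': 322.65988561970624, 'cy': 245.45783416079695, 'k1': -0.07541158559065332, 'rvec': array([ 2.4386,  0.7662, -0.235 ]), 'tvec': array([-0.5147, -0.1397,  1.4294])}
(array([ 0.9489, -0.4665,  1.0997]), array([-0.332 ,  0.4706, -0.8176]))
{'fx': 514.2111475798316, 'fy': 514.2111475798316, 'cx': 318.62233550291205, 'cy': 241.01346667230655, 'k1': -0.06935777698854802, 'rvec': array([ 2.137 , -2.128 ,  0.1646]), 'tvec': array([0.0717, 0.6035, 1.1143])}
(array([0.4146, 0.0637, 1.1979]), array([ 0.164 ,  0.0064, -0.9864]))
{'t': 0.1, 'q': array([-1.347 ,  0.0533,  1.6141, -0.    ,  1.476 , -0.119 ]), 'dq': array([ 0.0001, -0.0013, -0.005 , -0.0007,  0.0004,  0.0006]), 'effort': array([  0.0011, -39.4902, -37.1364,  -0.0001,   0.0039,  -0.    ]), 'tool_pos': array([ 0.2099, -0.588 ,  0.196 ]), 'tool_rot': array([-3.0937, -0.5355,  0.0002]), 'contact_force': array([ 0.2811,  0.2688, -0.4301]), 'wrist_torque': array([ 0.0053,  0.016 , -0.0126]), 'opening': 0.0855146755596731}
```

View pics/scene0.png

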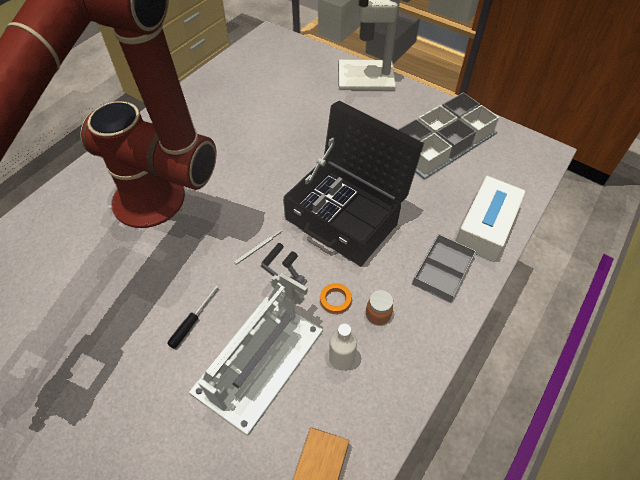

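View pics/top0.png

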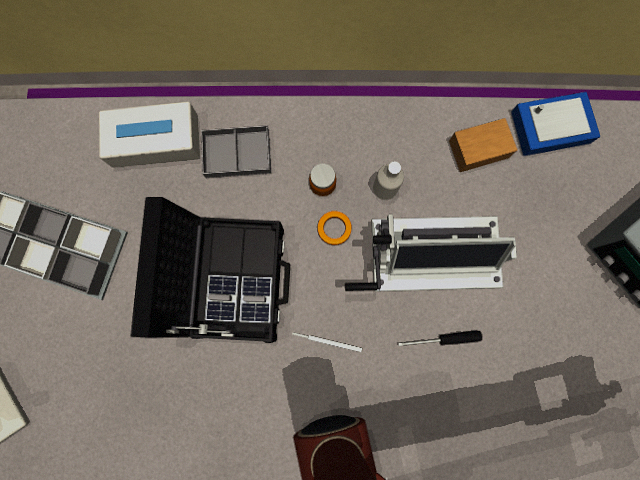

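```bash
python3 - <<'E'
import cv2
a=cv2.imread('pics/top0.png'); b=cv2.imread('pics/scene0.png')
cv2.imwrite('pics/z1.png',cv2.resize(a[200:310,330:530],None,fx=4,fy=4,interpolation=cv2.INTER_CUBIC))
cv2.imwrite('pics/z2.png',cv2.resize(b[230:430,185:335],None,fx=3,fy=3,interpolation=cv2.INTER_CUBIC))
cv2.imwrite('pics/z3.png',cv2.resize(a[190:350,125:295],None,fx=4,fy=3.7,interpolation=cv2.INTER_CUBIC)[:600])
cv2.imwrite('pics/z4.png',cv2.resize(b[95:265,275:425],None,fx=3.5,fy=3.5,interpolation=cv2.INTER_CUBIC))
E
```

```text
(no output)
```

View pics/z1.png

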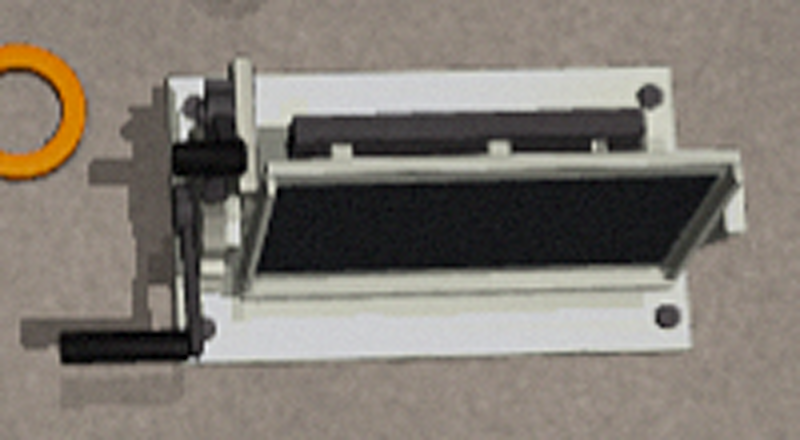

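View pics/z2.png

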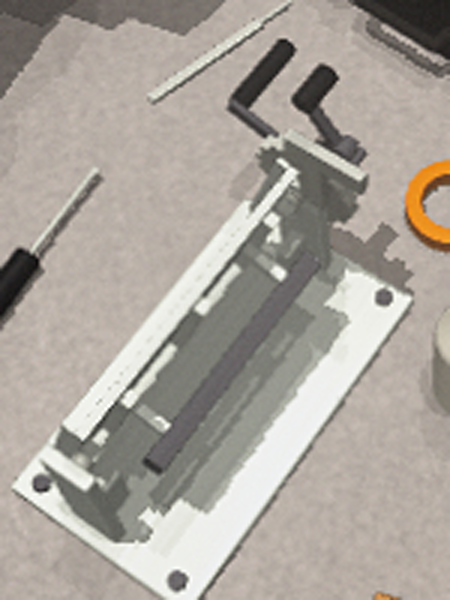

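View pics/z3.png

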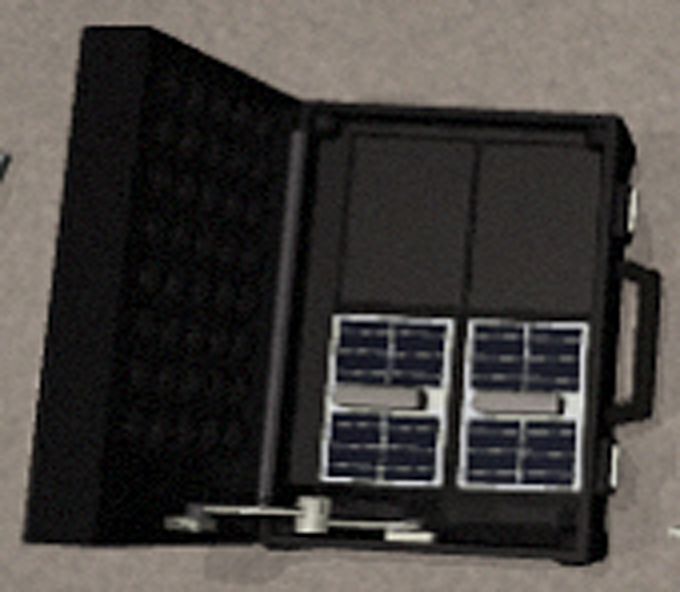

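View pics/z4.png

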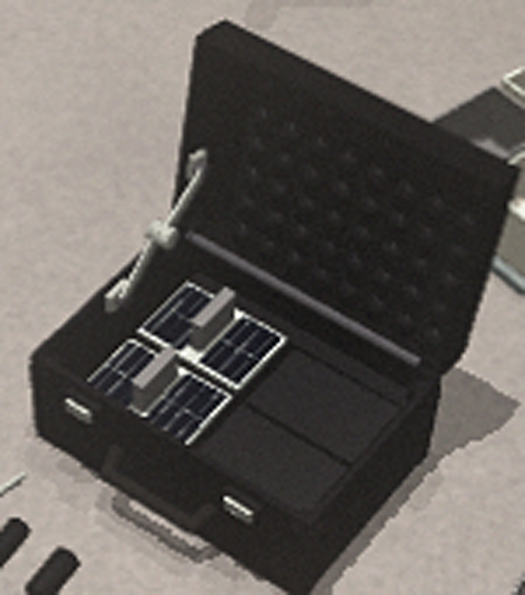

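```bash
python3 - <<'E'
from h import *
np.set_printoptions(precision=4,suppress=True)
Z1=lambda x,y:(330+x/4,200+y/4); Z2=lambda x,y:(185+x/3,230+y/3)
Z3=lambda x,y:(125+x/4,190+y/3.7); Z4=lambda x,y:(275+x/3.5,95+y/3.5)
def T(n,a,b): print(n,*tri(*b,*a))
T('crank',Z1(125,346),Z2(262,77))
T('grip',Z1(209,157),Z2(316,87))
T('knee',Z3(313,513),Z4(161,233))
T('bar1 top',Z3(380,397),Z4(210,314)); T('bar2 top',Z3(515,402),Z4(153,372))
# stand base corners, top, z~? thickness unknown
for n,p in dict(FL=(168,76),FR=(670,68),NR=(690,348),NL=(185,360)).items(): print(n,onz('top',*Z1(*p),0.01))
for n,p in dict(nearright=(15,490),farright=(200,597),farleft=(412,297)).items(): print(n,onz('scene',*Z2(*p),0.01))
# case rim corners z=.1
for n,p in dict(farhinge=(300,100),farR=(622,118),nearR=(590,562),nearh=(263,545)).items(): print(n,onz('top',*Z3(*p),0.1))
# panels corners z=.080
for n,p in dict(a=(335,316),b=(454,319),c=(441,487),d=(320,482),a2=(470,318),b2=(588,321),c2=(580,490),d2=(458,487)).items(): print(n,onz('top',*Z3(*p),0.08))
# lid outer corners
T('lid edge far',Z3(82,26),Z4(222,20)) 
E
```

```text
crank [ 0.4936 -0.015   0.1401] 0.000795090541162218
grip [ 0.5762 -0.0473  0.2395] 0.001175665704317189
knee [0.4056 0.3108 0.1273] 0.0010832853792674556
bar1 top [0.4717 0.2832 0.1003] 0.0017352198356683254
bar2 top [0.4691 0.2106 0.1   ] 0.0024456755193382404
FL [ 0.6627 -0.051   0.01  ]
FR [ 0.6689 -0.3496  0.01  ]
NR [ 0.503  -0.3529  0.01  ]
NL [ 0.4957 -0.0589  0.01  ]
nearright [ 0.5087 -0.3551  0.01  ]
farright [ 0.6727 -0.3352  0.01  ]
farleft [ 0.6626 -0.0523  0.01  ]
farhinge [0.6473 0.3342 0.1   ]
farR [0.6368 0.1571 0.1   ]
nearR [0.3794 0.1698 0.1   ]
nearh [0.3873 0.3436 0.1   ]
a [0.521  0.3143 0.08  ]
b [0.5196 0.2487 0.08  ]
c [0.4212 0.2531 0.08  ]
d [0.4236 0.319  0.08  ]
a2 [0.5202 0.24   0.08  ]
b2 [0.5188 0.1753 0.08  ]
c2 [0.4201 0.1778 0.08  ]
d2 [0.4213 0.2438 0.08  ]
lid edge far [0.5531 0.2637 0.4771] 0.13507373111768692
```

{"method": "drive_tool", "body": {"moves": [0,0,7.2,0.02,0.05,0.03,1,0,0,7.2,0.03,0.055,0.03,1,0,0,7.2,0.03,0.055,0.02,1,0,0,7.2,0.03,0.055,0.02,1,0,0,7.2,0.03,0.055,0.01,1], "newtons": 50}}

```text
t: 0.72
tool_pos: [0.3443, -0.3289, 0.3029]
tool_rot: [2.775, 1.47, 0.001]
contact_force: [1.4, -0.4, -0.3]
opening: -0.0002
```

{"method": "drive_tool", "body": {"moves": [0,0,7.2,0.03,0.055,0,1,0,0,7.2,0.04,0.055,0,1,0,0,7.2,0.04,0.055,0,1,0,0,7.2,0.04,0.055,0,1,0,0,7.2,0.03,0.05,0,1]}}

```text
t: 1.35
tool_pos: [0.5146, -0.0718, 0.3014]
tool_rot: [-2.184, -2.258, 0.001]
contact_force: [1.6, -0.5, 0.4]
opening: -0.0005
```

{"method": "drive_tool", "body": {"moves": [0,0,0,0,0,-0.02,1,0,0,0,0,0,-0.025,1,0,0,0,0,0,-0.025,1,0,0,0,0,0,0,1,0,0,0,0,0,0,1]}}

```text
t: 1.98
tool_pos: [0.5138, -0.0745, 0.2326]
tool_rot: [2.19, 2.251, 0.0]
contact_force: [-0.2, -0.4, 0.4]
opening: 0.0002
```

{"method": "drive_tool", "body": {"moves": [0,0,0,0,0.028,-0.004,1,0,0,0,0.025,0,0,1,0,0,0,0.025,0,0.003,1,0,0,0,0.02,0,0.004,1,0,0,0,0,0,0,1]}}

```text
t: 2.6
tool_pos: [0.5852, -0.0464, 0.2367]
tool_rot: [2.188, 2.251, 0.002]
contact_force: [-0.5, -0.4, -0.4]
opening: -0.0002
```

```bash
python3 - <<'E'
from h import *
a=shot('top','t1.png'); b=shot('scene','s1.png')
z=np.hstack([cv2.resize(a[190:310,320:440],(400,400)),cv2.resize(b[200:320,230:350],(400,400))])
cv2.imwrite('pics/c1.png',z[:,:,::-1])
E
```

```text
(no output)
```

View pics/c1.png

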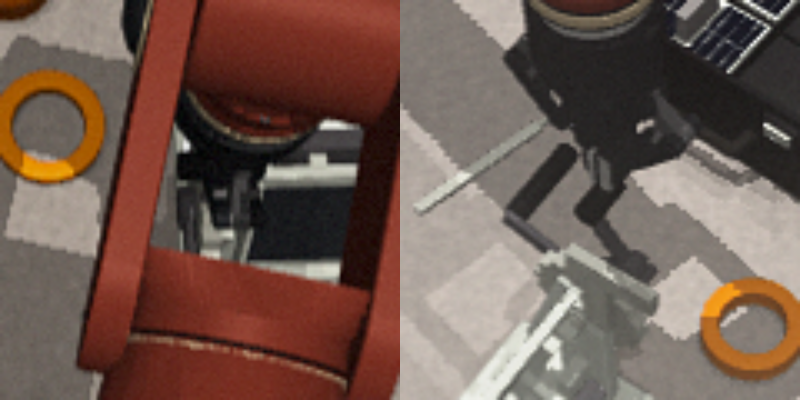

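{"method": "drive_tool", "body": {"moves": [0,0,0,0.015,0,0.002,1,0,0,0,0.015,0,0,1,0,0,0,0.015,0,0,1,0,0,0,0,0,0,1,0,0,0,-0.03,0,0.03,1]}}

```text
t: 3.32
tool_pos: [0.5976, -0.0456, 0.263]
tool_rot: [-2.184, -2.249, 0.007]
contact_force: [-0.3, -0.9, -0.1]
opening: 0.0003
```

{"method": "drive_tool", "body": {"moves": [0,0,0,-0.05,0.01,0.03,0.3,0,0,0,-0.05,0.015,0.0,0.3,0,0,0,-0.02,0.015,0,0.3,0,0,0,0,0,0,0.3,0,0,0,0,0,0,0.3]}}

```text
t: 3.95
tool_pos: [0.4792, -0.0061, 0.2969]
tool_rot: [2.189, 2.253, -0.0]
contact_force: [1.1, -1.0, 0.4]
opening: 0.0599
```

```bash
python3 - <<'E'
from h import *
a=shot('top','t2.png'); b=shot('scene','s2.png')
z=np.hstack([cv2.resize(a[190:310,320:440],(400,400)),cv2.resize(b[200:320,230:350],(400,400))])
cv2.imwrite('pics/c2.png',z[:,:,::-1])
E
```

```text
(no output)
```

View pics/c2.png

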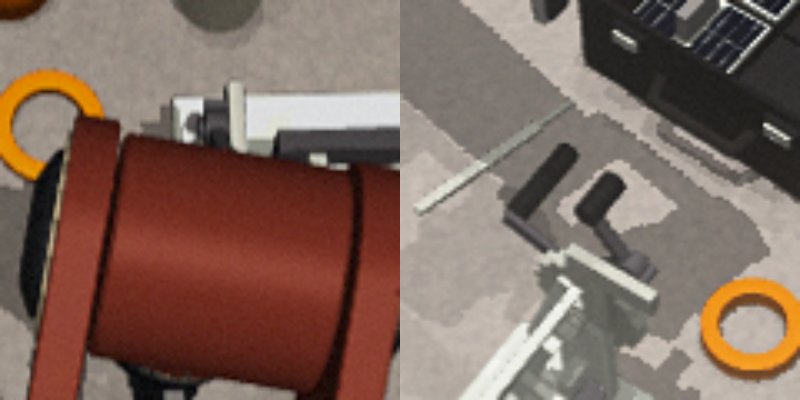

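```bash
python3 - <<'E'
from h import *
for p in [(.5852,-.0464,.2367),(.5762,-.0473,.2395),(.6056,-.08,.197),(.5686,-.066,.12)]:
    print(proj('scene',p),proj('top',p))
b=cv2.imread('pics/s1.png'); a=cv2.imread('pics/s2.png')
z=np.hstack([cv2.resize(b[210:300,245:335],(400,400),interpolation=2),cv2.resize(a[210:300,245:335],(400,400),interpolation=2)])
cv2.imwrite('pics/c3.png',z)
E
```

```text
[293.8153113 261.5159984] [381.30244881 234.60539278]
[290.05586803 259.01993993] [382.01498459 239.03785045]
[292.91981358 287.22375926] [395.84435364 228.02164738]
[285.25133788 291.46085074] [384.50494667 251.97064964]
```

View pics/c3.png

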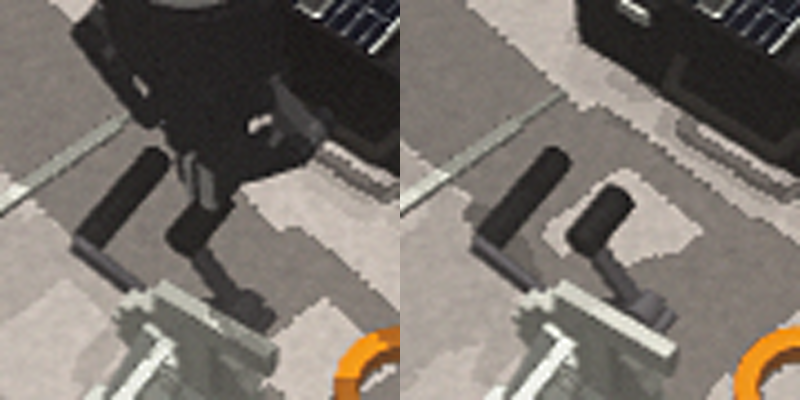

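```bash
python3 - <<'E'
from h import *
o=ctrl.get_obs(); print(o['tool_pos'],o['q'],o['opening'])
a=cv2.imread('pics/s2.png'); 
p=proj('scene',o['tool_pos']); print(p)
Rm=R.from_rotvec(o['tool_rot']).as_matrix(); print(Rm)
u,v=int(p[0]),int(p[1]); c=cv2.resize(a[v-80:v+70,u-100:u+100],(800,600),interpolation=2)
for d in [(0,0,0),(0,.03,0),(0,-.03,0),(0,0,-.019)]:
    q=(proj('scene',o['tool_pos']+Rm@np.array(d))-[u-100,v-80])*4; cv2.circle(c,(int(q[0]),int(q[1])),4,(0,0,255),1)
cv2.imwrite('pics/c4.png',c)
E
```

```text
[ 0.4793542  -0.00631424  0.29661169] [-1.68466046e-01 -3.41435808e-01  1.80435089e+00 -1.64760177e-04
  1.67949320e+00 -1.96664933e-01] 0.05979992996265031
[263.62832841 208.73627632]
[[-2.81773504e-02  9.99602594e-01 -8.31539363e-04]
 [ 9.99602940e-01  2.81773395e-02 -2.47132127e-05]
 [-1.27282454e-06 -8.31905545e-04 -9.99999654e-01]]
```

View pics/c4.png

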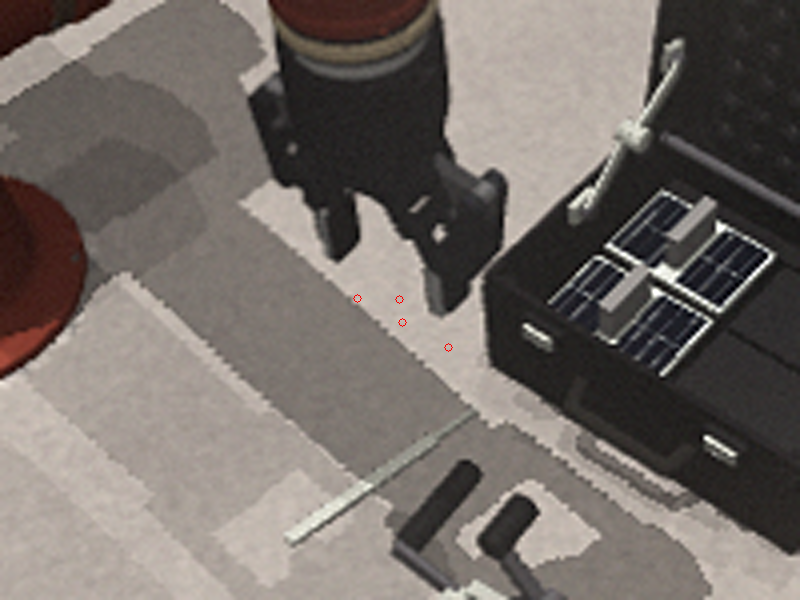

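```bash
python3 - <<'E'
import cv2,numpy as np
a=cv2.imread('pics/top0.png'); b=cv2.imread('pics/scene0.png')
A=cv2.resize(a[155:205,300:410],(704,320),interpolation=2)[:,:]
B=cv2.resize(b[280:370,310:400],(400,400),interpolation=2)
A=cv2.resize(A,(400,182))
C=np.zeros((582,400,3),np.uint8); C[:182]=A; C[182:]=B
cv2.imwrite('pics/c5.png',C)
A=cv2.resize(a[270:330,195:280],(680,480),interpolation=2); cv2.imwrite('pics/c6.png',A)
B=cv2.resize(b[170:230,295:365],(700,600),interpolation=2); cv2.imwrite('pics/c7.png',B)
E
```

```text
(no output)
```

View pics/c5.png

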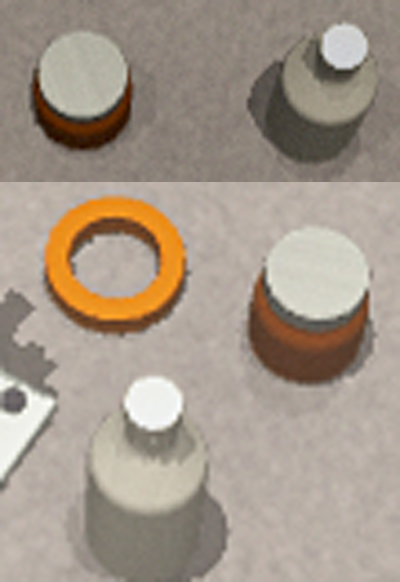

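View pics/c6.png

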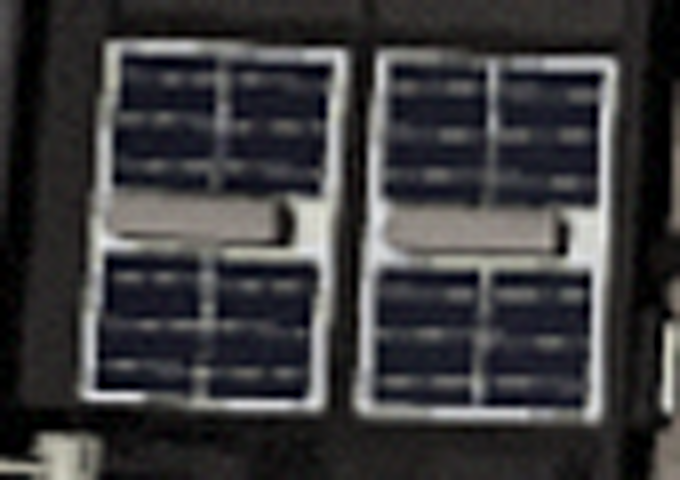

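View pics/c7.png

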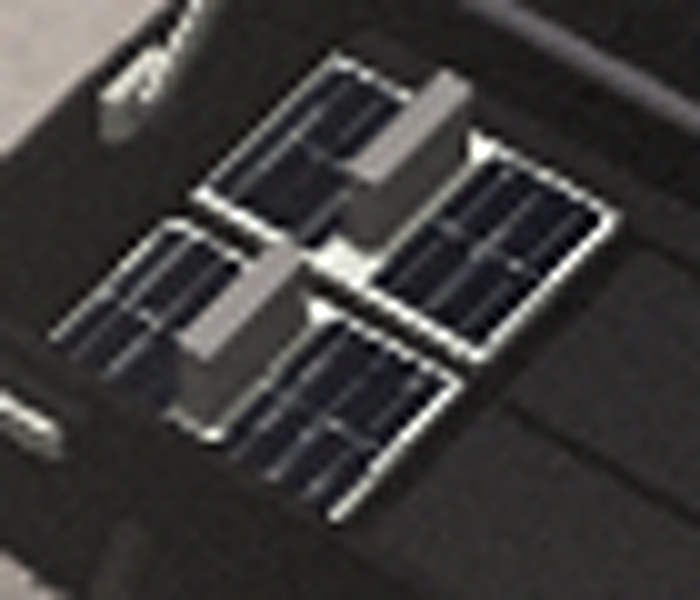

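```bash
python3 - <<'E'
from h import *
np.set_printoptions(precision=4,suppress=True)
for n,s,t in [('bar1',(336.4,182.5),(219.5,297.1)),('bar2',(319,200),(254.25,298.75)),('jar',(381.3,300.9),(323.1,175.6)),('bottle',(344.65,329.95),(394.9,167.9))]: print(n,*tri(*s,*t))
E
```

```text
bar1 [0.4731 0.284  0.1088] 0.0022822740324904603
bar2 [0.4694 0.2095 0.1062] 0.00011451102233725652
jar [0.7513 0.0649 0.0686] 0.0009431943922461886
bottle [ 0.7413 -0.0854  0.161 ] 0.0014599064329413635
```

{"method": "drive_tool", "body": {"moves": [0,0,0,-0.03,-0.05,0,1,0,0,0,0,-0.05,-0.04,1,0,0,0,0,-0.045,-0.06,1,0,0,0,0,0,-0.06,1,0,0,0,0,0,-0.06,1]}}

```text
t: 4.68
tool_pos: [0.449, -0.1434, 0.086]
tool_rot: [2.191, 2.251, 0.0]
contact_force: [1.1, -0.0, 0.5]
opening: -0.0001
```

{"method": "drive_tool", "body": {"moves": [0,0,0,0,0,-0.02,1,0,0,0,0,0,-0.01,1,0,0,0,0,0,0,1,0,0,0,0,0,0,1,0,0,0,0,0,0,1]}}

```text
t: 5.3
tool_pos: [0.4499, -0.1427, 0.0594]
tool_rot: [2.188, 2.251, 0.001]
contact_force: [0.2, 0.6, 0.1]
opening: -0.0002
```

```bash
python3 - <<'E'
from h import *
o=ctrl.get_obs(); print(o['tool_pos'],o['contact_force'])
a=shot('scene','s3.png')[:,:,::-1].copy()
p=proj('scene',o['tool_pos']); print(p)
u,v=int(p[0]),int(p[1]); c=cv2.resize(a[v-100:v+50,u-100:u+100],(800,600),interpolation=2)
q=(p-[u-100,v-100])*4; cv2.circle(c,(int(q[0]),int(q[1])),4,(0,0,255),1)
cv2.imwrite('pics/c8.png',c)
E
```

```text
[ 0.44992132 -0.14270719  0.05941954] [0.1813075  0.63908482 0.09675905]
[228.13822148 301.83665745]
```

View pics/c8.png

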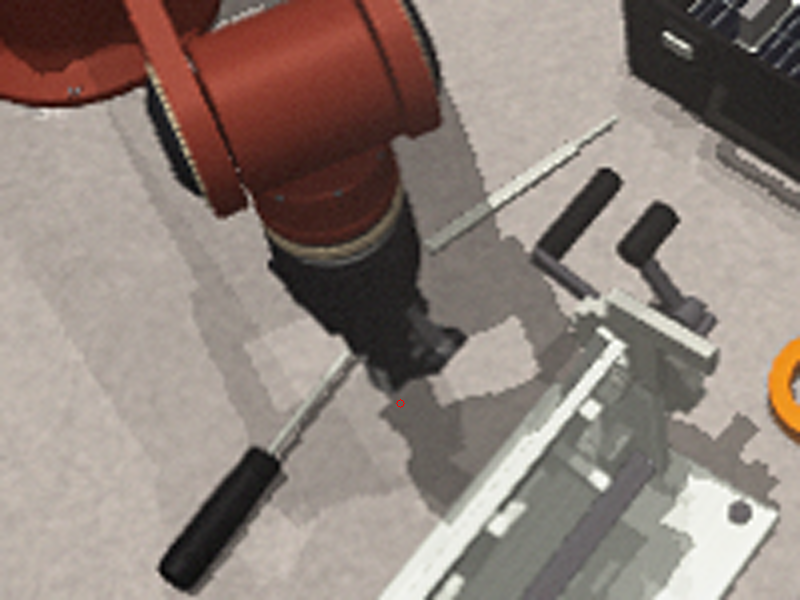

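{"method": "drive_tool", "body": {"moves": [0,0,0,0,0,-0.02,1,0,0,0,0,0,-0.018,1,0,0,0,0,0,-0.008,1,0,0,0,0,0,0,1,0,0,0,0,0,0,1]}}

```text
t: 5.98
tool_pos: [0.4493, -0.1424, 0.0125]
tool_rot: [2.189, 2.252, 0.0]
contact_force: [0.0, -0.0, 0.6]
opening: 0.0001
```

```bash
python3 - <<'E'
from h import *
o=ctrl.get_obs(); print(o['tool_pos'],o['contact_force'])
a=shot('scene','s4.png')[:,:,::-1].copy()
p=proj('scene',o['tool_pos']); print(p)
u,v=int(p[0]),int(p[1]); c=cv2.resize(a[v-50:v+25,u-50:u+50],(800,600),interpolation=2)
q=(p-[u-50,v-50])*8; cv2.circle(c,(int(q[0]),int(q[1])),4,(0,0,255),1)
cv2.imwrite('pics/c9.png',c)
E
```

```text
[ 0.4493245  -0.14243741  0.01246331] [ 0.02387832 -0.04657651  0.64608961]
[231.02794152 310.54442133]
```

View pics/c9.png

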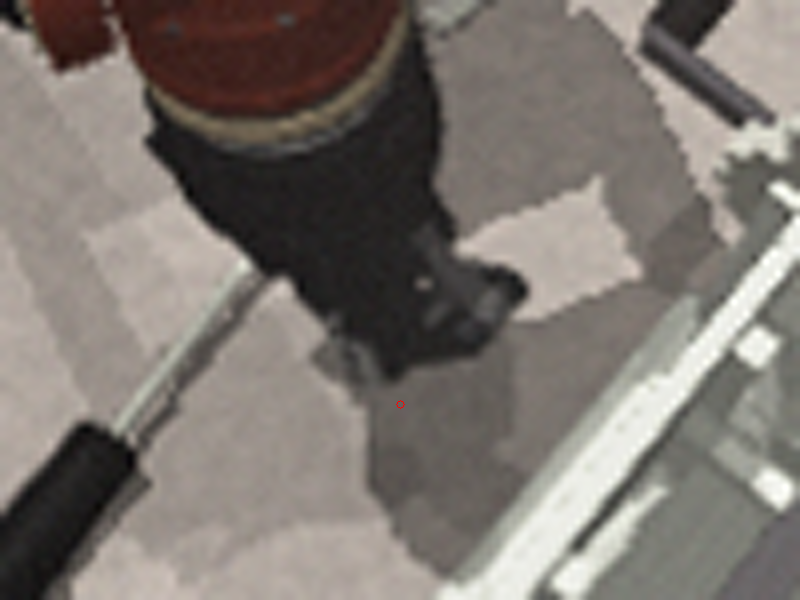

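{"method": "drive_tool", "body": {"moves": [0,0,0,0,0,-0.006,1,0,0,0,0,0,0,1,0,0,0,0,0,-0.005,1,0,0,0,0,0,0,1,0,0,0,0,0,0,1]}}

```text
t: 6.65
tool_pos: [0.4488, -0.1422, 0.0009]
tool_rot: [-2.189, -2.253, 0.0]
contact_force: [-0.2, -1.0, 0.1]
opening: 0.0004
```

{"method": "drive_tool", "body": {"moves": [0,0,0,0,0,-0.004,1,0,0,0,0,0,0,1,0,0,0,0,0,0,1,0,0,0,0,0,0,1,0,0,0,0,0,0,1]}}

```text
t: 7.28
tool_pos: [0.4489, -0.1422, -0.003]
tool_rot: [2.189, 2.253, 0.0]
contact_force: [0.7, -0.8, 0.5]
opening: -0.0
```

{"method": "drive_tool", "body": {"moves": [0,0,0,0,0,-0.002,1,0,0,0,0,0,-0.002,1,0,0,0,0,0,-0.001,1,0,0,0,0,0,0,1,0,0,0,0,0,0,1]}}

```text
t: 7.9
tool_pos: [0.4489, -0.1422, -0.0081]
tool_rot: [2.189, 2.253, 0.0]
contact_force: [-0.4, 0.1, -0.4]
opening: -0.0005
```

```bash
python3 - <<'E'
from h import *
o=ctrl.get_obs(); print(o['tool_pos'],o['contact_force'])
a=shot('scene','s5.png')[:,:,::-1].copy()
p=proj('scene',o['tool_pos']); print(p)
u,v=int(p[0]),int(p[1]); c=cv2.resize(a[v-50:v+25,u-50:u+50],(800,600),interpolation=2)
q=(p-[u-50,v-50])*8; cv2.circle(c,(int(q[0]),int(q[1])),4,(0,0,255),1)
cv2.imwrite('pics/c10.png',c)
E
```

```text
[ 0.4488703  -0.14222359 -0.0080691 ] [-0.41383636  0.14433996 -0.38006238]
[232.20138793 314.10792946]
```

View pics/c10.png

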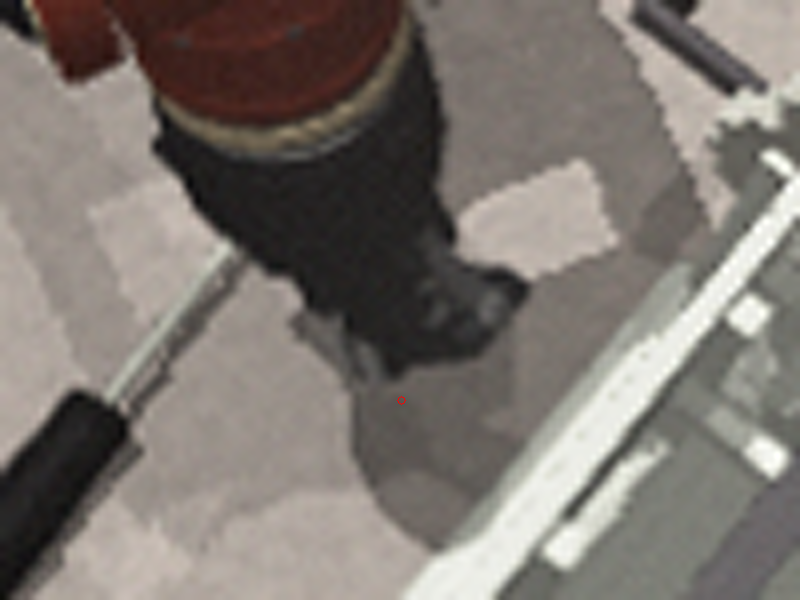

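{"method": "drive_tool", "body": {"moves": [0,0,0,0,0,-0.002,1,0,0,0,0,0,0,1,0,0,0,0,0,-0.002,1,0,0,0,0,0,0,1,0,0,0,0,0,0,1]}}

```text
t: 8.57
tool_pos: [0.4488, -0.1422, -0.0121]
tool_rot: [-2.189, -2.253, 0.0]
contact_force: [0.1, 0.0, -0.3]
opening: -0.0
```

{"method": "drive_tool", "body": {"moves": [0,0,0,0,0,-0.002,1,0,0,0,0,0,0,1,0,0,0,0,0,-0.001,1,0,0,0,0,0,0,1,0,0,0,0,0,0,1]}}

```text
t: 9.2
tool_pos: [0.4488, -0.1422, -0.0151]
tool_rot: [-2.189, -2.253, 0.0]
contact_force: [-0.9, 0.1, -0.1]
opening: 0.0001
```

{"method": "drive_tool", "body": {"moves": [0,0,0,0,0,-0.002,1,0,0,0,0,0,0,1,0,0,0,0,0,-0.001,1,0,0,0,0,0,0,1,0,0,0,0,0,0,1]}}

```text
t: 9.82
tool_pos: [0.4489, -0.1422, -0.0181]
tool_rot: [2.189, 2.253, -0.0]
contact_force: [-0.5, -0.5, -0.2]
opening: 0.0001
```

{"method": "drive_tool", "body": {"moves": [0,0,0,0,0,-0.001,1,0,0,0,0,0,0,1,0,0,0,0,0,-0.001,1,0,0,0,0,0,0,1,0,0,0,0,0,0,1]}}

```text
t: 10.45
tool_pos: [0.4488, -0.1422, -0.0201]
tool_rot: [-2.189, -2.253, 0.0]
contact_force: [0.5, 1.0, -0.4]
opening: 0.0001
```

```bash
python3 - <<'E'
from h import *
o=ctrl.get_obs(); print(o['tool_pos'],o['contact_force'],o['effort'],o['q'])
a=shot('scene','s6.png')[:,:,::-1].copy()
p=proj('scene',o['tool_pos']); print(p)
u,v=int(p[0]),int(p[1]); c=cv2.resize(a[v-50:v+25,u-50:u+50],(800,600),interpolation=2)
q=(p-[u-50,v-50])*8; cv2.circle(c,(int(q[0]),int(q[1])),4,(0,0,255),1)
cv2.imwrite('pics/c11.png',c)
E
```

```text
[ 0.44882674 -0.14221502 -0.02010179] [ 0.45028831  0.99410895 -0.41036715] [ 4.91602987e-04 -2.75626284e+01 -3.05940843e+01 -1.27398462e-04
  1.53997356e-03 -1.90191525e-05] [-4.65099448e-01 -6.90218683e-02  2.12640038e+00 -1.61088514e-05
  1.08427471e+00 -4.93690160e-01]
[232.91087502 316.22927216]
```

View pics/c11.png

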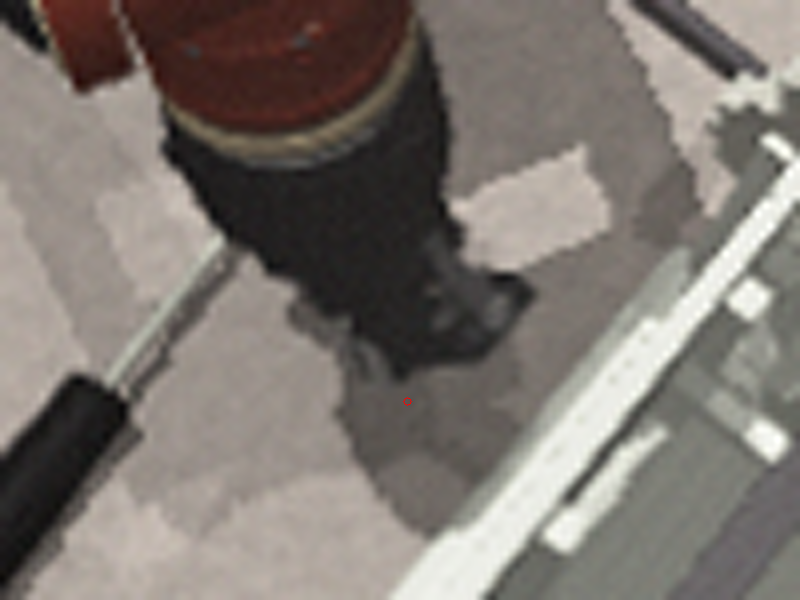

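{"method": "drive_tool", "body": {"moves": [0,0,0,0,0,-0.001,1,0,0,0,0,0,0,1,0,0,0,0,0,-0.001,1,0,0,0,0,0,0,1,0,0,0,0,0,0,1]}}

```text
t: 11.12
tool_pos: [0.4488, -0.1422, -0.0221]
tool_rot: [-2.189, -2.253, 0.0]
contact_force: [0.1, -0.3, 0.1]
opening: 0.0002
```

{"method": "drive_tool", "body": {"moves": [0,0,0,0,0,-0.001,1,0,0,0,0,0,0,1,0,0,0,0,0,-0.001,1,0,0,0,0,0,0,1,0,0,0,0,0,0,1]}}

```text
t: 11.75
tool_pos: [0.4488, -0.1422, -0.0241]
tool_rot: [-2.189, -2.253, 0.0]
contact_force: [0.0, 1.5, -0.6]
opening: -0.0003
```

{"method": "drive_tool", "body": {"moves": [0,0,0,0,0,-0.001,1,0,0,0,0,0,0,1,0,0,0,0,0,-0.001,1,0,0,0,0,0,0,1,0,0,0,0,0,0,1]}}

```text
t: 12.38
tool_pos: [0.4488, -0.1422, -0.0261]
tool_rot: [-2.189, -2.253, 0.0]
contact_force: [-0.7, 0.1, 0.4]
opening: 0.0001
```

{"method": "drive_tool", "body": {"moves": [0,0,0,0,0,-0.001,1,0,0,0,0,0,0,1,0,0,0,0,0,-0.001,1,0,0,0,0,0,0,1,0,0,0,0,0,0,1]}}

```text
t: 13.0
tool_pos: [0.4489, -0.1422, -0.0281]
tool_rot: [-2.189, -2.253, -0.0]
contact_force: [0.8, -0.4, -0.2]
opening: -0.0002
```

```bash
python3 - <<'E'
from h import *
o=ctrl.get_obs(); print(o['tool_pos'],o['contact_force'],o['effort'])
a=shot('scene','s7.png')[:,:,::-1].copy()
b=shot('top','t7.png')[:,:,::-1].copy()
u,v=233,310; c=cv2.resize(a[v-50:v+40,u-60:u+60],(800,600),interpolation=2)
cv2.imwrite('pics/c12.png',c)
cv2.imwrite('pics/c13.png',b)
E
```

```text
[ 0.44885182 -0.14218146 -0.02809098] [ 0.82396399 -0.37413699 -0.16025962] [-6.47148545e-05 -2.78263700e+01 -3.01980650e+01 -1.81187129e-04
  1.55972451e-03  4.80340759e-05]
```

View pics/c12.png

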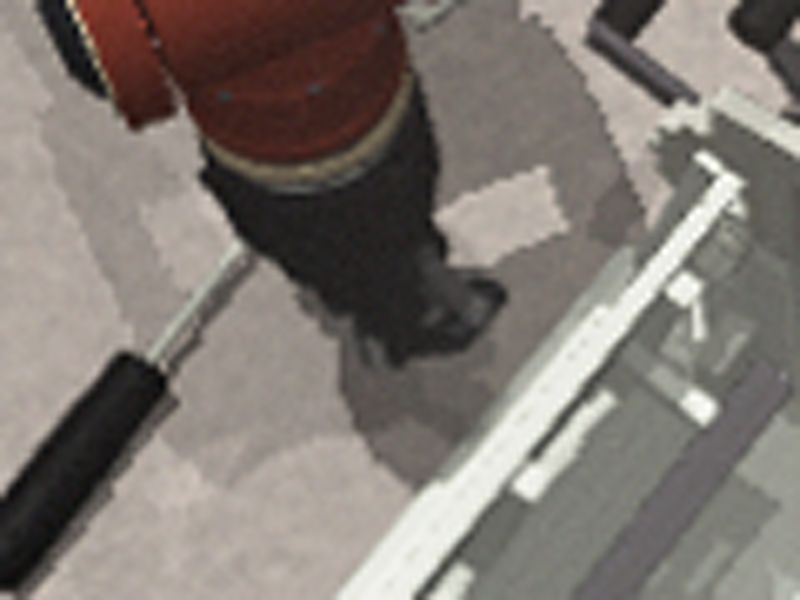

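View pics/c13.png

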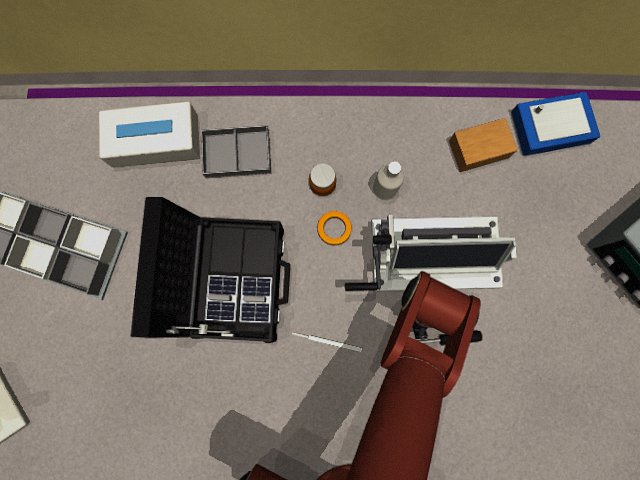

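{"method": "drive_tool", "body": {"moves": [0,0,0,0,0,-0.001,1,0,0,0,0,0,-0.001,1,0,0,0,0,0,-0.001,1,0,0,0,0,0,0,1,0,0,0,0,0,0,1]}}

```text
t: 13.72
tool_pos: [0.4488, -0.1422, -0.0311]
tool_rot: [-2.189, -2.253, 0.0]
contact_force: [-0.0, -0.4, 0.0]
opening: -0.0002
```

{"method": "drive_tool", "body": {"moves": [0,0,0,0,0,-0.001,1,0,0,0,0,0,-0.001,1,0,0,0,0,0,-0.001,1,0,0,0,0,0,0,1,0,0,0,0,0,0,1]}}

```text
t: 14.35
tool_pos: [0.4488, -0.1422, -0.0341]
tool_rot: [-2.189, -2.253, 0.0]
contact_force: [-0.2, 0.1, -0.7]
opening: -0.0001
```

{"method": "drive_tool", "body": {"moves": [0,0,0,0,0,-0.001,1,0,0,0,0,0,-0.001,1,0,0,0,0,0,-0.001,1,0,0,0,0,0,0,1,0,0,0,0,0,0,1]}}

```text
t: 14.98
tool_pos: [0.4489, -0.1422, -0.0343]
tool_rot: [-2.187, -2.252, 0.002]
contact_force: [-10.1, 5.2, 24.0]
opening: -0.0001
```

{"method": "drive_tool", "body": {"moves": [0,0,0,0,0,-0.001,1,0,0,0,0,0,-0.001,1,0,0,0,0,0,-0.001,1,0,0,0,0,0,0,1,0,0,0,0,0,0,1]}}

```text
t: 15.6
tool_pos: [0.4489, -0.1422, -0.0344]
tool_rot: [-2.185, -2.25, 0.004]
contact_force: [-21.1, 9.5, 46.8]
opening: -0.0002
```

```bash
python3 - <<'E'
from h import *
o=ctrl.get_obs(); print(o['tool_pos'],o['contact_force'],o['wrist_torque'],o['tool_rot'],o['q'])
a=shot('scene','s8.png')[:,:,::-1].copy()
u,v=233,310; c=cv2.resize(a[v-50:v+40,u-60:u+60],(800,600),interpolation=2)
cv2.imwrite('pics/c14.png',c)
E
```

```text
[ 0.44894723 -0.14219684 -0.03436882] [-21.08991743   9.52006513  46.78187032] [ 1.72843646  3.82343022 -0.0838528 ] [-2.18485363 -2.25007126  0.00357575] [-4.64565912e-01 -3.73328459e-02  2.12539085e+00 -6.66453470e-04
  1.05926226e+00 -4.93646816e-01]
```

View pics/c14.png

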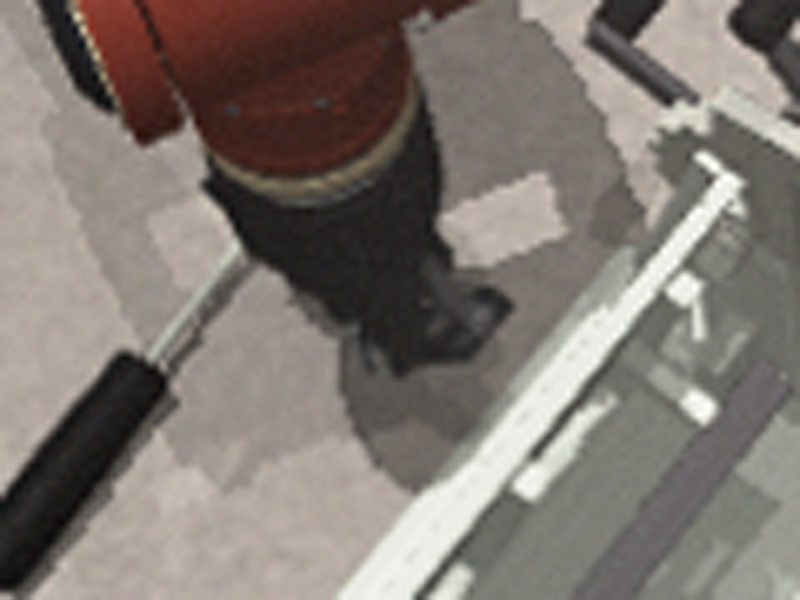

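{"method": "drive_tool", "body": {"moves": [0,0,0,0,0,0.004,1,0,0,0,0,0,0.006,1,0,0,0,0,0,0.03,1,0,0,0,0,0,0.05,1,0,0,0,0,0,0.06,1]}}

```text
t: 16.27
tool_pos: [0.4476, -0.1416, 0.1098]
tool_rot: [-2.187, -2.251, 0.001]
contact_force: [1.3, -0.3, 1.3]
opening: 0.0003
```

{"method": "drive_tool", "body": {"moves": [0,0,0,0,0,0.05,1,0,0,0,0.01,0.04,0.037,1,0,0,0,0.02,0.055,0,1,0,0,0,0.025,0,0,1,0,0,0,0.02,0,0,1]}}

```text
t: 16.9
tool_pos: [0.5245, -0.0463, 0.1966]
tool_rot: [-2.187, -2.255, 0.0]
contact_force: [-0.1, -0.4, 0.1]
opening: -0.0001
```

{"method": "drive_tool", "body": {"moves": [0,0,0,0.02,0,0,1,0,0,0,0.02,0,0.002,1,0,0,0,0.015,0,0.003,1,0,0,0,0.0,0,0.0,1,0,0,0,0,0,0,1]}}

```text
t: 17.52
tool_pos: [0.5782, -0.0472, 0.2012]
tool_rot: [-2.189, -2.252, 0.001]
contact_force: [0.2, -0.7, 0.6]
opening: -0.0001
```

```bash
cat >> h.py <<'E'
def crop(n,fn,x0,y0,w,h,s):
    im=shot(n,'f_'+fn); c=cv2.resize(im[y0:y0+h,x0:x0+w],None,fx=s,fy=s,interpolation=2); cv2.imwrite('pics/'+fn,c[:,:,::-1])
E
python3 -c "
from h import *
crop('scene','d1.png',230,200,120,100,6)"
```

```text
(no output)
```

View pics/d1.png

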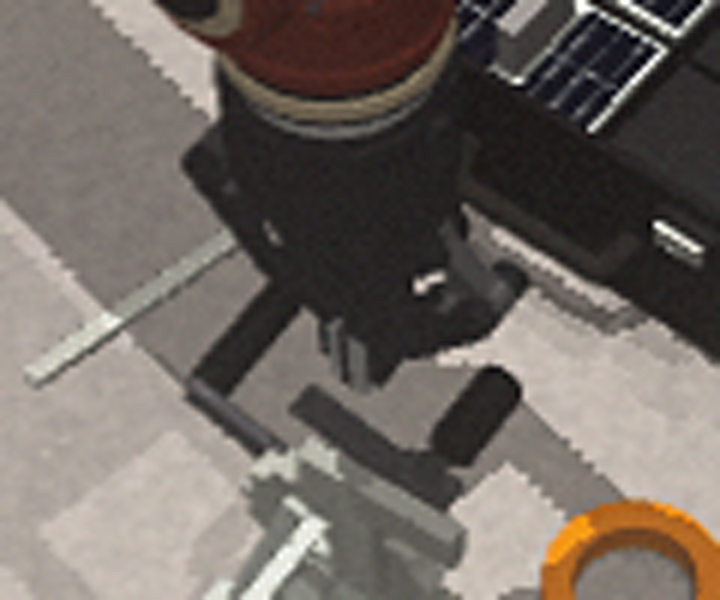

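{"method": "drive_tool", "body": {"moves": [0,0,0,-0.02,0,0.03,0.45,0,0,0,-0.03,0.02,0.03,0.45,0,0,0,-0.035,0.02,0,0.45,0,0,0,0,0,0,0.45,0,0,0,0,0,0,0.45]}}

```text
t: 18.2
tool_pos: [0.4937, -0.0074, 0.2616]
tool_rot: [2.189, 2.253, -0.0]
contact_force: [0.9, 0.1, -0.4]
opening: 0.0467
```

```bash
python3 -c "
from h import *
print(ctrl.get_obs()['opening'])
crop('scene','d2.png',220,190,120,100,6)"
```

```text
0.04673978382685942
```

View pics/d2.png

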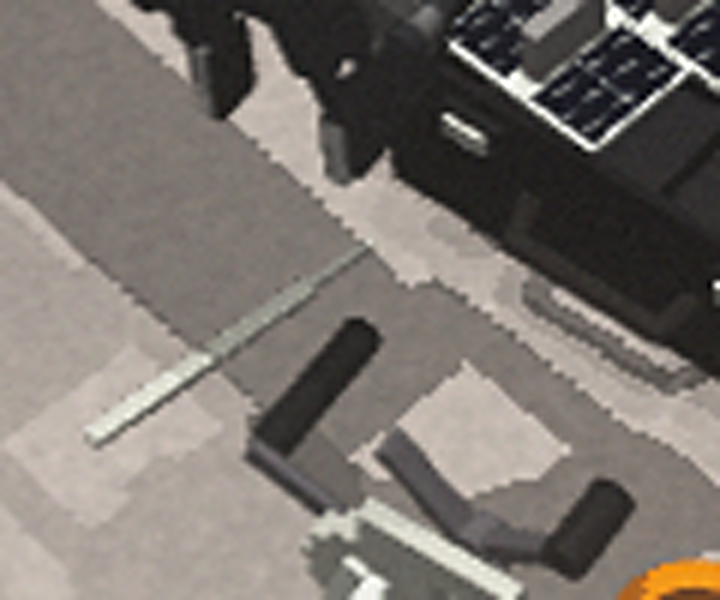

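```bash
python3 -c "
from h import *
for z in (.26,.28,.29,.30): print(z,proj('scene',(.4937,-.0074,z)), proj('scene',(.4937+.023,-.0074,z)), proj('scene',(.4937-.023,-.0074,z)))
"
```

```text
0.26 [270.13970317 222.69675987] [278.57199762 227.59964166] [261.83424203 217.86716235]
0.28 [269.33206148 216.9969632 ] [277.8913717  221.93435482] [260.90392523 212.1350982 ]
0.29 [268.91904223 214.07931421] [277.54322512 219.03371779] [260.42828387 209.20159137]
0.3 [268.49971296 211.11512063] [277.18970276 216.08635316] [259.945454   206.22174549]
```

{"method": "drive_tool", "body": {"moves": [0,0,0,0,0.002,-0.04,0.45,0,0,0,0,0,-0.05,0.45,0,0,0,0,0,-0.045,0.45,0,0,0,0,0,-0.03,0.45,0,0,0,0,0,0,0.45]}}

```text
t: 18.88
tool_pos: [0.4916, -0.0053, 0.0933]
tool_rot: [-2.186, -2.248, 0.007]
contact_force: [0.1, 0.3, -0.3]
opening: 0.0466
```

```bash
python3 -c "
from h import *
crop('scene','d3.png',220,200,120,100,6)"
```

```text
(no output)
```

View pics/d3.png

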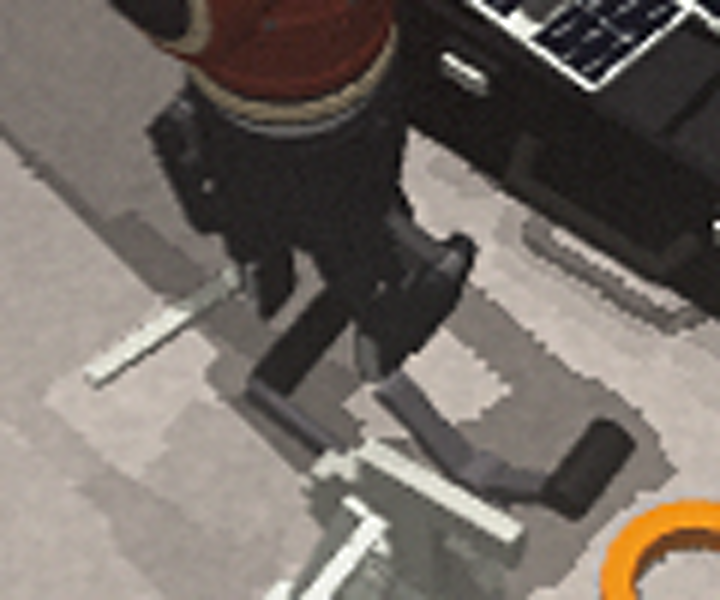

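{"method": "drive_tool", "body": {"moves": [0,0,0,0,0,0,1,0,0,0,0,0,0,1,0,0,0,0,0,0,1,0,0,0,0,0,0,1,0,0,0,0,0,0,1], "newtons": 60}}

```text
t: 19.55
tool_pos: [0.4933, -0.0057, 0.0989]
tool_rot: [-2.189, -2.253, 0.003]
contact_force: [-7.3, -1.1, 6.1]
opening: 0.0148
```

{"method": "drive_tool", "body": {"moves": [0,0,0,0.003,0,0.0084,1,0,0,0,0.0034,0,0.007,1,0,0,0,0.0041,0,0.0067,1,0,0,0,0.0047,0,0.0062,1,0,0,0,0,0,0,1]}}

```text
t: 20.18
tool_pos: [0.5052, -0.0052, 0.1242]
tool_rot: [-2.184, -2.248, 0.012]
contact_force: [-12.7, -1.2, -3.4]
opening: 0.0146
```

{"method": "drive_tool", "body": {"moves": [0,0,0,0.0053,0,0.0057,1,0,0,0,0.0059,0,0.0051,1,0,0,0,0.0063,0,0.0045,1,0,0,0,0,0,0,1,0,0,0,0,0,0,1]}}

```text
t: 20.8
tool_pos: [0.5214, -0.0047, 0.1419]
tool_rot: [-2.181, -2.245, 0.015]
contact_force: [-22.1, -0.2, 10.9]
opening: 0.0149
```

```bash
python3 -c "
from h import *
crop('scene','d4.png',180,180,170,140,4.6)"
```

```text
(no output)
```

View pics/d4.png

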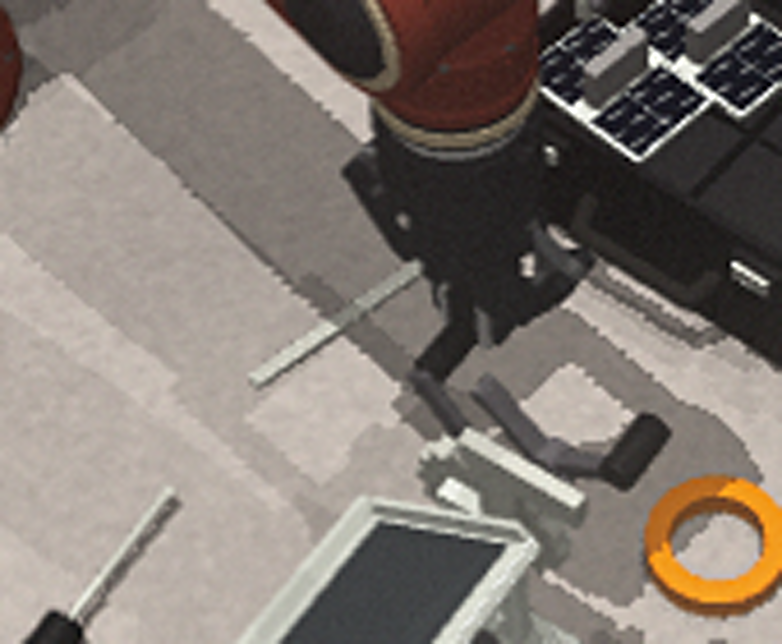

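{"method": "drive_tool", "body": {"moves": [0,0,0,0.0056,0,0.0056,1,0,0,0,0.0065,0,0.004,1,0,0,0,0,0,0,1,0,0,0,0,0,0,1,0,0,0,0,0,0,1]}}

```text
t: 21.48
tool_pos: [0.536, -0.0043, 0.1519]
tool_rot: [-2.184, -2.249, 0.006]
contact_force: [-15.1, 1.8, 6.6]
opening: 0.0143
```

{"method": "drive_tool", "body": {"moves": [0,0,0,0.004,0,0.002,1,0,0,0,0.004,0,0.002,1,0,0,0,0,0,0,1,0,0,0,0,0,0,1,0,0,0,0,0,0,1]}}

```text
t: 22.1
tool_pos: [0.5399, -0.0041, 0.1539]
tool_rot: [-2.179, -2.243, 0.018]
contact_force: [-24.7, 1.5, 6.7]
opening: 0.0143
```

```bash
python3 -c "
from h import *
crop('scene','d5.png',180,210,170,140,4.6)"
```

```text
(no output)
```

View pics/d5.png

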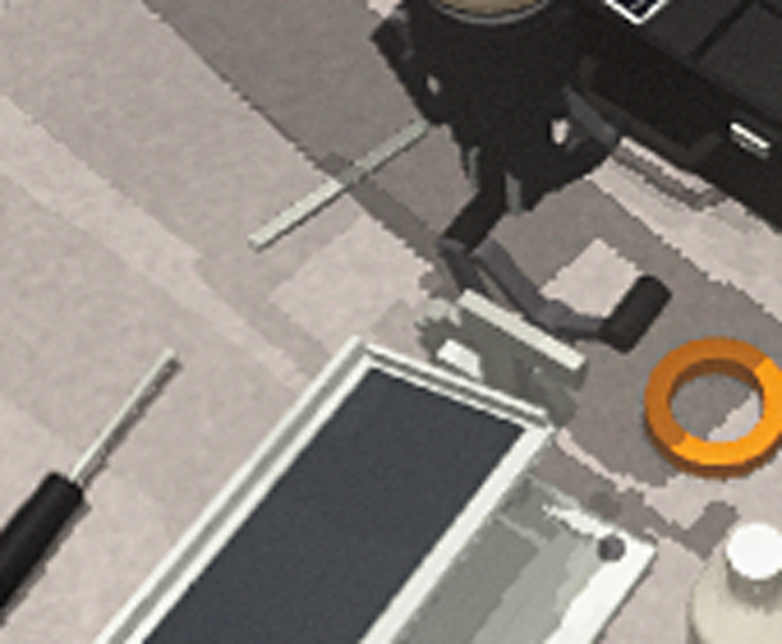

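{"method": "drive_tool", "body": {"moves": [0,0,0,0.003,0,0.001,1,0,0,0,0.003,0,0.001,1,0,0,0,0,0,0,1,0,0,0,0,0,0,1,0,0,0,0,0,0,1]}}

```text
t: 22.78
tool_pos: [0.5397, -0.0041, 0.1539]
tool_rot: [-2.17, -2.234, 0.036]
contact_force: [-42.8, -0.5, 10.3]
opening: 0.0145
```

{"method": "drive_tool", "body": {"moves": [0,0,0,-0.005,0,-0.001,1,0,0,0,0,0,0,0.5,0,0,0,0,0,0,0.5,0,0,0,0,0,0,0.5,0,0,0,-0.003,0,0.02,0.5]}}

```text
t: 23.4
tool_pos: [0.5442, -0.0051, 0.1748]
tool_rot: [-2.188, -2.252, 0.002]
contact_force: [-0.1, -0.4, -0.1]
opening: 0.0427
```

{"method": "drive_tool", "body": {"moves": [0,0,0,0,0,0.05,0.5,0,0,0,0,0,0.05,1,0,0,0,0.02,-0.01,0.02,1,0,0,0,0,0,0,1,0,0,0,0,0,0,1]}}

```text
t: 24.02
tool_pos: [0.564, -0.015, 0.2946]
tool_rot: [-2.189, -2.252, 0.001]
contact_force: [-0.3, -0.9, 0.6]
opening: -0.0001
```

```bash
python3 -c "
from h import *
crop('scene','d6.png',180,210,170,140,4.6)
crop('top','d6t.png',320,160,200,150,4)"
```

```text
(no output)
```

View pics/d6.png

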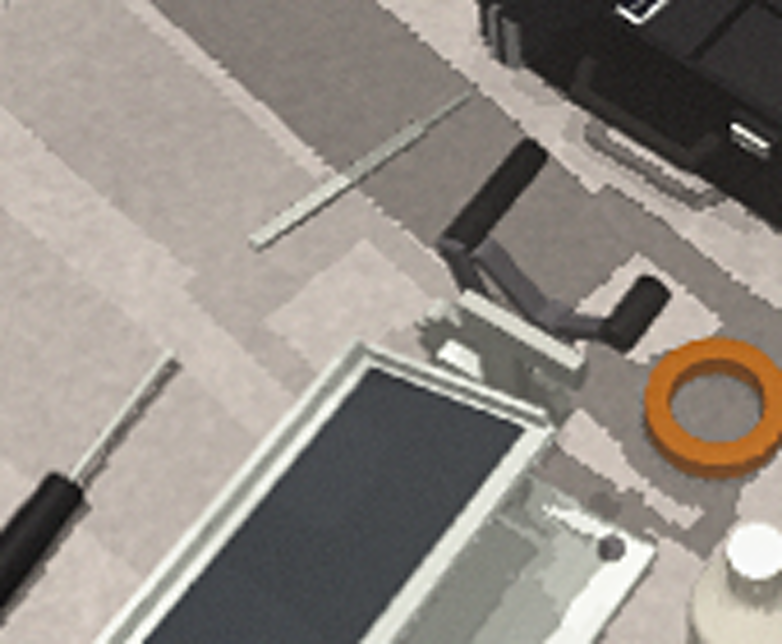

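View pics/d6t.png

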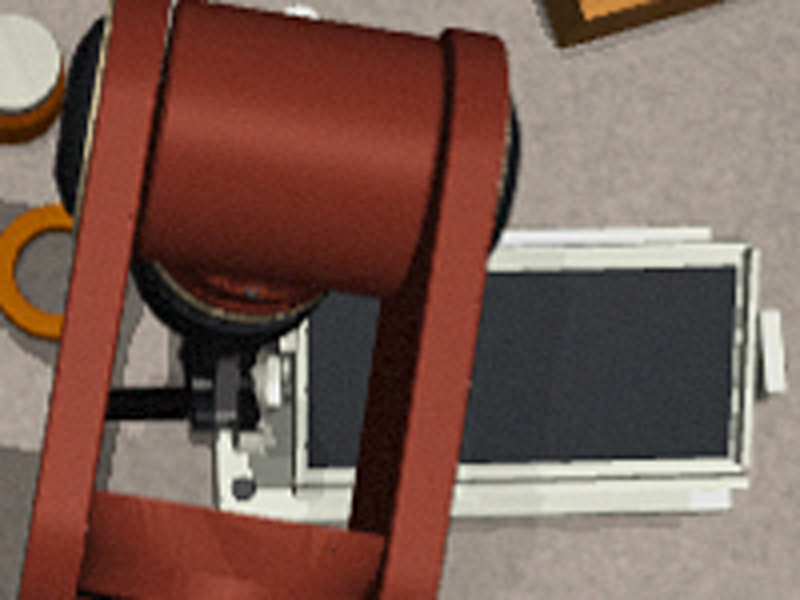

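```bash
python3 -c "
from h import *
for z in (.22,.228,.235): print(onz('scene',318.5,277.4,z))"
```

```text
[ 0.64407505 -0.04031853  0.22      ]
[ 0.64684747 -0.044194    0.228     ]
[ 0.64927333 -0.04758504  0.235     ]
```

{"method": "drive_tool", "body": {"moves": [0,0,0,0.05,-0.015,0,1,0,0,0,0.05,-0.015,0,1,0,0,0,0.036,0,0,1,0,0,0,0,0,-0.05,1,0,0,0,0,0,-0.055,1]}}

```text
t: 24.75
tool_pos: [0.7009, -0.045, 0.1886]
tool_rot: [2.189, 2.253, 0.001]
contact_force: [-0.2, 0.5, 0.5]
opening: -0.0001
```

{"method": "drive_tool", "body": {"moves": [0,0,0,-0.02,0,0,1,0,0,0,-0.02,0,0.002,1,0,0,0,-0.02,0,0.004,1,0,0,0,0,0,0.0,1,0,0,0,0,0,0,1]}}

```text
t: 25.38
tool_pos: [0.6397, -0.0448, 0.1951]
tool_rot: [-2.188, -2.252, 0.002]
contact_force: [1.6, 0.1, -0.6]
opening: -0.0002
```

```bash
python3 -c "
from h import *
crop('scene','d7.png',230,200,130,110,5)"
```

```text
(no output)
```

View pics/d7.png

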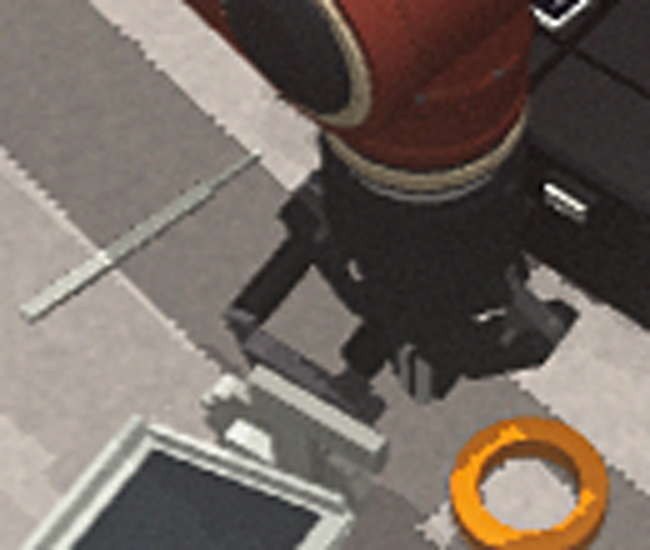

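{"method": "drive_tool", "body": {"moves": [0,0,0,-0.015,0,0.003,1,0,0,0,-0.015,0,0.002,1,0,0,0,-0.01,0,0,1,0,0,0,0,0,0.0,1,0,0,0,0.01,0,0.03,1]}}

```text
t: 26.05
tool_pos: [0.6086, -0.0449, 0.2281]
tool_rot: [-2.186, -2.249, 0.005]
contact_force: [0.2, -0.5, 0.6]
opening: -0.0002
```

{"method": "drive_tool", "body": {"moves": [0,0,0,0,0.01,0.06,0.45,0,0,0,-0.03,0.05,0,0.45,0,0,0,-0.03,0.055,0,0.45,0,0,0,-0.03,0.055,0,0.45,0,0,0,-0.03,0.055,0,0.45]}}

```text
t: 26.68
tool_pos: [0.4899, 0.1809, 0.2913]
tool_rot: [2.19, 2.252, 0.001]
contact_force: [-0.6, 0.2, 0.4]
opening: 0.0472
```

```bash
python3 -c "
from h import *
crop('scene','d8.png',180,210,170,140,4.6)
crop('top','d8t.png',340,180,190,140,4.2)"
```

```text
(no output)
```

View pics/d8.png

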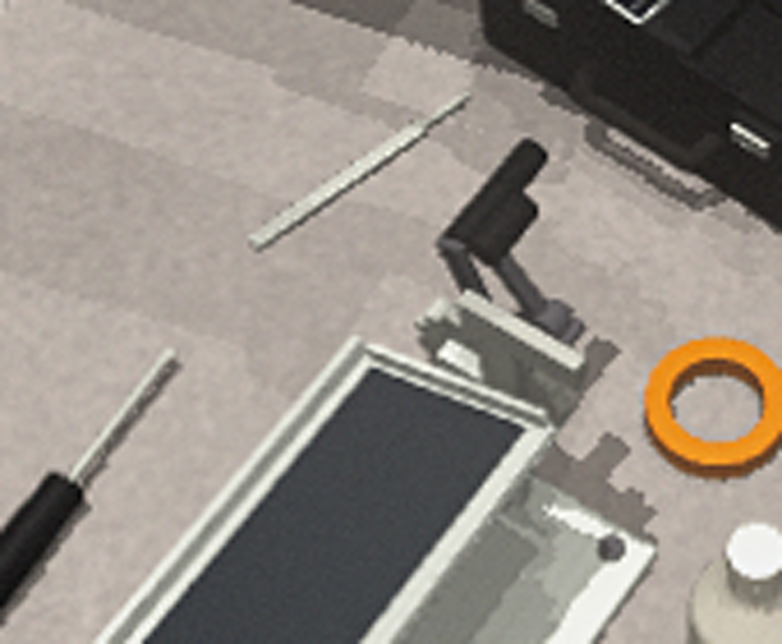

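View pics/d8t.png

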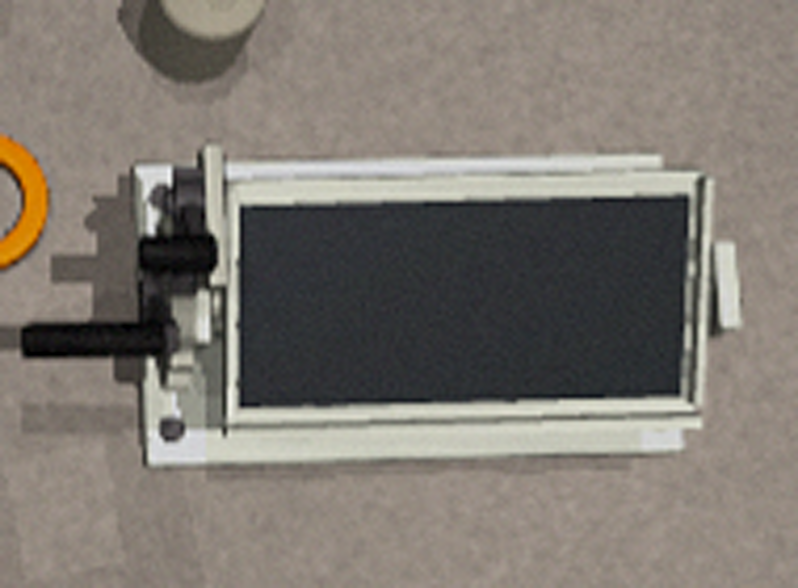

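```bash
python3 - <<'E'
from h import *
np.set_printoptions(precision=4,suppress=True)
th=np.deg2rad(1.6)
ax=np.array([.5686,-.066,.12])
ex=np.array([np.cos(th),np.sin(th),0]); ey=np.array([-np.sin(th),np.cos(th),0]); ez=np.array([0,0,1.])
s=np.deg2rad(20); u=np.cos(s)*ex+np.sin(s)*ez; n=-np.sin(s)*ex+np.cos(s)*ez
P0=ax+.014*n
for (x,y) in [(240,205),(690,195),(688,397),(245,408)]:
    o,d=ray('top',340+x/4.2,180+y/4.2); p=o+d*((P0-o)@n)/(d@n)
    print(p,'u',(p-P0)@u+.06,'y',(p-P0)@ey)
for (x,y) in [(370,362),(535,428),(145,643)]:
    o,d=ray('scene',180+x/4.6,210+y/4.6); p=o+d*((P0-o)@n)/(d@n)
    print(p,'u',(p-P0)@u+.06,'y',(p-P0)@ey)
E
```

```text
[ 0.6128 -0.0893  0.1507] u 0.11139646797518016 y -0.024528953352378965
[ 0.6188 -0.314   0.1506] u 0.11111927539612776 y -0.24925829787501513
[ 0.5216 -0.3202  0.1152] u 0.007583913792930302 y -0.25276611935654786
[ 0.5157 -0.095   0.1154] u 0.007956081923455212 y -0.02749205498468531
[ 0.5154 -0.0912  0.1153] u 0.0077763534243445315 y -0.023665304254830443
[ 0.6185 -0.0885  0.1528] u 0.11752745708921705 y -0.023930626605190786
[ 0.5243 -0.2691  0.1167] u 0.011949209128737225 y -0.20181226972898866
```

{"method": "drive_tool", "body": {"moves": [0,0,-3.8,-0.02,0.0285,-0.04,0.45,0,0,0,0,0,-0.06,0.45,0,0,0,0,0,-0.06,0.45,0,0,0,0,0,0,0.45,0,0,0,0,0,0,0.45]}}

```text
t: 27.4
tool_pos: [0.4727, 0.2079, 0.1337]
tool_rot: [2.262, 2.177, 0.004]
contact_force: [-0.2, -0.2, 0.6]
opening: 0.0468
```

```bash
python3 -c "
from h import *
o=ctrl.get_obs(); print(o['tool_pos'],R.from_rotvec(o['tool_rot']).as_matrix()[:,1])
crop('scene','d9.png',270,110,130,110,5)"
```

```text
[0.47267644 0.20789356 0.13367126] [ 0.99926167 -0.03828973  0.00316438]
```

View pics/d9.png

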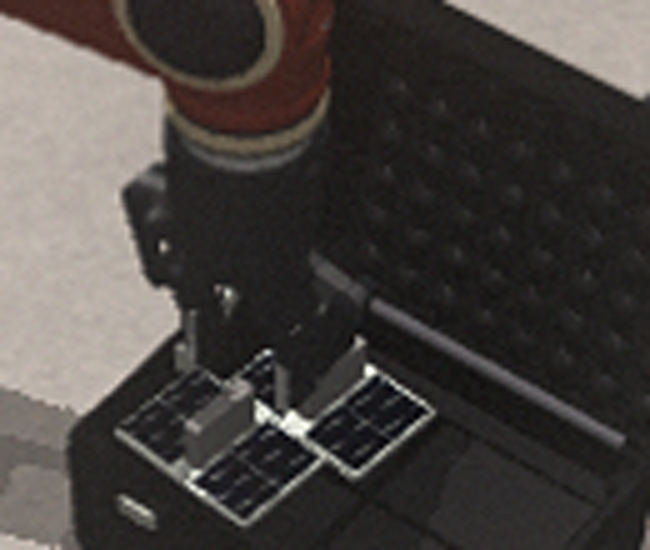

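{"method": "drive_tool", "body": {"moves": [0,0,0,-0.002,0.0015,-0.03,0.45,0,0,0,0,0,-0.035,0.45,0,0,0,0,0,-0.018,0.45,0,0,0,0,0,0,0.45,0,0,0,0,0,0,0.45]}}

```text
t: 28.08
tool_pos: [0.4772, 0.2117, 0.068]
tool_rot: [2.257, 2.176, 0.017]
contact_force: [-24.2, -9.7, 68.2]
opening: 0.047
```

```bash
python3 -c "
from h import *
o=ctrl.get_obs(); print(o['tool_pos'],o['contact_force'])
crop('scene','d10.png',270,110,130,110,5)"
```

```text
[0.47717877 0.21169521 0.0679709 ] [-24.21160726  -9.6556528   68.21263235]
```

View pics/d10.png

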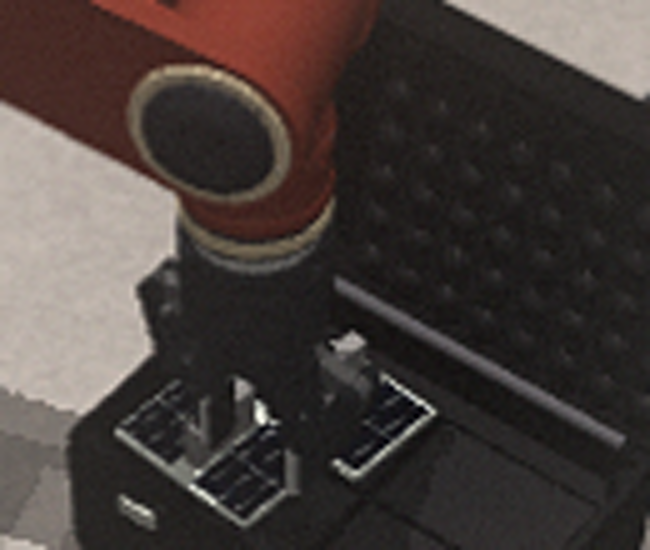

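{"method": "drive_tool", "body": {"moves": [0,0,0,0,0,0.015,0.45,0,0,0,0,0,0.01,0.45,0,0,0,0,0,0,0.45,0,0,0,0,0,0,0.45,0,0,0,0,0,0,0.45]}}

```text
t: 28.75
tool_pos: [0.4705, 0.2098, 0.0752]
tool_rot: [2.262, 2.178, 0.004]
contact_force: [-0.5, -0.5, 11.6]
opening: 0.0471
```

```bash
python3 - <<'E'
from h import *
o=ctrl.get_obs(); print(o['tool_pos'],o['contact_force'],R.from_rotvec(o['tool_rot']).as_matrix()[:,1])
im=shot('scene','s11.png')[:,:,::-1].copy(); x0,y0,s=290,130,8
c=cv2.resize(im[y0:y0+75,x0:x0+100],None,fx=s,fy=s,interpolation=2)
p=o['tool_pos']; yd=R.from_rotvec(o['tool_rot']).as_matrix()[:,1]
for dz in (0,.02,.034):
  for k in (-.0235,.0235):
    q=(proj('scene',p+yd*k+[0,0,dz])-[x0,y0])*s; cv2.circle(c,(int(q[0]),int(q[1])),4,(0,0,255),1)
cv2.imwrite('pics/d11.png',c)
E
```

```text
[0.47046972 0.20977824 0.07522129] [-0.49196895 -0.45309539 11.57957118] [ 0.99928335 -0.03776544  0.00255938]
```

View pics/d11.png

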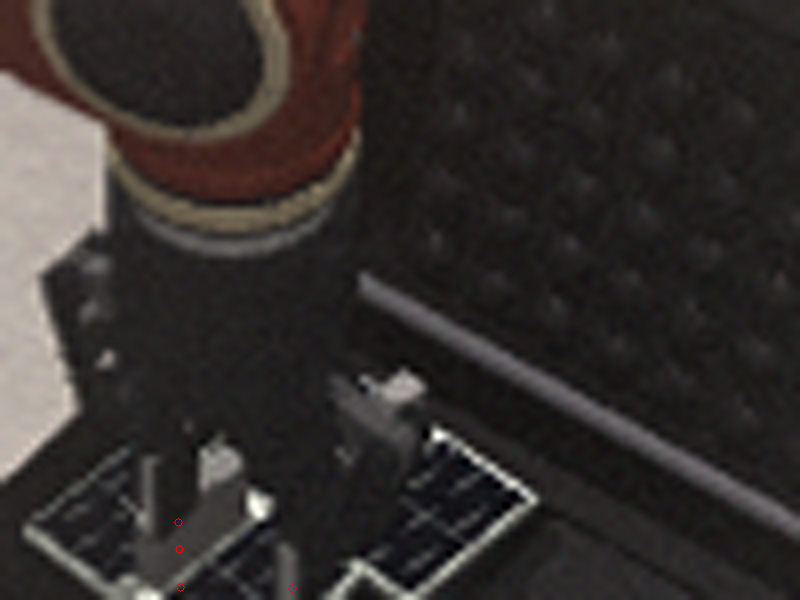

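```bash
python3 - <<'E'
import cv2
a=cv2.imread('pics/s11.png'); cv2.imwrite('pics/d12.png',cv2.resize(a[100:240,260:440],None,fx=4.4,fy=4.2,interpolation=2))
from h import *
crop('top','d12t.png',120,180,190,140,4)
E
```

```text
(no output)
```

View pics/d12.png

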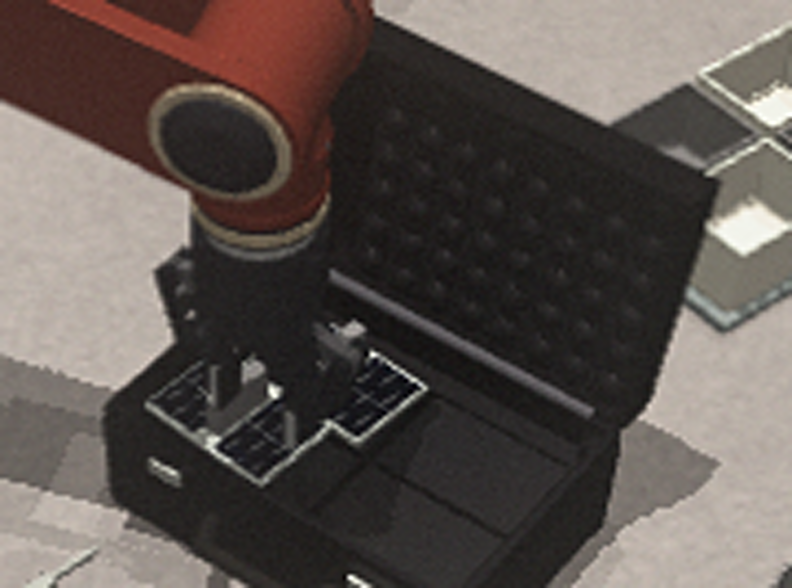

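View pics/d12t.png

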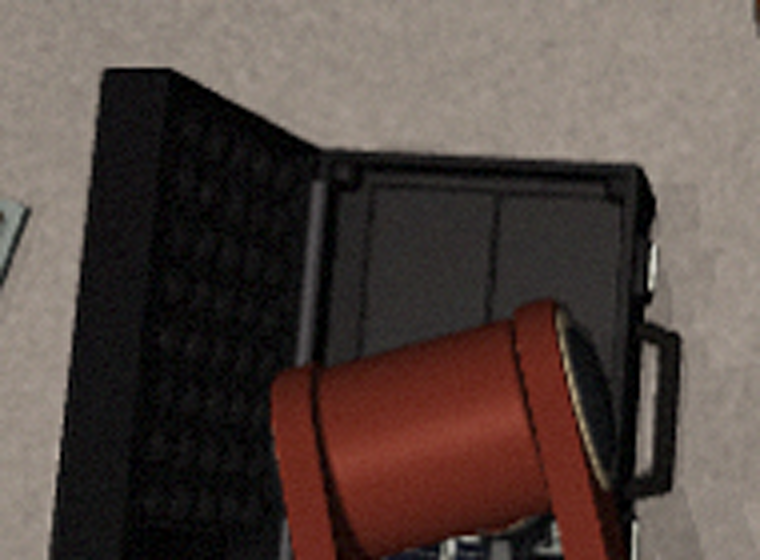

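```bash
python3 - <<'E'
from h import *
f=lambda p:((proj('scene',p)-[260,100])*[4.4,4.2]).round(0)
for k in (.0235,.038,-.0235,-.038):
  for z in (.080,.1,.115): print(k,z,f((.4705+k,.2098-.0377*k-.0,z)), f((.4705+k,.2098-.0377*k-.011,z)))
E
```

```text
0.0235 0.08 [293. 464.] [282. 475.]
0.0235 0.1 [293. 444.] [282. 456.]
0.0235 0.115 [293. 429.] [283. 440.]
0.038 0.08 [312. 475.] [302. 486.]
0.038 0.1 [312. 455.] [302. 467.]
0.038 0.115 [313. 440.] [302. 451.]
-0.0235 0.08 [231. 430.] [221. 441.]
-0.0235 0.1 [231. 410.] [220. 420.]
-0.0235 0.115 [230. 394.] [220. 405.]
-0.038 0.08 [212. 419.] [202. 430.]
-0.038 0.1 [212. 399.] [201. 410.]
-0.038 0.115 [211. 383.] [200. 394.]
```

```bash
python3 - <<'E'
from h import *
for i in range(6):
    o=ctrl.get_obs(); print(o['contact_force'],o['wrist_torque']); ctrl.get_image('top')
E
```

```text
[-0.13899229 -0.16334028 11.6583559 ] [0.00438868 0.34290962 0.00903893]
[ 0.71643106 -0.77227813 11.55765648] [-0.09721095  0.37920696  0.06186155]
[ 0.04161783 -0.33933149 11.19437214] [-0.04192555  0.34612429  0.0199585 ]
[-0.2509815  -0.30275913 10.98180087] [-0.04628988  0.36994251  0.00083424]
[-8.77579043e-03  1.46916888e-01  1.06628464e+01] [-0.0399237   0.36977133  0.01999282]
[ 0.71574176 -0.82016634 11.24005988] [-0.08151011  0.38637337  0.06624801]
```

```bash
python3 - <<'E'
from h import *
np.set_printoptions(precision=4,suppress=True)
P=[(293,196),(319,215),(335,202)]
for z in (.08,.1,.106,.112):
    q=[onz('scene',*p,z) for p in P]; print(z,q,np.linalg.norm(q[0]-q[1]),np.linalg.norm(q[1]-q[2]))
print([onz('scene',*p,.08) for p in [(300,204),(328.5,222),(341.5,208)]])
E
python3 -c "
import cv2
a=cv2.imread('pics/f_d9.png'); cv2.imwrite('pics/d13.png',cv2.resize(a[165:225,280:360],None,fx=10,fy=10,interpolation=2))"
```

```text
0.08 [array([0.3905, 0.1983, 0.08  ]), array([0.4863, 0.1851, 0.08  ]), array([0.4961, 0.2463, 0.08  ])] 0.09672733042343327 0.06194465135963603
0.1 [array([0.4014, 0.1853, 0.1   ]), array([0.4954, 0.1723, 0.1   ]), array([0.505 , 0.2323, 0.1   ])] 0.09483022594538781 0.06072973645429431
0.106 [array([0.4047, 0.1814, 0.106 ]), array([0.4981, 0.1685, 0.106 ]), array([0.5077, 0.2281, 0.106 ])] 0.09426109460197418 0.060365261982692056
0.112 [array([0.408 , 0.1774, 0.112 ]), array([0.5008, 0.1647, 0.112 ]), array([0.5103, 0.2239, 0.112 ])] 0.09369196325856058 0.060000787511089344
[array([0.4228, 0.1866, 0.08  ]), array([0.5201, 0.1803, 0.08  ]), array([0.522, 0.239, 0.08 ])]
```

View pics/d13.png

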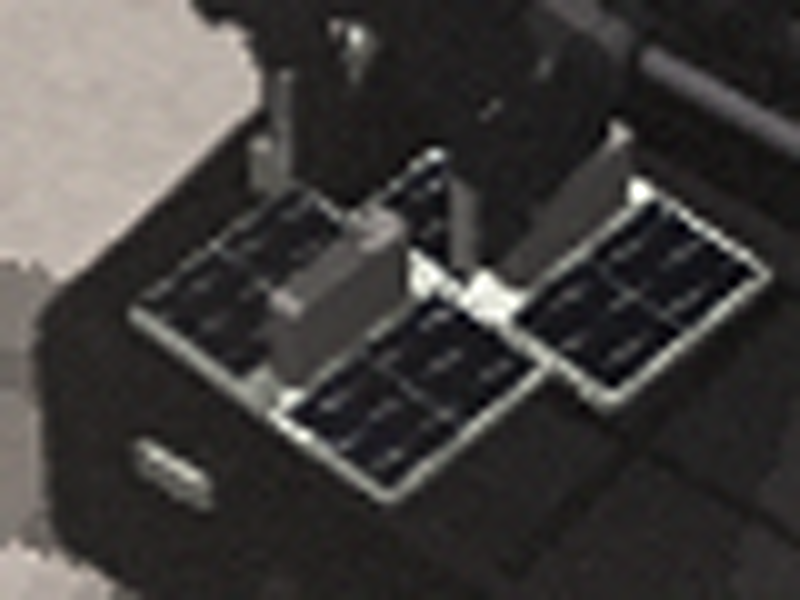

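{"method": "drive_tool", "body": {"moves": [0,0,0,0,0,0.02,0.45,0,0,0,0,0,0.05,0.45,0,0,0,0.03,-0.03,0.05,0.45,0,0,0,0.06,-0.06,0,0.45,0,0,0,0.05,-0.06,0,0.45]}}

```text
t: 29.78
tool_pos: [0.5827, 0.0876, 0.1905]
tool_rot: [-2.261, -2.18, 0.0]
contact_force: [-0.0, -0.0, -0.4]
opening: 0.0466
```

```bash
python3 -c "
from h import *
crop('scene','d14.png',280,160,80,60,10)
crop('top','d14t.png',185,260,100,75,8)"
```

```text
(no output)
```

View pics/d14.png

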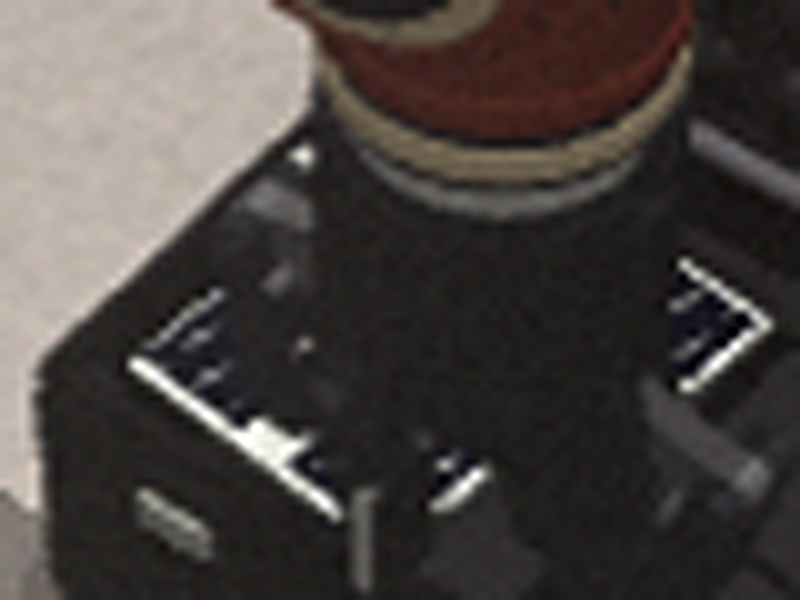

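View pics/d14t.png

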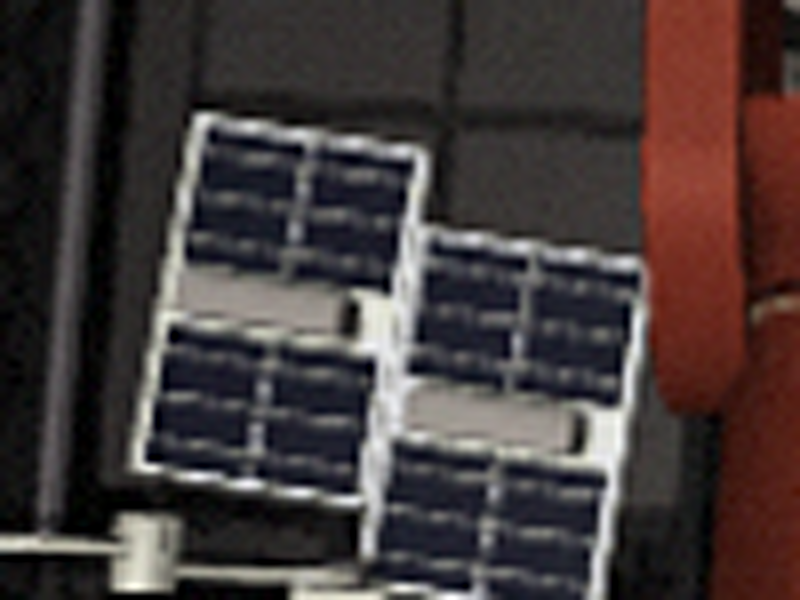

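```bash
python3 - <<'E'
from h import *
np.set_printoptions(precision=4,suppress=True)
f=lambda x,y,z:onz('top',185+x/8,260+y/8,z)
p1=[f(*c,.08) for c in [(197,113),(430,150),(368,502),(133,468)]]; print(p1,np.mean(p1,0))
p2=[f(*c,.08) for c in [(420,228),(648,265),(365,560)]]; print(p2,(p2[1]+p2[2])/2)
d=p1[0]-p1[3]; print(np.degrees(np.arctan2(d[1],d[0]))); d=p1[1]-p1[2]; print(np.degrees(np.arctan2(d[1],d[0])))
d=p2[0]-p2[2]; print(np.degrees(np.arctan2(d[1],d[0])));d=p2[0]-p2[1]; print(np.degrees(np.arctan2(d[1],d[0]))-90)
print('bars',f(262,302,.112),f(492,420,.112))
E
```

```text
[array([0.5238, 0.3125, 0.08  ]), array([0.514, 0.248, 0.08 ]), array([0.4188, 0.2622, 0.08  ]), array([0.4273, 0.3265, 0.08  ])] [0.471  0.2873 0.08  ]
[array([0.4927, 0.2502, 0.08  ]), array([0.4831, 0.1877, 0.08  ]), array([0.4033, 0.2626, 0.08  ])] [0.4432 0.2251 0.08  ]
-8.236695355358837
-8.462608069796444
-7.899134145888952
-8.800137098531522
bars [0.4707 0.2862 0.112 ] [0.4402 0.2244 0.112 ]
```

```bash
python3 - <<'E'
from h import *
np.set_printoptions(precision=4,suppress=True)
print(tri(308.7,179.9,227.5,335.1)); 
a=cv2.imread('pics/f_d14t.png'); cv2.imwrite('pics/d15.png',cv2.resize(a[310:350,160:250],None,fx=8,fy=8,interpolation=2))
E
```

```text
(array([0.3925, 0.2686, 0.0824]), np.float64(0.00016597400851654345))
```

View pics/d15.png

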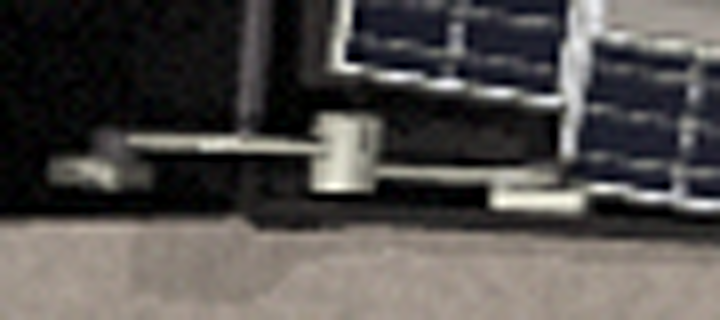

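{"method": "drive_tool", "body": {"moves": [0,0,-2,-0.035,0.035,0.02,0.6,0,0,-2,-0.05,0.05,0,0.6,0,0,-2.2,-0.0557,0.0522,0,0.6,0,0,0,0,0,-0.03,0.6,0,0,0,0,0,0,0.6]}}

```text
t: 30.5
tool_pos: [0.4538, 0.2106, 0.177]
tool_rot: [-2.373, -2.054, 0.01]
contact_force: [0.3, 0.3, -0.5]
opening: 0.0342
```

```bash
python3 -c "
from h import *
o=ctrl.get_obs(); print(o['tool_pos'],R.from_rotvec(o['tool_rot']).as_matrix()[:,1])
crop('scene','d16.png',270,110,130,110,5)"
```

```text
[0.45379943 0.21060824 0.17704434] [ 0.98959845 -0.14369979 -0.00672972]
```

View pics/d16.png

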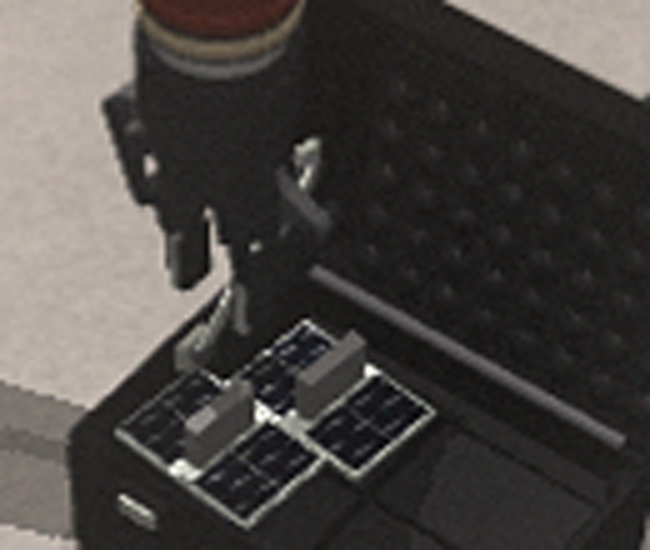

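{"method": "drive_tool", "body": {"moves": [0,0,0,-0.0118,0.0142,-0.02,0.6,0,0,0,0,0,-0.03,0.6,0,0,0,0,0,-0.025,0.6,0,0,0,0,0,0,0.6,0,0,0,0,0,0,0.6]}}

```text
t: 31.18
tool_pos: [0.4456, 0.225, 0.1066]
tool_rot: [2.378, 2.053, 0.002]
contact_force: [0.9, -0.2, -0.8]
opening: 0.0344
```

```bash
python3 -c "
from h import *
o=ctrl.get_obs(); print(o['tool_pos'],R.from_rotvec(o['tool_rot']).as_matrix()[:,1])
crop('scene','d17.png',270,130,110,90,6)"
```

```text
[0.44556358 0.22504718 0.10660947] [ 9.89333081e-01 -1.45668272e-01  9.00250311e-04]
```

View pics/d17.png

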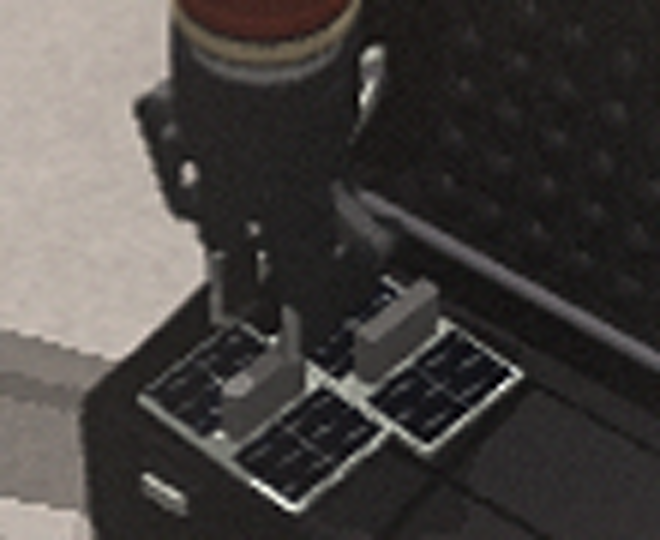

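{"method": "drive_tool", "body": {"moves": [0,0,0,-0.003,0,-0.02,0.6,0,0,0,0,0,-0.02,0.6,0,0,0,0,0,-0.015,0.6,0,0,0,0,0,0,0.6,0,0,0,0,0,0,0.6]}}

```text
t: 31.85
tool_pos: [0.4425, 0.2249, 0.0512]
tool_rot: [2.377, 2.053, 0.001]
contact_force: [0.3, 0.2, -0.3]
opening: 0.0342
```

Free descent this time; close on the bar.

{"method": "drive_tool", "body": {"moves": [0,0,0,0,0,-0.002,1,0,0,0,0,0,0,1,0,0,0,0,0,0,1,0,0,0,0,0,0,1,0,0,0,0,0,0,1], "newtons": 60}}

```text
t: 32.48
tool_pos: [0.4428, 0.225, 0.0496]
tool_rot: [2.377, 2.053, 0.002]
contact_force: [0.3, 0.3, 4.7]
opening: 0.0112
```

```bash
python3 -c "
from h import *
o=ctrl.get_obs(); print(o['tool_pos'],R.from_rotvec(o['tool_rot']).as_matrix()[:,1],o['contact_force'],o['opening'])
crop('scene','d18.png',270,130,110,90,6)"
```

```text
[0.44278541 0.22497568 0.04959812] [ 0.98937409 -0.14538539  0.00141576] [0.30720799 0.25497363 4.69440604] 0.011248565647543795
```

View pics/d18.png

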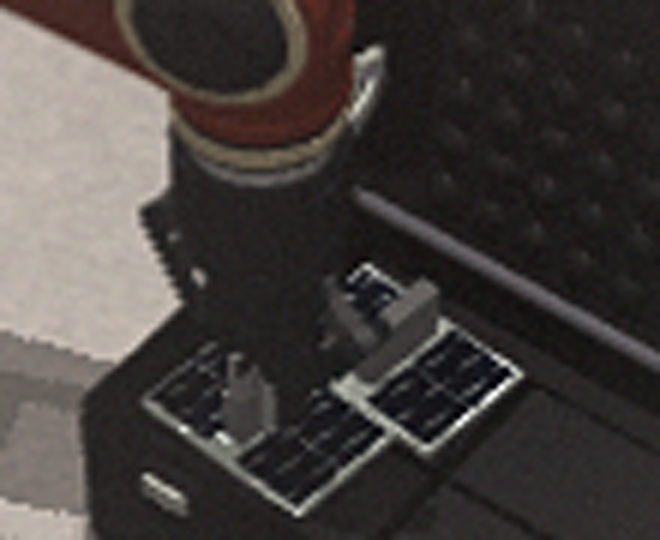

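{"method": "drive_tool", "body": {"moves": [0,0,0,0.007,-0.002,0.001,1,0,0,0,0.009,-0.004,0.001,1,0,0,0,0,0,0.015,1,0,0,0,0,0,0.02,1,0,0,0,0,0,0.02,1]}}

```text
t: 33.15
tool_pos: [0.4578, 0.2185, 0.1065]
tool_rot: [-2.378, -2.053, 0.001]
contact_force: [-0.8, 0.2, -1.0]
opening: 0.0111
```

```bash
python3 -c "
from h import *
o=ctrl.get_obs(); print(o['tool_pos'],o['contact_force'],o['opening'])
crop('scene','d19.png',260,100,130,110,6)"
```

```text
[0.45784966 0.21847611 0.10653549] [-0.77080567  0.23145166 -1.04582327] 0.011089971797187913
```

View pics/d19.png

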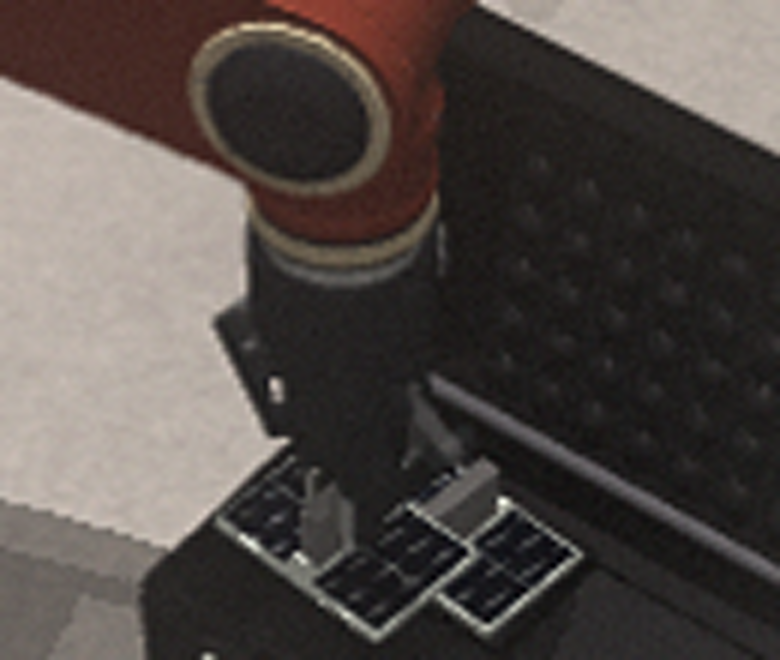

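{"method": "drive_tool", "body": {"moves": [0,0,0,0,0,0.045,1,0,0,0,0,-0.005,0.05,1,0,0,0,0,-0.03,0.05,1,0,0,5,0,-0.05,0.01,1,0,0,4.9,0,-0.055,0,1]}}

```text
t: 33.83
tool_pos: [0.4586, 0.0777, 0.2628]
tool_rot: [2.184, 2.254, 0.004]
contact_force: [0.8, -0.3, -1.9]
opening: 0.0111
```

{"method": "drive_tool", "body": {"moves": [0,0,0,0.01,-0.055,0,1,0,0,0,0.01,-0.055,0,1,0,0,0,0.01,-0.055,0,1,0,0,0,0.01,-0.055,0,1,0,-5,0,0.02,-0.055,0,1]}}

```text
t: 34.45
tool_pos: [0.5186, -0.1981, 0.2604]
tool_rot: [2.146, 2.205, 0.096]
contact_force: [0.4, 0.1, -1.7]
opening: 0.0112
```

{"method": "drive_tool", "body": {"moves": [0,-5,0,0.02,-0.04,0,1,0,-5,0,0.02,0,0,1,0,-5,0,0,0,0,1,0,0,0,0,0,0,1,0,0,0,0,0,0,1]}}

```text
t: 35.08
tool_pos: [0.558, -0.2363, 0.2609]
tool_rot: [2.003, 2.057, 0.352]
contact_force: [-0.2, -0.0, -1.2]
opening: 0.011
```

```bash
python3 - <<'E'
from h import *
o=ctrl.get_obs(); print(o['tool_pos'],o['contact_force'],o['opening']); M=R.from_rotvec(o['tool_rot']).as_matrix(); print(M)
im=shot('scene','s20.png')[:,:,::-1].copy(); x0,y0,s=150,150,4
c=cv2.resize(im[y0:y0+150,x0:x0+200],None,fx=s,fy=s,interpolation=2)
n=-M[:,2]; px=M[:,1]; py=-M[:,0]; print(n,px,py)
for h,col in ((o['tool_pos']+.0244*n,(0,0,255)),(o['tool_pos']+.034*np.array([0,0,1])-.0096*n,(0,255,0))):
  for a,b in ((.049,.033),(.049,-.033),(-.049,.033),(-.049,-.033),(0,0)):
    q=(proj('scene',h+a*px+b*py)-[x0,y0])*s; cv2.circle(c,(int(q[0]),int(q[1])),4,col,1)
cv2.imwrite('pics/d20.png',c)
crop('top','d20t.png',340,150,190,140,4.2)
E
```

```text
[ 0.55802449 -0.23625644  0.26093786] [-0.17016333 -0.04327111 -1.15851808] 0.010959349059410652
[[-2.52742693e-02  9.39672068e-01  3.41141637e-01]
 [ 9.99636890e-01  2.69455272e-02 -1.60834126e-04]
 [-9.34337258e-03  3.41013700e-01 -9.40011892e-01]]
[-3.41141637e-01  1.60834126e-04  9.40011892e-01] [0.93967207 0.02694553 0.3410137 ] [ 0.02527427 -0.99963689  0.00934337]
```

View pics/d20.png

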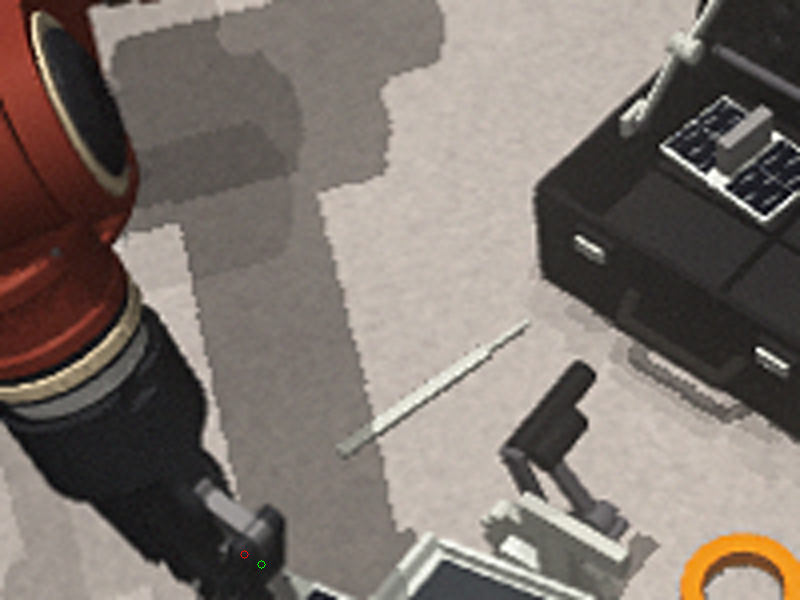

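View pics/d20t.png

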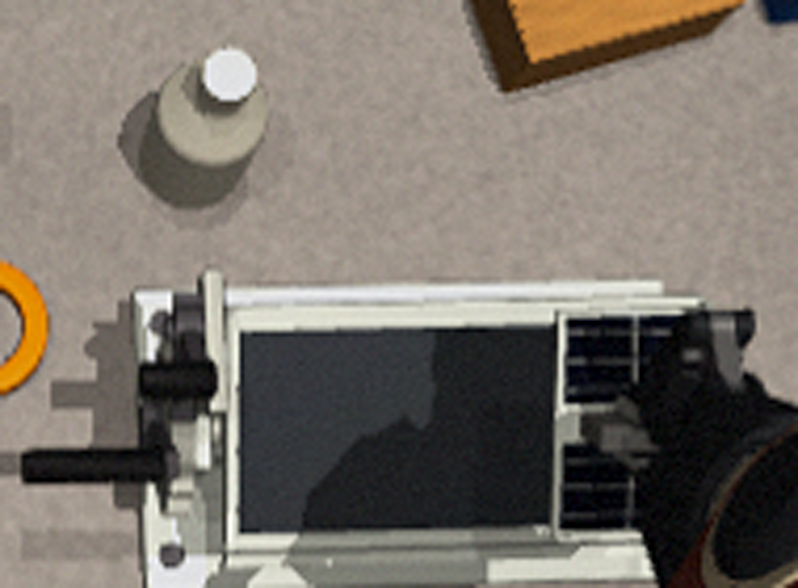

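```bash
cat >> h.py <<'E'
def overlay(n,fn,x0,y0,w,h,s,pts):
    im=shot(n,'f_'+fn)[:,:,::-1].copy(); c=cv2.resize(im[y0:y0+h,x0:x0+w],None,fx=s,fy=s,interpolation=2)
    for p,col in pts:
        q=(proj(n,p)-[x0,y0])*s; cv2.circle(c,(int(q[0]),int(q[1])),3,col,1)
    cv2.imwrite('pics/'+fn,c)
E
python3 - <<'E'
from h import *
o=ctrl.get_obs(); M=R.from_rotvec(o['tool_rot']).as_matrix()
n=-M[:,2]; px=M[:,1]; py=-M[:,0]; pts=[]
for h,col in ((o['tool_pos']+.0304*n,(0,0,255)),(o['tool_pos']+.034*np.array([0,0,1])-.0036*n,(0,255,0))):
  for a,b in ((.049,.033),(.049,-.033),(-.049,.033),(-.049,-.033),(0,0)): pts.append((h+a*px+b*py,col))
overlay('scene','d21.png',170,250,130,100,6,pts); overlay('top','d21t.png',420,210,130,90,6,pts)
E
```

```text
(no output)
```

View pics/d21.png

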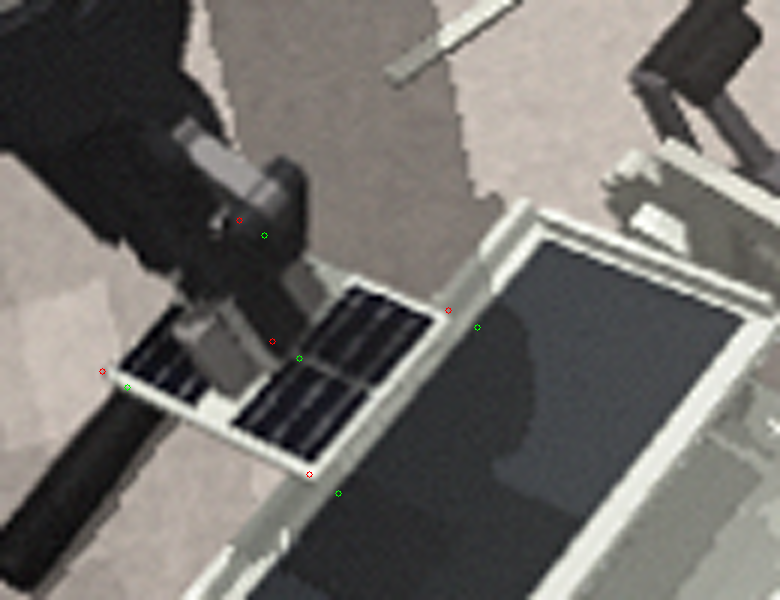

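View pics/d21t.png

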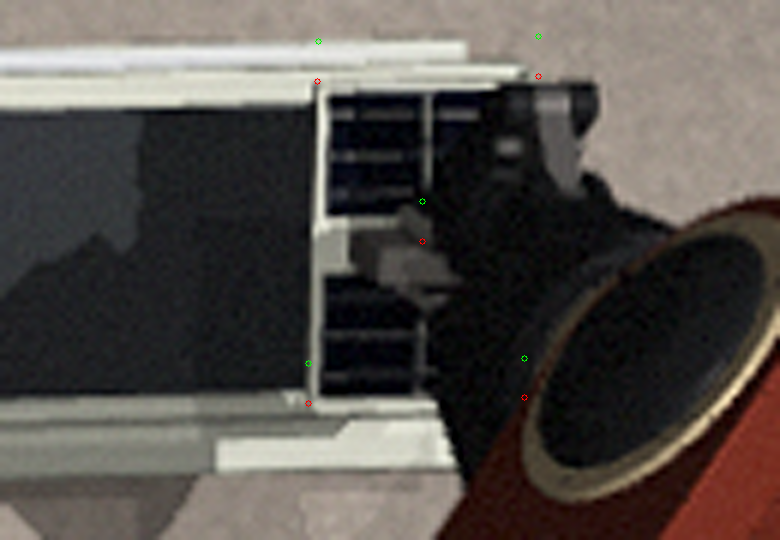

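{"method": "drive_tool", "body": {"moves": [0,0,0,0.0075,-0.006,-0.03,1,0,0,0,0,0,-0.04,1,0,0,0,0,0,-0.04,1,0,0,0,0,0,-0.02,1,0,0,0,0,0,0,1]}}

```text
t: 35.9
tool_pos: [0.5649, -0.2416, 0.1291]
tool_rot: [2.005, 2.059, 0.353]
contact_force: [-0.3, 0.3, -1.7]
opening: 0.0112
```

```bash
cat >> h.py <<'E'
th=np.deg2rad(1.5)
AX=np.array([.5686,-.066,.12])
EX=np.array([np.cos(th),np.sin(th),0]); EY=np.array([-np.sin(th),np.cos(th),0]); EZ=np.array([0,0,1.])
_s=np.deg2rad(20); U=np.cos(_s)*EX+np.sin(_s)*EZ; N=-np.sin(_s)*EX+np.cos(_s)*EZ
L=AX+.014*N-.06*U-.138*EY
def state():
    o=ctrl.get_obs(); M=R.from_rotvec(o['tool_rot']).as_matrix(); return o,M
def held():
    o,M=state(); return o['tool_pos']-.0244*M[:,2], M[:,1], -M[:,0], -M[:,2]
E
python3 - <<'E'
from h import *
np.set_printoptions(precision=4,suppress=True)
o,M=state(); print(o['tool_pos'],o['contact_force'],o['opening'])
c,px,py,n=held(); d=c-L; print('panel in ledge',d@U,d@EY,d@N)
pts=[(c+.006*n+a*px+b*py,(0,0,255)) for a,b in ((.049,.033),(.049,-.033),(-.049,.033),(-.049,-.033))]
pts+=[(L+b*EY,(0,255,0)) for b in (-.116,0,.116)]+[(L+.124*U+b*EY,(0,255,0)) for b in (-.116,0,.116)]
overlay('scene','d22.png',150,270,180,140,4.4,pts); overlay('top','d22t.png',370,190,170,110,4.6,pts)
E
```

```text
[ 0.5649 -0.2416  0.1291] [-0.287   0.2947 -1.6568] 0.011218448810782655
panel in ledge 0.055397204352175704 -0.03725618551491258 0.02176586558828541
```

View pics/d22.png

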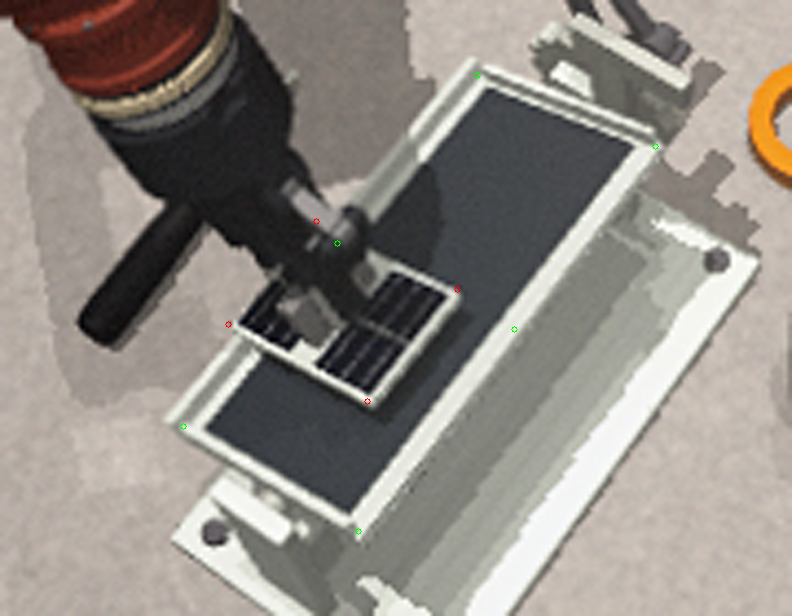

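View pics/d22t.png

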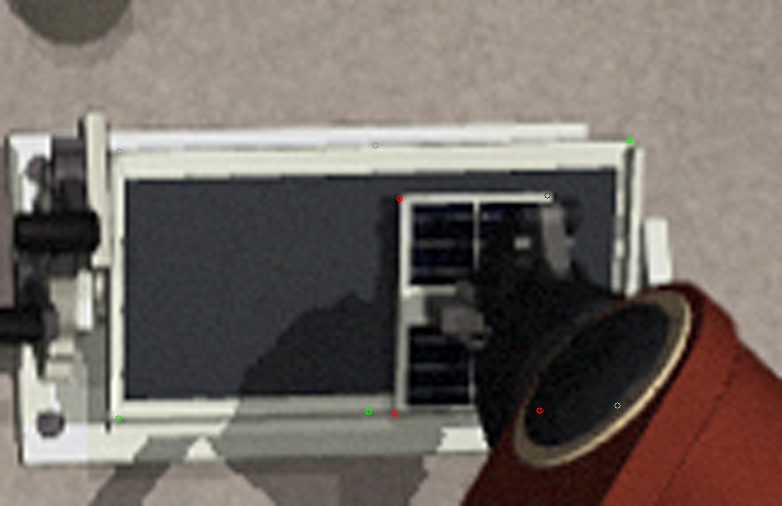

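{"method": "drive_tool", "body": {"moves": [0,0,0,0.0027,-0.002,-0.0075,1,0,0,0,0.0021,0,-0.0056,1,0,0,0,0.001,0,-0.0028,1,0,0,0,0,0,0,1,0,0,0,0,0,0,1]}}

```text
t: 36.62
tool_pos: [0.5714, -0.2443, 0.115]
tool_rot: [2.002, 2.057, 0.353]
contact_force: [-0.7, 0.1, -1.8]
opening: 0.0108
```

```bash
python3 - <<'E'
from h import *
np.set_printoptions(precision=4,suppress=True)
o,M=state(); print(o['tool_pos'],o['contact_force'],o['opening'])
c,px,py,n=held(); d=c-L; print('panel in ledge',d@U,d@EY,d@N)
E
```

```text
[ 0.5714 -0.2443  0.115 ] [-0.7476  0.0857 -1.8213] 0.010841887126985413
panel in ledge 0.05655931716136923 -0.04007239784410982 0.006311258377185595
```

{"method": "drive_tool", "body": {"moves": [0,0,0,0.0007,0,-0.0019,1,0,0,0,0.0007,0,-0.0019,1,0,0,0,0.0004,0,-0.0009,1,0,0,0,0,0,0,1,0,0,0,0,0,0,1]}}

```text
t: 37.25
tool_pos: [0.5732, -0.2443, 0.1102]
tool_rot: [2.002, 2.057, 0.353]
contact_force: [-1.4, -0.0, -1.5]
opening: 0.0117
```

{"method": "drive_tool", "body": {"moves": [0,0,0,0.0004,0,-0.0009,1,0,0,0,0,0,0,1,0,0,0,0.0004,0,-0.0009,1,0,0,0,0,0,0,1,0,0,0,0,0,0,1]}}

```text
t: 37.88
tool_pos: [0.5738, -0.2444, 0.1091]
tool_rot: [2.002, 2.057, 0.353]
contact_force: [-5.9, 0.9, 3.4]
opening: 0.0108
```

{"method": "drive_tool", "body": {"moves": [0,0,0,-0.0015,0,-0.0002,1,0,0,0,-0.0015,0,-0.0006,1,0,0,0,-0.001,0,-0.0003,1,0,0,0,0,0,0,1,0,0,0,0,0,0,1]}}

```text
t: 38.5
tool_pos: [0.5704, -0.2446, 0.1079]
tool_rot: [2.001, 2.056, 0.353]
contact_force: [0.3, -0.9, 2.5]
opening: 0.0111
```

```bash
cat > st.py <<'E'
from h import *
np.set_printoptions(precision=4,suppress=True)
o,M=state(); F=o['contact_force']; print('F u,y,n',F@U,F@EY,F@N,'open',o['opening'])
c,px,py,n=held(); d=c-L; print('panel in ledge',d@U,d@EY,d@N)
E
python3 st.py
```

```text
F u,y,n 1.0804471943497662 -0.8620776941472524 2.2549420798300135 open 0.011092411540331483
panel in ledge 0.05313496359458342 -0.04033851024047188 1.7609687421061297e-05
```

{"method": "drive_tool", "body": {"moves": [0,0,0,-0.001,0,-0.0003,1,0,0,0,-0.001,0,-0.0003,1,0,0,0,-0.001,0,-0.0003,1,0,0,0,0,0,0,1,0,0,0,0,0,0,1]}}

```text
t: 39.12
tool_pos: [0.5672, -0.2443, 0.1067]
tool_rot: [2.002, 2.056, 0.353]
contact_force: [1.4, -0.5, 5.3]
opening: 0.0108
```

```bash
python3 st.py
```

```text
F u,y,n 3.1322432383284133 -0.525817606193477 4.472435597874657 open 0.010834837589573616
panel in ledge 0.04971796341594055 -0.039998646165031126 -1.651199253574893e-05
```

{"method": "drive_tool", "body": {"moves": [0,0,0,-0.001,0,-0.0003,1,0,0,0,0,0,0,1,0,0,0,-0.001,0,-0.0003,1,0,0,0,0,0,0,1,0,0,0,0,0,0,1]}}

```text
t: 39.75
tool_pos: [0.5671, -0.2443, 0.1071]
tool_rot: [1.999, 2.053, 0.357]
contact_force: [9.5, 1.0, 2.9]
opening: 0.0111
```

```bash
python3 st.py
```

```text
F u,y,n 9.895842567181688 0.7889546943505397 -0.5533231189494346 open 0.01105352846462565
panel in ledge 0.04962032577852116 -0.03998036213920615 0.00037728674508146127
```

{"method": "drive_tool", "body": {"moves": [0,0,0,0.0018,0,0.0004,1,0,0,0,0,0,0,0.6,0,0,0,0,0,0,0.6,0,0,0,0,0,0,0.6,0,0,0,-0.003,0,0.008,0.6]}}

```text
t: 40.38
tool_pos: [0.5628, -0.2437, 0.113]
tool_rot: [2.004, 2.059, 0.353]
contact_force: [1.0, 1.0, 0.1]
opening: 0.0336
```

{"method": "drive_tool", "body": {"moves": [0,0,0,-0.01,0,0.03,0.6,0,0,0,-0.02,0,0.05,0.6,0,5,0,-0.02,0.02,0.05,0.6,0,5,0,-0.02,0.05,0.03,0.6,0,5,0,-0.02,0.055,0,0.6]}}

```text
t: 41.0
tool_pos: [0.4743, -0.1193, 0.2795]
tool_rot: [2.145, 2.198, 0.095]
contact_force: [-0.3, 0.2, 0.9]
opening: 0.034
```

```bash
python3 -c "
from h import *
print(ctrl.get_obs()['tool_pos'])
crop('scene','d23.png',170,260,160,130,4.6)
crop('top','d23t.png',360,190,170,110,4.6)"
```

```text
[ 0.47432773 -0.1193129   0.27951251]
```

View pics/d23.png

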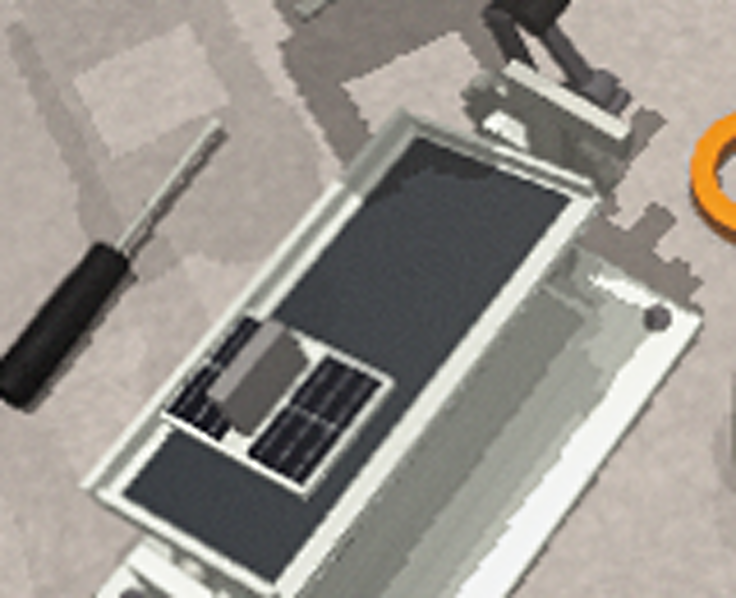

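View pics/d23t.png

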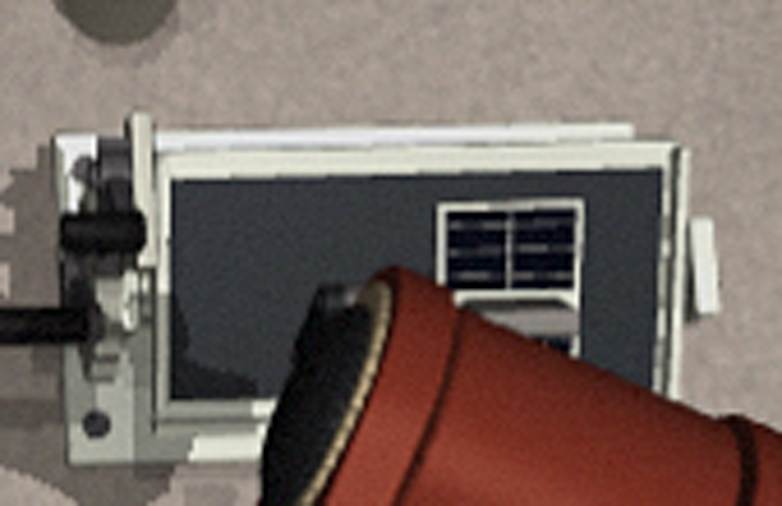

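{"method": "drive_tool", "body": {"moves": [0,5,0,0,0.055,0,0.6,0,0,-5,0,0.055,0,0.6,0,0,-4.8,0,0.055,0,0.6,0,0,0,0,0.05,0,0.6,0,0,0,0,0,0,0.6]}}

```text
t: 41.72
tool_pos: [0.4735, 0.0978, 0.2742]
tool_rot: [-2.371, -2.061, -0.0]
contact_force: [0.5, -0.4, 0.2]
opening: 0.0345
```

```bash
python3 -c "
from h import *
o,M=state(); print(o['tool_pos'],M)
crop('scene','d24.png',290,120,120,90,6)
crop('top','d24t.png',150,230,140,110,5.4)"
```

```text
[0.47346727 0.09775763 0.27417603] [[ 1.39124682e-01  9.90274869e-01  7.99393834e-05]
 [ 9.90274835e-01 -1.39124698e-01  2.63645023e-04]
 [ 2.72202583e-04  4.24824298e-05 -9.99999962e-01]]
```

View pics/d24.png

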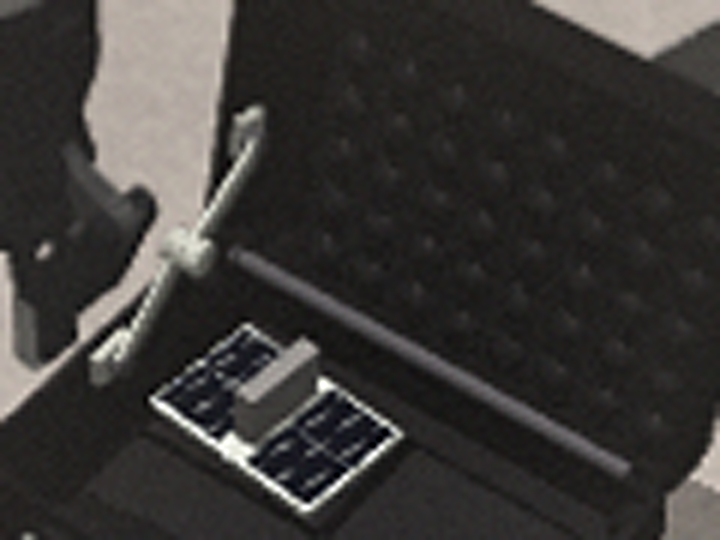

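View pics/d24t.png

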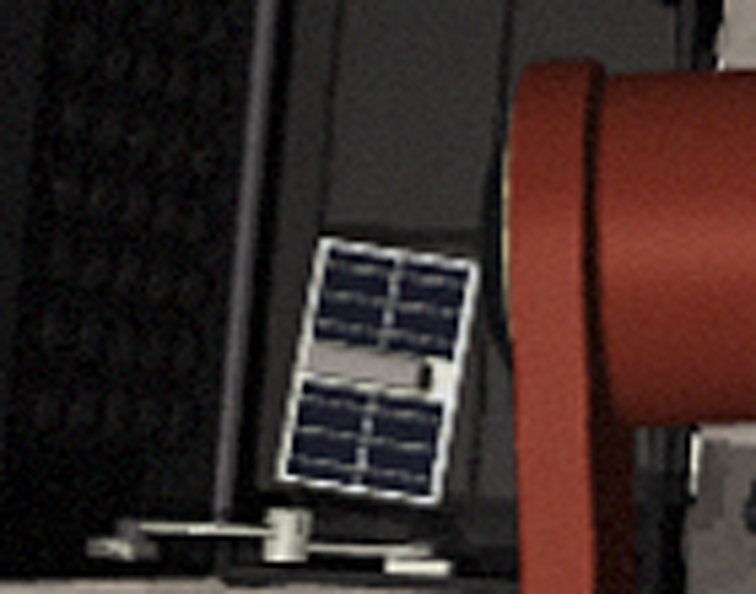

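```bash
python3 - <<'E'
from h import *
np.set_printoptions(precision=4,suppress=True)
f=lambda x,y,z:onz('top',150+x/5.4,230+y/5.4,z)
C=[(320,238),(477,266),(436,502),(278,480)]
p=[f(*c,.08) for c in C]; print(np.mean(p,0)); 
for i,j in((0,3),(1,2)):
    d=p[i]-p[j]; print(np.degrees(np.arctan2(d[1],d[0])),np.linalg.norm(d))
print(f(362,368,.112))
q=[onz('scene',290+x/6,120+y/6,.08) for x,y in [(150,398),(248,325),(402,435),(305,515)]]; print(np.mean(q,0))
E
```

```text
[0.4704 0.2879 0.08  ]
-7.8525849048075465 0.09839744034014383
-8.32341196864832 0.09563437570180988
[0.4698 0.2877 0.112 ]
[0.4733 0.2847 0.08  ]
```

{"method": "drive_tool", "body": {"moves": [0,0,0,0,0.05,-0.02,0.6,0,0,0,0,0.055,-0.02,0.6,0,0,0,0,0.055,-0.03,0.6,0,0,0,-0.002,0.0287,-0.03,0.6,0,0,0,0,0,-0.03,0.6]}}

```text
t: 42.45
tool_pos: [0.4723, 0.2843, 0.1432]
tool_rot: [2.375, 2.056, -0.0]
contact_force: [-0.3, -0.6, -0.3]
opening: 0.0338
```

{"method": "drive_tool", "body": {"moves": [0,0,0,0,0,-0.02,0.6,0,0,0,0,0,0,0.6,0,0,0,0,0,0,0.6,0,0,0,0,0,0,0.6,0,0,0,0,0,0,0.6]}}

```text
t: 43.08
tool_pos: [0.4725, 0.2845, 0.1255]
tool_rot: [2.375, 2.055, 0.003]
contact_force: [-1.4, -0.0, 0.2]
opening: 0.0346
```

```bash
python3 -c "
from h import *
o,M=state(); print(o['tool_pos'],M[:,1],o['contact_force'])
crop('scene','d25.png',290,120,120,90,6)"
```

```text
[0.47247617 0.28446492 0.12549628] [ 0.98960106 -0.1438284   0.0017703 ] [-1.4139991  -0.02256314  0.229938  ]
```

View pics/d25.png

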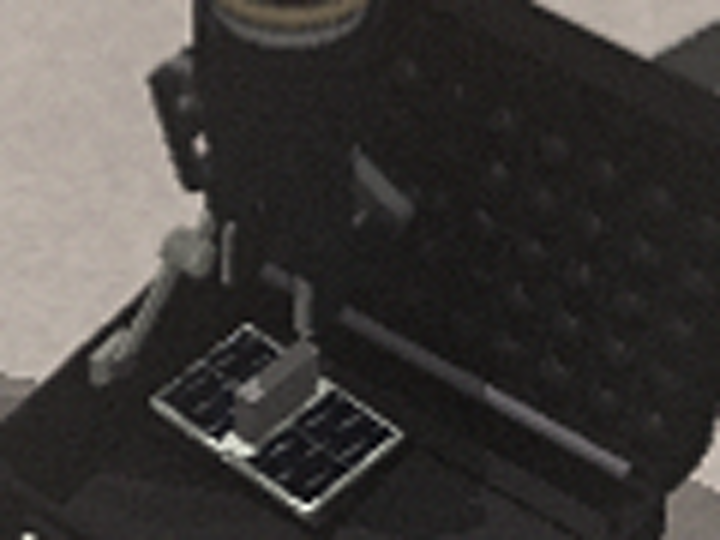

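```bash
python3 - <<'E'
from h import *
from scipy.optimize import least_squares
o,M=state(); p=o['tool_pos']; d=M[:,1]
A=np.array([290+150/6,120+75/6]); B=np.array([290+412/6,120+210/6])
f=lambda v:np.r_[proj('scene',p+[0,0,v[1]]-d*v[0])-A,proj('scene',p+[0,0,v[1]]+d*v[0])-B]
r=least_squares(f,[.05,.08]); print(r.x,r.fun)
E
```

```text
[0.0681534  0.12684324] [ 2.18495882 -2.02160773 -0.48198895  1.98620592]
```

{"method": "drive_tool", "body": {"moves": [0,0,0,-0.001,0.002,-0.025,0.6,0,0,0,0,0,-0.025,0.6,0,0,0,0,0,-0.02,0.6,0,0,0,0,0,-0.004,0.6,0,0,0,0,0,0,0.6]}}

```text
t: 43.75
tool_pos: [0.471, 0.2864, 0.0505]
tool_rot: [2.376, 2.056, 0.0]
contact_force: [0.7, 0.1, 0.8]
opening: 0.0342
```

{"method": "drive_tool", "body": {"moves": [0,0,0,0,0,-0.001,1,0,0,0,0,0,0,1,0,0,0,0,0,0,1,0,0,0,0,0,0,1,0,0,0,0,0,0,1]}}

```text
t: 44.38
tool_pos: [0.4717, 0.2867, 0.0505]
tool_rot: [2.375, 2.055, 0.003]
contact_force: [0.4, -0.8, 6.2]
opening: 0.0108
```

{"method": "drive_tool", "body": {"moves": [0,0,0,0.004,-0.002,0.005,1,0,0,0,0.006,-0.004,0.01,1,0,0,0,0,-0.004,0.02,1,0,0,0,0,0,0.03,1,0,0,0,0,0,0.0,1]}}

```text
t: 45.0
tool_pos: [0.4833, 0.277, 0.1184]
tool_rot: [2.374, 2.054, 0.011]
contact_force: [0.2, -0.1, -2.4]
opening: 0.0107
```

```bash
python3 -c "
from h import *
o,M=state(); print(o['tool_pos'],M[:,1],o['contact_force'],o['opening'])
crop('scene','d26.png',270,100,140,110,5.5)"
```

```text
[0.48328149 0.2770499  0.1184191 ] [ 0.98956328 -0.14396069  0.00631223] [ 0.21390588 -0.09301775 -2.37850084] 0.010690902314673064
```

View pics/d26.png

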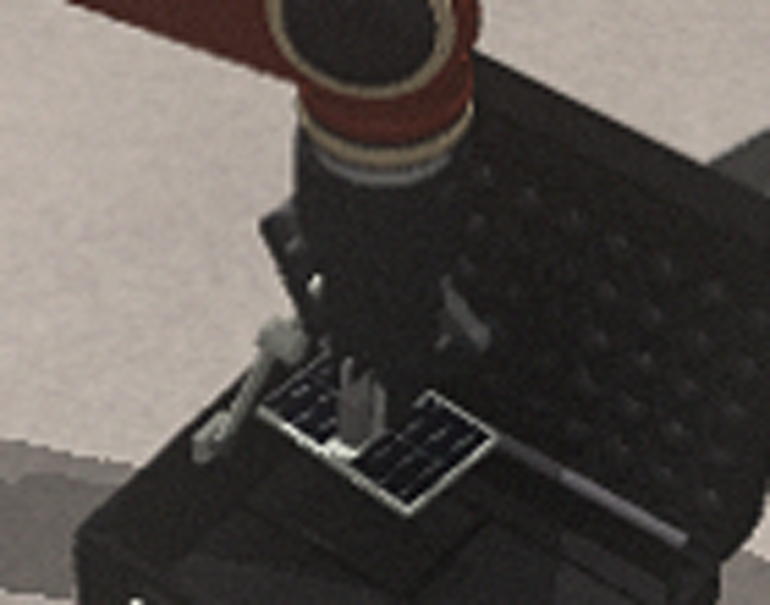

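{"method": "drive_tool", "body": {"moves": [0,0,0,0,-0.01,0.05,1,0,0,0,0,-0.02,0.05,1,0,0,0,0,-0.04,0.045,1,0,0,5,0,-0.05,0.0,1,0,0,4.8,0,-0.055,0,1]}}

```text
t: 45.68
tool_pos: [0.4803, 0.1001, 0.2586]
tool_rot: [-2.187, -2.255, 0.001]
contact_force: [1.0, -0.9, -1.4]
opening: 0.0109
```

{"method": "drive_tool", "body": {"moves": [0,0,0,0.01,-0.055,0,1,0,0,0,0.01,-0.055,0,1,0,0,0,0.01,-0.055,0,1,0,0,0,0.01,-0.05,0,1,0,-5,0,0.01,-0.04,0,1]}}

```text
t: 46.3
tool_pos: [0.5309, -0.1556, 0.257]
tool_rot: [2.149, 2.206, 0.094]
contact_force: [0.3, -0.5, -1.0]
opening: 0.0112
```

{"method": "drive_tool", "body": {"moves": [0,-5,0,0.02,0,0,1,0,-5,0,0,0,0,1,0,-5,0,0,0,0,1,0,0,0,0,0,0,1,0,0,0,0,0,0,1]}}

```text
t: 46.92
tool_pos: [0.5506, -0.1536, 0.2586]
tool_rot: [2.004, 2.058, 0.352]
contact_force: [0.9, 0.2, -1.8]
opening: 0.0109
```

```bash
python3 st.py; python3 -c "
from h import *
o,M=state(); print(o['tool_pos']); print(M)
crop('scene','d27.png',180,220,160,130,5)"
```

```text
F u,y,n 0.2091384399454991 0.22577773967164178 -1.9812656113743483 open 0.010872407118992376
panel in ledge 0.08837969182800294 0.05107527910496195 0.14756622528292312
[ 0.55059516 -0.15363378  0.25858432]
[[-2.53078508e-02  9.40015840e-01  3.40190730e-01]
 [ 9.99641509e-01  2.67712309e-02  3.92124375e-04]
 [-8.73872146e-03  3.40078699e-01 -9.40356376e-01]]
```

View pics/d27.png

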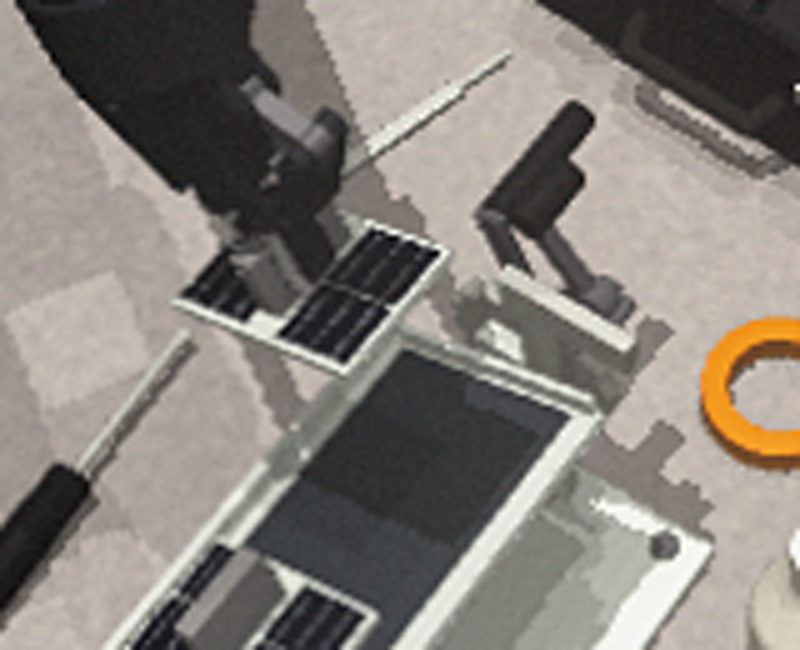

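Moving to the hover point over the left half of the bed.

{"method": "drive_tool", "body": {"moves": [0,0,0,0.007,-0.0108,-0.03,1,0,0,0,0.007,0,-0.04,1,0,0,0,0,0,-0.04,1,0,0,0,0,0,-0.02,1,0,0,0,0,0,0,1]}}

```text
t: 47.6
tool_pos: [0.5641, -0.1639, 0.1275]
tool_rot: [2.005, 2.059, 0.352]
contact_force: [0.8, 0.5, -1.0]
opening: 0.0109
```

```bash
python3 st.py; python3 -c "
from h import *
crop('scene','d28.png',180,250,160,130,5)"
```

```text
F u,y,n 0.46717847843557136 0.4335705027530691 -1.2143029616657077 open 0.010907895358121264
panel in ledge 0.056039351528900126 0.04039665765447602 0.01983129720747347
```

View pics/d28.png

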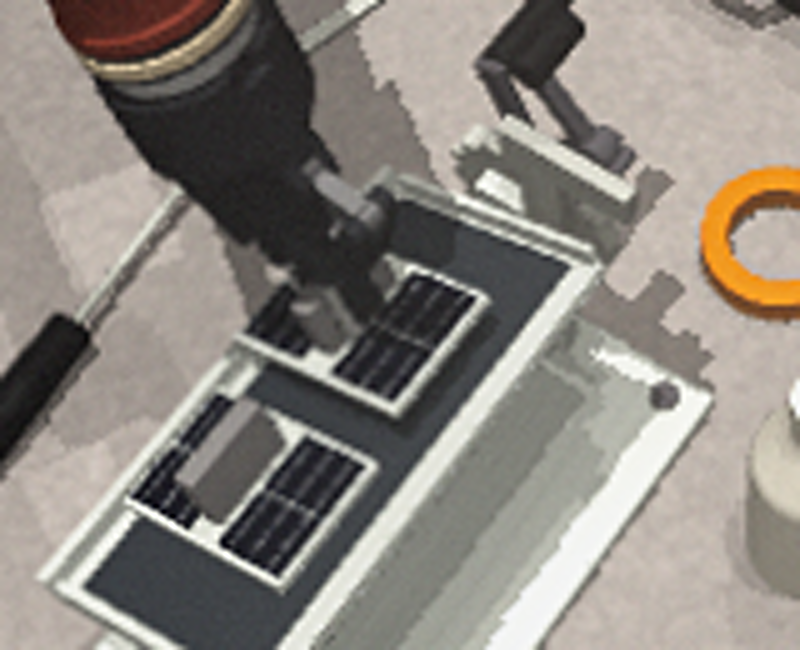

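{"method": "drive_tool", "body": {"moves": [0,0,0,0.0027,0,-0.0075,1,0,0,0,0.0024,0,-0.0066,1,0,0,0,0.001,0,-0.0025,1,0,0,0,0.0007,0,-0.0018,1,0,0,0,0,0,0,1]}}

```text
t: 48.28
tool_pos: [0.5716, -0.1645, 0.1108]
tool_rot: [2.002, 2.057, 0.353]
contact_force: [-0.4, 0.2, -1.6]
opening: 0.011
```

```bash
python3 st.py
```

```text
F u,y,n -0.9214498264061857 0.17502817778639063 -1.3904046760198745 open 0.010974092338873311
panel in ledge 0.057201869119597966 0.03970960912970894 0.001598275380971724
```

{"method": "drive_tool", "body": {"moves": [0,0,0,-0.0005,0,-0.0015,1,0,0,0,-0.0012,0,-0.001,1,0,0,0,-0.001,0,-0.0004,1,0,0,0,-0.001,0,-0.0004,1,0,0,0,0,0,0,1]}}

```text
t: 48.9
tool_pos: [0.5689, -0.1651, 0.1092]
tool_rot: [2.0, 2.054, 0.354]
contact_force: [0.7, -1.2, 5.6]
opening: 0.0108
```

```bash
python3 st.py
```

```text
F u,y,n 2.579119844431392 -1.1784881395921476 4.998046192785935 open 0.01080191531223074
panel in ledge 0.054076319921087926 0.03917985207278756 0.0010119370844225714
```

{"method": "drive_tool", "body": {"moves": [0,0,0,-0.0012,0,-0.0003,1,0,0,0,-0.0012,0,-0.0004,1,0,0,0,-0.001,0,-0.0004,1,0,0,0,0,0,0,1,0,0,0,0,0,0,1]}}

```text
t: 49.52
tool_pos: [0.5654, -0.165, 0.1079]
tool_rot: [2.0, 2.055, 0.354]
contact_force: [0.7, -0.6, 5.5]
opening: 0.0111
```

```bash
python3 st.py
```

```text
F u,y,n 2.556862246518902 -0.6229842689209856 4.912591631931281 open 0.01107324347171101
panel in ledge 0.05034246008735156 0.03932473185458685 0.0010117169544231704
```

{"method": "drive_tool", "body": {"moves": [0,0,0,-0.001,0,-0.0003,1,0,0,0,0,0,0,1,0,0,0,-0.001,0,-0.0003,1,0,0,0,0,0,0,1,0,0,0,0,0,0,1]}}

```text
t: 50.15
tool_pos: [0.5645, -0.165, 0.1079]
tool_rot: [1.999, 2.053, 0.357]
contact_force: [5.9, -0.1, 4.2]
opening: 0.0108
```

```bash
python3 st.py
```

```text
F u,y,n 6.965580363090706 -0.23862010218160112 1.9257638457931177 open 0.01083258029476119
panel in ledge 0.049443110165259874 0.03939023781514084 0.0012638156695301812
```

{"method": "drive_tool", "body": {"moves": [0,0,0,0.001,0,0.0003,1,0,0,0,0,0,0,0.6,0,0,0,0,0,0,0.6,0,0,0,0,0,0,0.6,0,0,0,-0.003,0,0.008,0.6]}}

```text
t: 50.78
tool_pos: [0.5594, -0.164, 0.1129]
tool_rot: [2.004, 2.059, 0.352]
contact_force: [0.3, 0.9, -0.3]
opening: 0.0339
```

{"method": "drive_tool", "body": {"moves": [0,0,0,-0.01,0,0.03,0.6,0,0,0,-0.02,0,0.05,0.6,0,5,0,-0.02,0.02,0.05,0.6,0,5,0,-0.02,0.05,0.03,1,0,5,0,-0.02,0.055,0,1]}}

```text
t: 51.4
tool_pos: [0.4712, -0.0393, 0.2794]
tool_rot: [2.145, 2.199, 0.097]
contact_force: [1.4, 1.0, -0.5]
opening: 0.0007
```

{"method": "drive_tool", "body": {"moves": [0,5,0,0,0.055,0,1,0,0,0,0,0.055,0,1,0,0,0,0,0.055,0,1,0,0,0,-0.01,0.05,0,1,0,0,0,0,0,0,1]}}

```text
t: 52.02
tool_pos: [0.4595, 0.178, 0.2746]
tool_rot: [-2.185, -2.257, -0.001]
contact_force: [0.3, -1.0, -0.6]
opening: -0.0001
```

```bash
python3 -c "
from h import *
o,M=state(); print(o['tool_pos']); print(M)
crop('scene','d29.png',170,240,160,140,4.6)
crop('top','d29t.png',360,190,170,110,4.6)"
```

```text
[0.45950231 0.17803413 0.27458268]
[[-3.22048929e-02  9.99481277e-01  1.47784319e-04]
 [ 9.99481214e-01  3.22048331e-02  3.90472355e-04]
 [ 3.85510438e-04  1.60282771e-04 -9.99999913e-01]]
```

View pics/d29.png

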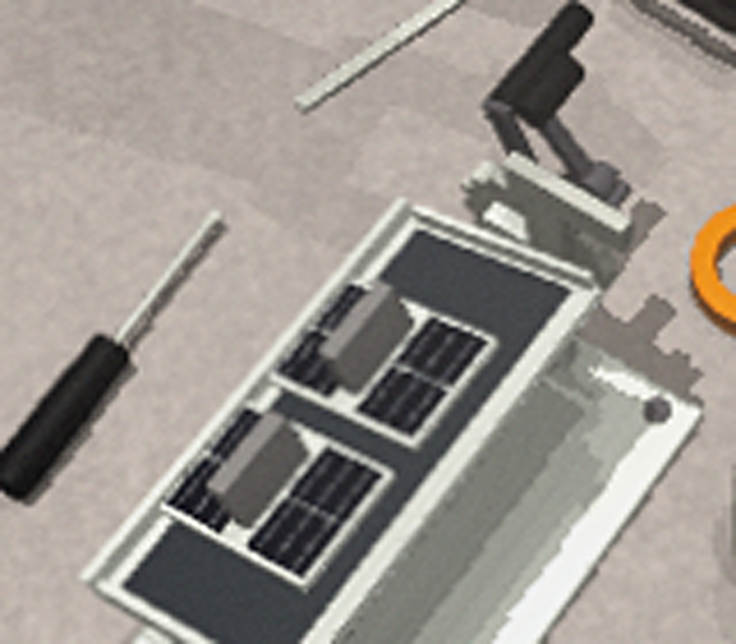

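View pics/d29t.png

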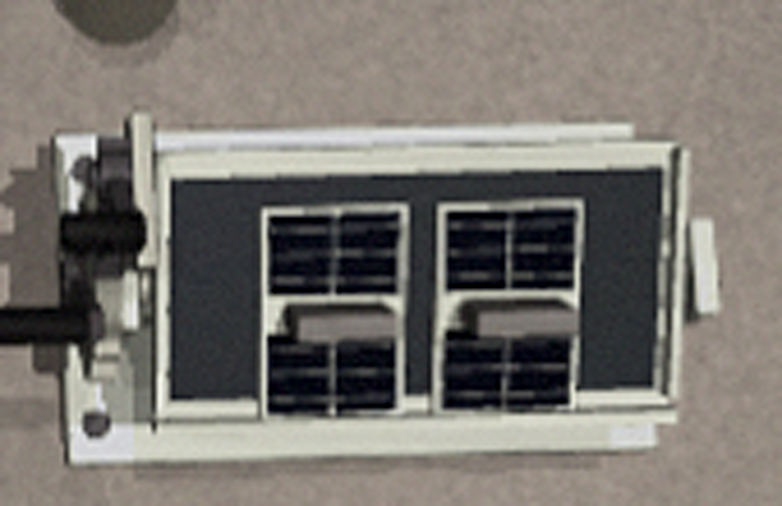

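{"method": "drive_tool", "body": {"moves": [8.75,0,0,-0.014,0,0,1,8.75,0,0,-0.02,0.02,0,1,8.75,0,0,-0.02,0.03,0,1,8.75,0,0,0,0.03,-0.02,1,0,0,0,0,0,0,1]}}

```text
t: 52.75
tool_pos: [0.4053, 0.2533, 0.2506]
tool_rot: [-1.855, -1.895, -0.592]
contact_force: [0.1, -0.6, -0.4]
opening: 0.0001
```

```bash
cat > kn.py <<'E'
from h import *
np.set_printoptions(precision=4,suppress=True)
o,M=state(); print(o['tool_pos'],'F',o['contact_force']); print(M[:,2],'realtip',o['tool_pos']-.034*M[:,2])
E
python3 kn.py; python3 -c "
from h import *
o,M=state(); t=o['tool_pos']-.034*M[:,2]; k=np.array([.4056,.3108,.129])
overlay('scene','d30.png',270,90,140,110,5.5,[(t,(0,0,255)),(k,(0,255,0))])"
```

```text
[0.4053 0.2533 0.2506] F [ 0.1226 -0.576  -0.4058]
[-0.0028  0.5716 -0.8205] realtip [0.4054 0.2339 0.2785]
```

View pics/d30.png

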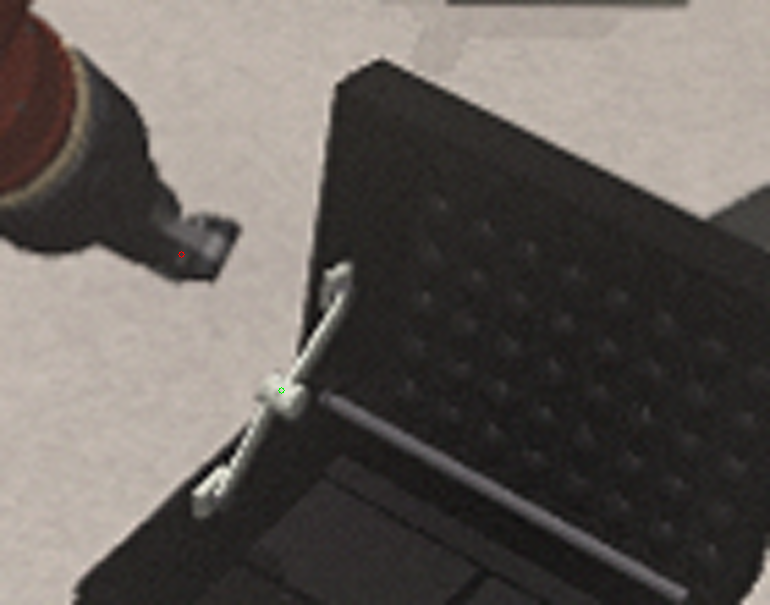

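{"method": "drive_tool", "body": {"moves": [0,0,0,0,0.02,-0.04,1,0,0,0,0,0.02,-0.045,1,0,0,0,0,0.02,-0.04,1,0,0,0,0,0,0,1,0,0,0,0,0,0,1]}}

```text
t: 53.42
tool_pos: [0.4084, 0.3154, 0.1319]
tool_rot: [-1.85, -1.903, -0.603]
contact_force: [-0.6, -0.1, 0.8]
opening: -0.0
```

```bash
python3 kn.py; python3 -c "
from h import *
o,M=state(); t=o['tool_pos']-.034*M[:,2]; k=np.array([.4056,.3108,.129])
overlay('scene','d31.png',270,110,110,80,7,[(t,(0,0,255)),(k,(0,255,0))])"
```

```text
[0.4084 0.3154 0.1319] F [-0.6141 -0.0823  0.8006]
[ 0.0031  0.5736 -0.8192] realtip [0.4083 0.2959 0.1597]
```

View pics/d31.png

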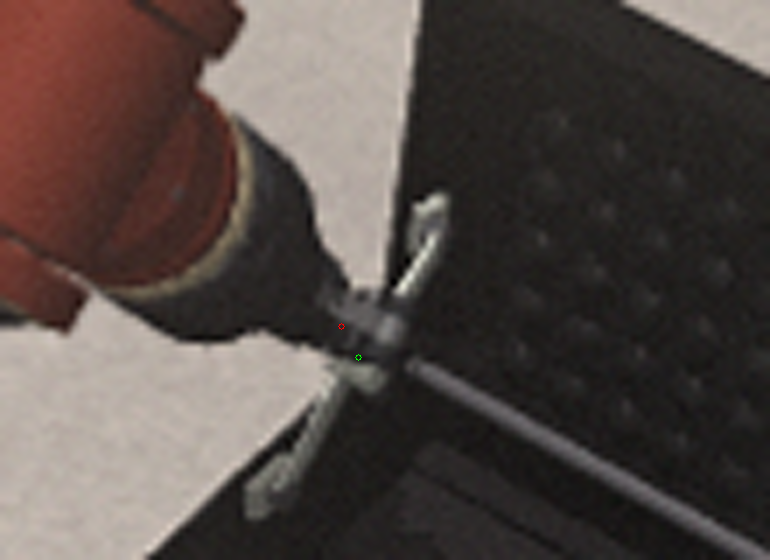

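{"method": "drive_tool", "body": {"moves": [0,0,0,-0.002,0.003,-0.005,1,0,0,0,0,0.003,-0.004,1,0,0,0,0,0.003,-0.004,1,0,0,0,0,0.002,-0.003,1,0,0,0,0,0,0,1]}}

```text
t: 54.1
tool_pos: [0.4041, 0.3266, 0.1126]
tool_rot: [-1.85, -1.9, -0.598]
contact_force: [0.6, 0.0, -0.1]
opening: -0.0001
```

```bash
python3 kn.py
```

```text
[0.4041 0.3266 0.1126] F [ 0.5729  0.0186 -0.0884]
[-0.0009  0.5734 -0.8193] realtip [0.4041 0.3071 0.1405]
```

{"method": "drive_tool", "body": {"moves": [0,0,0,0.001,0.002,-0.003,1,0,0,0,0,0.002,-0.0025,1,0,0,0,0,0.002,-0.0025,1,0,0,0,0,0,0,1,0,0,0,0,0,0,1]}}

```text
t: 54.72
tool_pos: [0.4052, 0.3325, 0.1048]
tool_rot: [-1.85, -1.9, -0.598]
contact_force: [0.6, -0.2, -0.5]
opening: 0.0005
```

```bash
python3 kn.py
```

```text
[0.4052 0.3325 0.1048] F [ 0.5573 -0.2176 -0.5005]
[-0.0005  0.5734 -0.8193] realtip [0.4052 0.313  0.1327]
```

```bash
python3 -c "
from h import *
o,M=state(); t=o['tool_pos']-.034*M[:,2]; k=np.array([.4056,.3108,.129])
overlay('scene','d32.png',280,120,90,70,8,[(t,(0,0,255)),(k,(0,255,0))])
crop('top','d32t.png',150,270,120,90,6)"
```

```text
(no output)
```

View pics/d32.png

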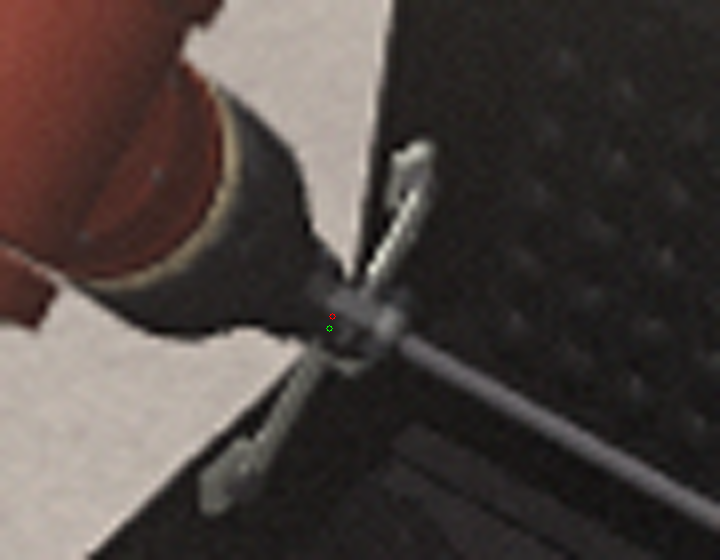

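View pics/d32t.png

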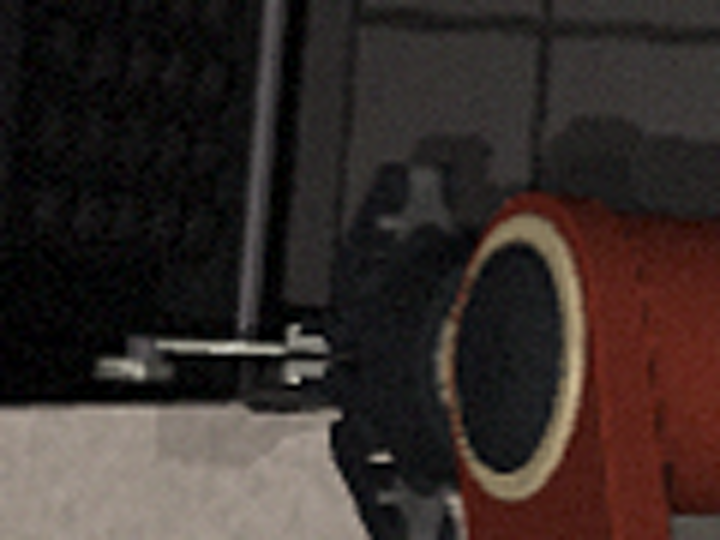

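{"method": "drive_tool", "body": {"moves": [0,0,0,0,0.0012,-0.0016,1,0,0,0,0,0.0012,-0.0016,1,0,0,0,0,0.0011,-0.0016,1,0,0,0,0,0,0,1,0,0,0,0,0,0,1]}}

```text
t: 55.45
tool_pos: [0.4058, 0.3361, 0.1008]
tool_rot: [-1.85, -1.901, -0.6]
contact_force: [-1.6, -1.2, 5.0]
opening: -0.0001
```

```bash
python3 kn.py
```

```text
[0.4058 0.3361 0.1008] F [-1.6026 -1.1667  5.014 ]
[ 0.0006  0.5739 -0.8189] realtip [0.4058 0.3166 0.1287]
```

{"method": "drive_tool", "body": {"moves": [0,0,0,0,0.001,-0.0018,1,0,0,0,0,0.001,-0.0018,1,0,0,0,0,0.001,-0.0018,1,0,0,0,0,0,0,1,0,0,0,0,0,0,1]}}

```text
t: 56.08
tool_pos: [0.4062, 0.3385, 0.0963]
tool_rot: [-1.849, -1.903, -0.6]
contact_force: [-3.7, -11.0, 11.6]
opening: 0.0002
```

```bash
python3 kn.py
```

```text
[0.4062 0.3385 0.0963] F [ -3.7152 -11.0181  11.6432]
[ 0.0006  0.573  -0.8195] realtip [0.4062 0.319  0.1242]
```

```bash
python3 -c "
from h import *
crop('scene','d33.png',280,120,90,70,8)
crop('top','d33t.png',130,200,160,150,4)"
```

```text
(no output)
```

View pics/d33.png

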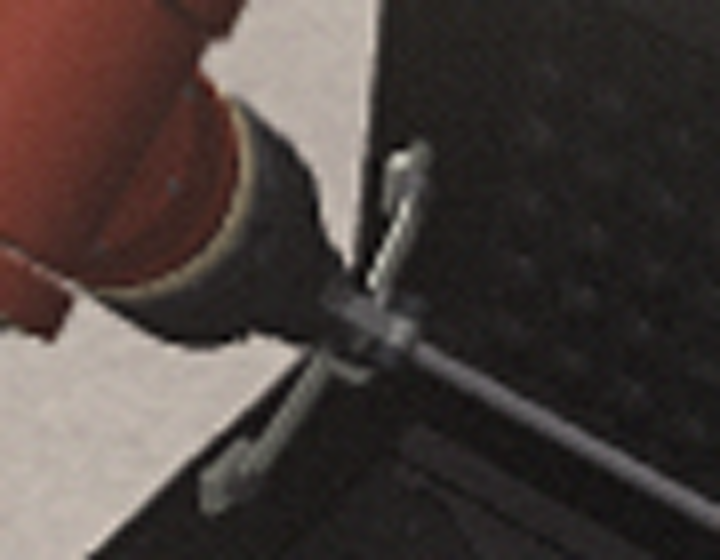

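View pics/d33t.png

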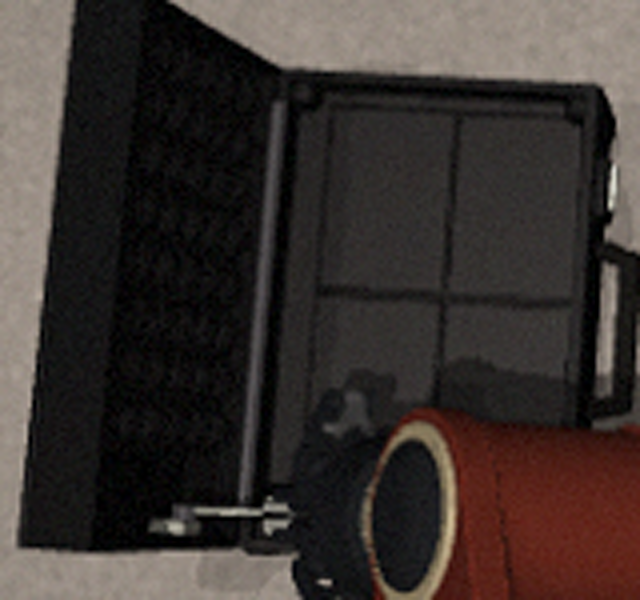

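{"method": "drive_tool", "body": {"moves": [0,0,0,0,0.001,-0.0018,1,0,0,0,0,0.001,-0.0018,1,0,0,0,0,0.001,-0.0018,1,0,0,0,0,0,0,1,0,0,0,0,0,0,1]}}

```text
t: 56.8
tool_pos: [0.4065, 0.339, 0.0917]
tool_rot: [-1.85, -1.909, -0.595]
contact_force: [-12.2, -33.6, 27.2]
opening: -0.0001
```

```bash
python3 kn.py
```

```text
[0.4065 0.339  0.0917] F [-12.1919 -33.6297  27.1543]
[-0.0008  0.5685 -0.8227] realtip [0.4065 0.3196 0.1197]
```

{"method": "drive_tool", "body": {"moves": [0,0,0,0,-0.003,0,1,0,0,0,0,-0.002,-0.002,1,0,0,0,0,0,-0.002,1,0,0,0,0,0,0,1,0,0,0,0,0,0,1]}}

```text
t: 57.42
tool_pos: [0.4074, 0.3373, 0.0898]
tool_rot: [-1.847, -1.903, -0.604]
contact_force: [-7.2, -14.4, 21.5]
opening: -0.0
```

```bash
python3 kn.py; python3 -c "
from h import *
crop('scene','d34.png',280,120,90,70,8)"
```

```text
[0.4074 0.3373 0.0898] F [ -7.2392 -14.4212  21.4604]
[ 0.0021  0.5754 -0.8179] realtip [0.4074 0.3177 0.1176]
```

View pics/d34.png

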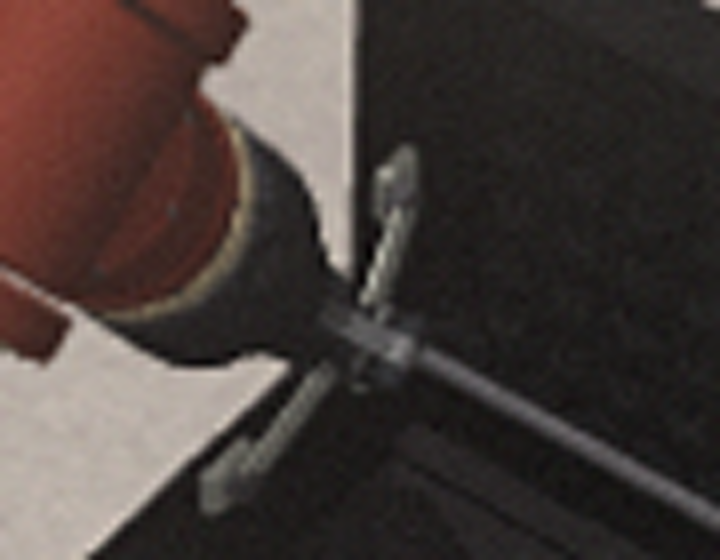

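{"method": "drive_tool", "body": {"moves": [0,0,0,0,0,-0.002,1,0,0,0,0,0,-0.002,1,0,0,0,0,0.001,-0.002,1,0,0,0,0,0,0,1,0,0,0,0,0,0,1]}}

```text
t: 58.1
tool_pos: [0.4078, 0.3365, 0.0849]
tool_rot: [-1.846, -1.908, -0.601]
contact_force: [-14.7, -34.6, 35.9]
opening: 0.0002
```

```bash
python3 kn.py; python3 -c "
from h import *
crop('scene','d35.png',270,90,150,110,5)"
```

```text
[0.4078 0.3365 0.0849] F [-14.6957 -34.5641  35.8582]
[ 0.0011  0.5724 -0.82  ] realtip [0.4078 0.3171 0.1128]
```

View pics/d35.png

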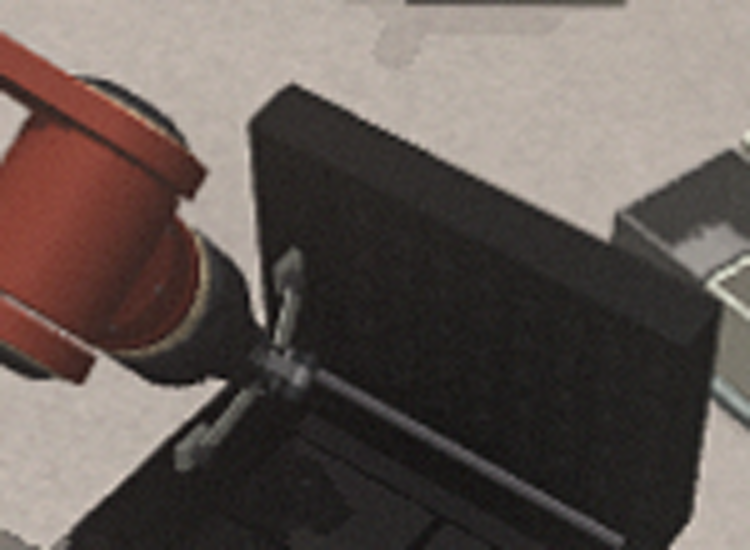

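{"method": "drive_tool", "body": {"moves": [0,0,0,0,-0.006,0.002,1,0,0,0,0,-0.008,0.008,1,0,0,0,0,-0.015,0.02,1,0,0,0,0,-0.03,0.04,1,0,0,0,0,-0.04,0.05,1]}}

```text
t: 58.78
tool_pos: [0.4036, 0.2393, 0.1976]
tool_rot: [-1.848, -1.899, -0.594]
contact_force: [0.8, -1.4, 0.7]
opening: -0.0002
```

```bash
python3 kn.py; python3 -c "
from h import *
crop('scene','d36.png',270,90,150,110,5)
crop('top','d36t.png',120,190,180,150,4)"
```

```text
[0.4036 0.2393 0.1976] F [ 0.7819 -1.3544  0.6856]
[-0.0041  0.5733 -0.8194] realtip [0.4038 0.2198 0.2254]
```

View pics/d36.png

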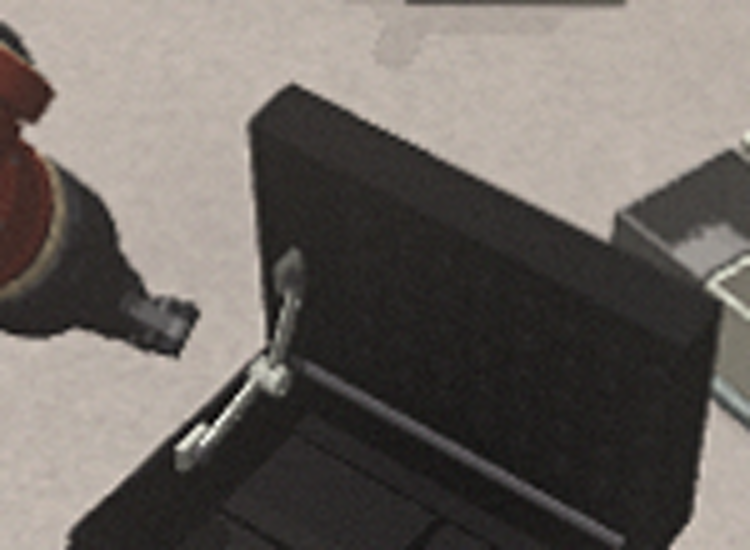

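View pics/d36t.png

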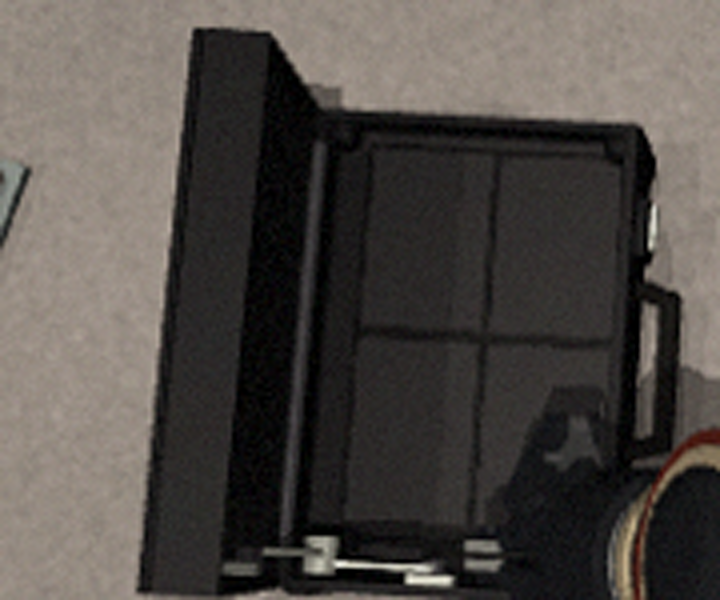

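{"method": "drive_tool", "body": {"moves": [-8.75,0,0,0.01,-0.01,0.05,1,-8.75,0,0,0.03,0,0.055,1,-8.75,0,0,0.03,0,0.055,1,-8.75,0,0,0.03,0.02,0.01,1,0,0,0,0.01,0.05,0,1]}}

```text
t: 59.5
tool_pos: [0.5166, 0.3021, 0.3685]
tool_rot: [2.19, 2.25, 0.0]
contact_force: [0.6, 0.5, 0.1]
opening: 0.0001
```

{"method": "drive_tool", "body": {"moves": [0,0,0,0,0.05,0,1,0,0,0,0,0.05,0,1,0,0,0,0,0.04,0,1,0,0,0,0,0,0,1,0,0,0,0,0,0,1]}}

```text
t: 60.12
tool_pos: [0.5151, 0.4395, 0.3669]
tool_rot: [2.191, 2.251, -0.003]
contact_force: [0.1, 0.2, 0.5]
opening: -0.0004
```

```bash
python3 kn.py; python3 -c "
from h import *
shot('scene','d37.png');shot('top','d37t.png')"
```

```text
[0.5151 0.4395 0.3669] F [0.0995 0.1702 0.4879]
[-0.0015 -0.0016 -1.    ] realtip [0.5151 0.4396 0.4009]
```

View pics/d37.png

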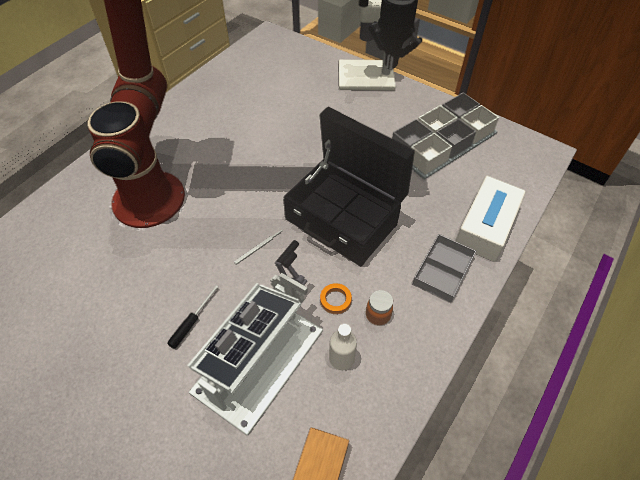

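View pics/d37t.png

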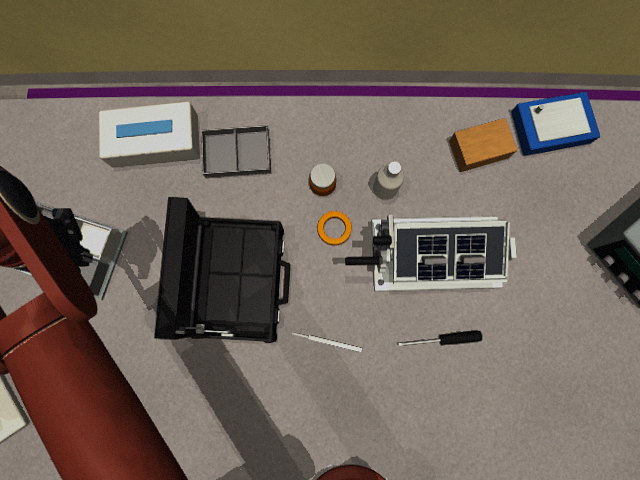

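{"method": "drive_tool", "body": {"moves": [0,0,0,0,0,-0.05,1,0,0,0,0,0,-0.055,1,0,0,0,0,0,-0.05,1,0,0,0,0,-0.015,0,1,0,0,0,0,-0.01,0,1]}}

```text
t: 60.85
tool_pos: [0.5165, 0.4138, 0.2159]
tool_rot: [2.192, 2.249, 0.005]
contact_force: [0.9, -0.5, 0.7]
opening: -0.0002
```

```bash
python3 kn.py; python3 -c "
from h import *
print(onz('top',165,220,.27),onz('top',160,330,.27))"
```

```text
[0.5165 0.4138 0.2159] F [ 0.8751 -0.4875  0.7021]
[ 0.0029  0.0015 -1.    ] realtip [0.5164 0.4138 0.2499]
[0.60554279 0.35782701 0.27      ] [0.40381877 0.3566782  0.27      ]
```

{"method": "drive_tool", "body": {"moves": [0,0,0,0,-0.02,0.001,1,0,0,0,0,-0.02,0.002,1,0,0,0,0,-0.0145,0.002,1,0,0,0,0,-0.0135,0,1,0,0,0,0,-0.0135,-0.0007,1]}}

```text
t: 61.48
tool_pos: [0.5148, 0.3342, 0.2192]
tool_rot: [-2.189, -2.25, -0.005]
contact_force: [-3.0, 5.4, 2.2]
opening: -0.0
```

```bash
python3 kn.py; python3 -c "
from h import *
crop('scene','d38.png',270,60,180,150,4)"
```

```text
[0.5148 0.3342 0.2192] F [-3.0006  5.3895  2.2354]
[ 0.0001  0.0042 -1.    ] realtip [0.5148 0.3341 0.2532]
```

View pics/d38.png

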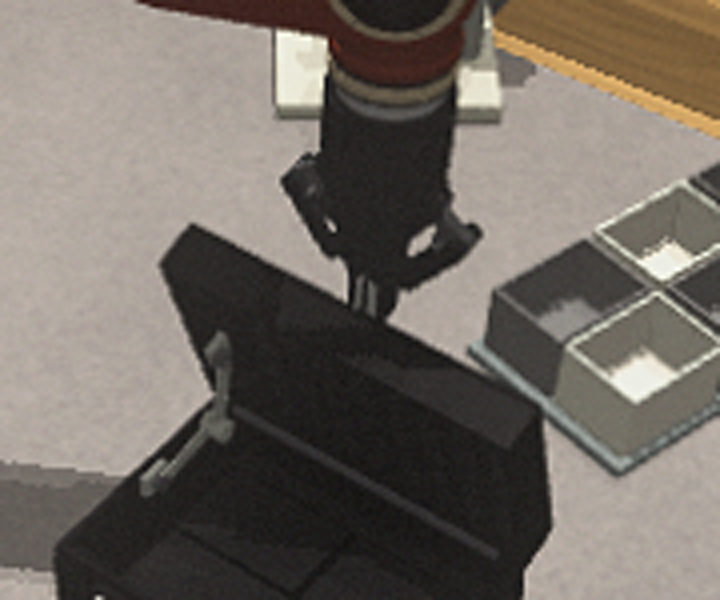

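{"method": "drive_tool", "body": {"moves": [0,0,0,0,-0.0108,-0.002,1,0,0,0,0,-0.0107,-0.0025,1,0,0,0,0,-0.0106,-0.003,1,0,0,0,0,-0.0105,-0.0037,1,0,0,0,0,-0.0104,-0.004,1]}}

```text
t: 62.15
tool_pos: [0.5151, 0.2797, 0.2017]
tool_rot: [-2.191, -2.251, 0.001]
contact_force: [-3.1, 3.1, 2.4]
opening: -0.0002
```

{"method": "drive_tool", "body": {"moves": [0,0,0,0,-0.0095,-0.005,1,0,0,0,0,-0.0092,-0.0057,1,0,0,0,0,-0.0088,-0.0063,1,0,0,0,0,-0.0083,-0.007,1,0,0,0,0,-0.0078,-0.0077,1]}}

```text
t: 62.78
tool_pos: [0.5154, 0.2362, 0.1699]
tool_rot: [2.191, 2.251, -0.0]
contact_force: [-2.2, 2.5, 2.3]
opening: -0.0
```

```bash
python3 kn.py; python3 -c "
from h import *
crop('scene','d39.png',270,60,180,150,4)"
```

```text
[0.5154 0.2362 0.1699] F [-2.1576  2.5229  2.268 ]
[-0.     -0.0003 -1.    ] realtip [0.5154 0.2362 0.2039]
```

View pics/d39.png

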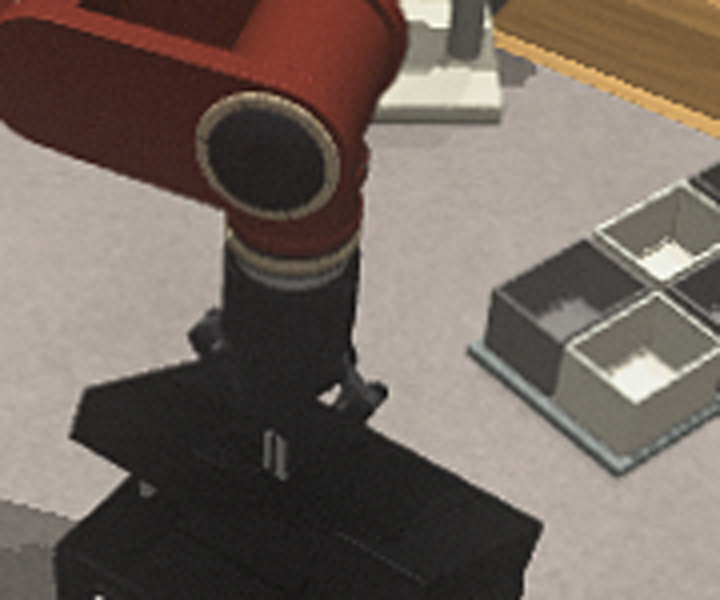

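{"method": "drive_tool", "body": {"moves": [0,0,0,0,-0.0064,-0.008,1,0,0,0,0,-0.006,-0.0085,1,0,0,0,0,-0.0055,-0.009,1,0,0,0,0,-0.005,-0.0092,1,0,0,0,0,-0.0047,-0.0093,1]}}

```text
t: 63.45
tool_pos: [0.5153, 0.2087, 0.1257]
tool_rot: [2.191, 2.251, -0.001]
contact_force: [-0.6, -0.8, 2.4]
opening: 0.0002
```

{"method": "drive_tool", "body": {"moves": [0,0,0,0,-0.003,-0.007,1,0,0,0,0,-0.003,-0.007,1,0,0,0,0,-0.002,-0.006,1,0,0,0,0,0,-0.004,1,0,0,0,0,0,0,1]}}

```text
t: 64.08
tool_pos: [0.5154, 0.2013, 0.1021]
tool_rot: [2.191, 2.251, 0.0]
contact_force: [0.2, 0.1, -0.6]
opening: 0.0001
```

```bash
python3 kn.py; python3 -c "
from h import *
crop('scene','d40.png',270,60,180,150,4)"
```

```text
[0.5154 0.2013 0.1021] F [ 0.2071  0.061  -0.5669]
[ 0.  0. -1.] realtip [0.5153 0.2013 0.1361]
```

View pics/d40.png

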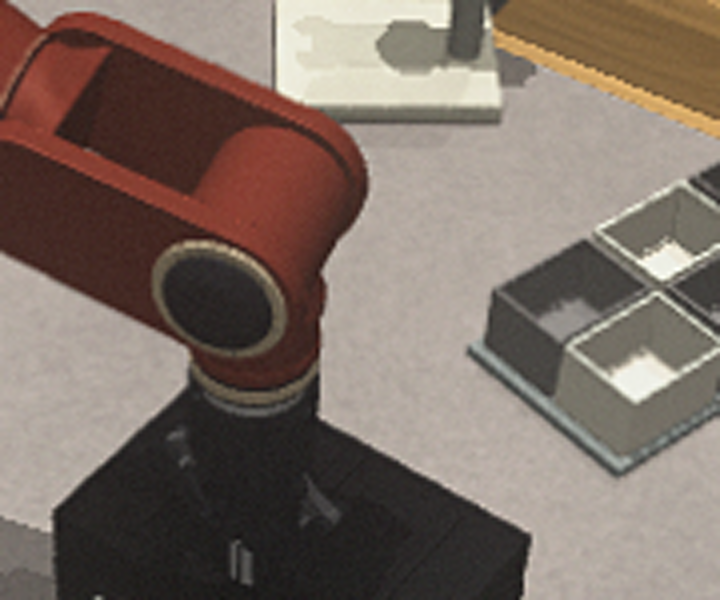

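{"method": "drive_tool", "body": {"moves": [0,0,0,0,-0.01,0,1,0,0,0,0,-0.005,-0.001,1,0,0,0,0,0,-0.001,1,0,0,0,0,0,-0.001,1,0,0,0,0,0,0,1]}}

```text
t: 64.75
tool_pos: [0.5157, 0.1857, 0.1018]
tool_rot: [2.191, 2.25, -0.001]
contact_force: [-5.4, -2.2, 11.3]
opening: -0.0003
```

{"method": "drive_tool", "body": {"moves": [0,0,0,0,0,0.01,1,0,0,0,0,0,0.04,1,0,0,0,0,0,0.05,1,0,0,0,-0.04,0,0.05,1,0,0,0,-0.05,0.03,0.05,1]}}

```text
t: 65.38
tool_pos: [0.4352, 0.21, 0.2912]
tool_rot: [2.194, 2.247, 0.002]
contact_force: [-0.0, 0.8, 0.5]
opening: -0.0
```

{"method": "drive_tool", "body": {"moves": [0,0,0,-0.03,0.04,0,1,0,0,0,0,0.04,0,1,0,0,0,0,0.04,0,1,0,0,0,0,0,0,1,0,0,0,0,0,0,1]}}

```text
t: 66.0
tool_pos: [0.4056, 0.3303, 0.2888]
tool_rot: [2.191, 2.251, -0.001]
contact_force: [-0.1, -0.9, -0.9]
opening: 0.0001
```

```bash
python3 -c "
from h import *
print(ctrl.get_obs()['tool_pos'],ctrl.get_obs()['t'])
crop('scene','d41.png',150,90,260,330,1.8)
crop('top','d41t.png',110,150,420,210,1.9)
a=cv2.imread('pics/f_d41t.png'); b=cv2.imread('pics/f_d41.png')
cv2.imwrite('pics/d42.png',np.hstack([cv2.resize(a[195:300,340:460],(420,368),interpolation=2),cv2.resize(b[235:340,210:315],(368,368),interpolation=2)]))
"
```

```text
[0.40556965 0.33028528 0.28877989] 66.0
```

View pics/d41.png

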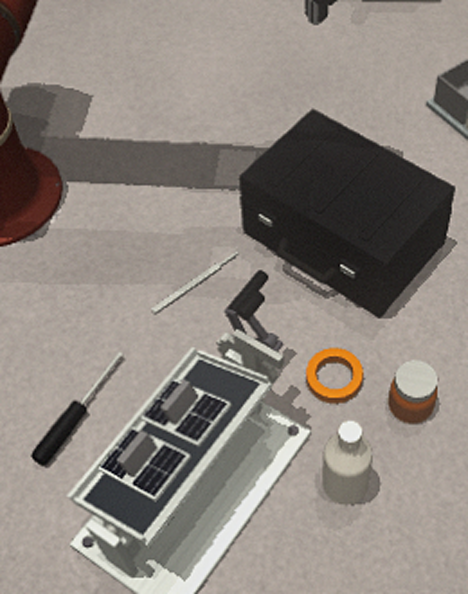

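View pics/d41t.png

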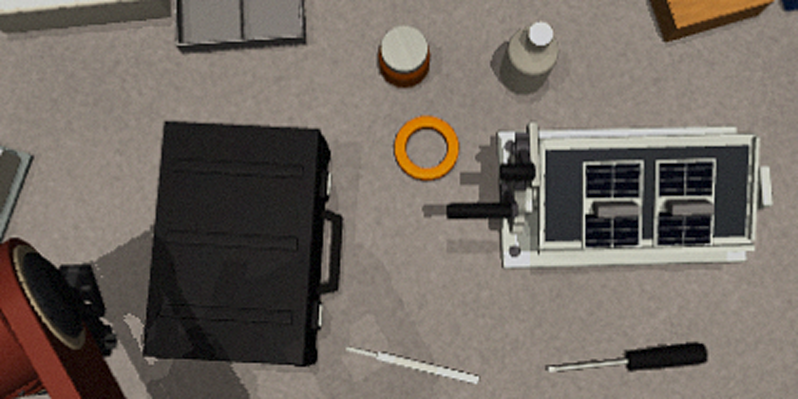

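View pics/d42.png

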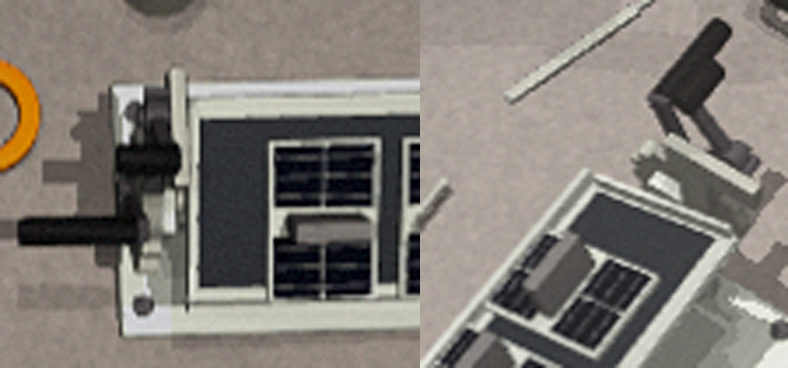

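```bash
python3 - <<'E'
from h import *
P=L+.006*N
for c in ([(262,207),(409,204),(404,412),(264,417)],[(438,203),(584,200),(577,410),(435,413)]):
    q=[]
    for x,y in c:
        o,d=ray('top',360+x/4.6,190+y/4.6); p=o+d*((P-o)@N)/(d@N); q.append([(p-L)@U,(p-L)@EY])
    q=np.array(q); print(q.round(4).tolist(),q.mean(0))
E
```

```text
[[0.0986, 0.0733], [0.0984, 0.0068], [0.0017, 0.0066], [0.001, 0.0711]] [0.0499346  0.03943469]
[[0.0986, -0.0064], [0.0985, -0.073], [0.0006, -0.0736], [0.0009, -0.0077]] [ 0.049656   -0.04016959]
```

Both panels measure at 50 mm, right against the ledge, and ±40 mm sideways, so I'm handing in.

```bash
python3 -c "
from station import ctrl
print(ctrl.finish_job())"
```

```text
the job is handed in; nothing more can be done
None
```

The bench is set up and I handed the job in at about 66 s on the clock. I saw no failure in my checks, but the hand-in reports no verdict.

- **Stand:** I threw the pawl back, turned the crank until it would not move further under a 43 N push, and dropped the pawl into the wheel again. Its grip came back to within about 2 mm of where it started, on the more-seated side.
- **Panels:** Two panels were present, and both are on the bed. They measure 50 mm up the slope from the ledge, so their lower edges touch it, and sit at ±40 mm along the bed, straight and cells up.
- **Lid:** I broke the stay at the knee and pushed the lid down slowly. It rests solid at 136 mm above the bench, which is the shut height, and stayed put under 11 N. The arm ended clear of everything.
- **Other things on the bench:** they look undisturbed in the last pictures.

Some things went wrong or disagreed along the way:

- **Tool length:** The real fingertips sit about 34 mm behind the reported tool point along the tool axis. My first push at the pawl missed because of this. I found it by touching the bench and corrected every later move.
- **Knocked panel:** One panel was knocked about 3 cm, and pushed the other slightly, before I reached it. I first came down on its bar with about 68 N, then measured again and grasped it properly.
- **Lid stay:** Pressing the knee took up to about 50 N, against the 8 to 12 N expected, probably because the lid was pushing back on the fingers or gripper. If the gripper's body took that load, it would have passed the 40 N limit.
- **Cameras:** Heights from the two cameras read about 3 to 6 mm low on objects of known height.

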